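Fill the dowel case from the stock box and click its lid shut

TASK

Get the dowel case ready: draw the red gate up out of the stock box and lay it in the blue tray, then pick up the box by its handle and tip it over the case's chute so that the dowels roll down into the grooves, one dowel to a groove. Set the box back upright on its mat, put the loose dowels from the bench, and any that missed, into free grooves, and press the case's lid shut until it clicks. Leave the mug, the glue bottle and the hammer alone.

Things in the scene. Friction and masses are not known exactly. Their poses are not given: they have to be found in the camera images.
- box: Plywood stock box, loose, 0.22 kg, 144 long (its x) x 96 wide (y), walls 40 high; origin mid-underside, z up, mouth at +x. Its floor has six saw-tooth steps 18 apart, each ramp rising 10 degrees towards the mouth, so each dowel lies in its own step and stays there with the gate out, until the box is tipped mouth-down by more than 10 degrees; 35 empties it.
- box_lip (a point): Middle of the floor's top edge at the mouth of the stock box, where dowels roll out: at box (74, 0, 5), 5 above the underside.
- box_handle (a point): On the box's upright green handle fin at its rear, at box (-64, 0, 100): the fin is 12 thick (box x), 60 wide (box y) and reaches from 50 to 115 above the underside. Pinch it from above across its thickness, fingers closing along box x.
- gate: Red flat panel, 5 thick (its x) x 85 wide (its y) x 85 high (its z), 40 g; origin at its centre. At the start it stands upright across the mouth of the stock box, its edges in 8 mm wide slots in the side walls, and sticks up 50 above the walls; pinch its upper edge across the 5 mm and pull straight up 40 or more to free it.
- tray: Blue shallow open tray, fixed, 165 (its x) x 125 (its y), walls 4 thick and 18 high, floor 4 thick; origin in the middle of its underside. The gate is to end lying flat in it.
- mat: Black rubber mat, fixed, 200 (its x) x 135 (its y) x 3 thick, origin in the middle of its underside; the stock box stands on it, mouth towards mat +x.
- case: Grey dowel case, fixed, 166 long (its x) x 98 wide (its y); walls 75 high; origin in the middle of its underside. Dowels enter at its -x end over the chute. Its lid is hinged along the top of its +y wall, which faces the robot. The case's x points roughly to the robot's left (+y of the world).
- insert: Grooved wooden bed fixed in the case, sloping 0.25 rad down towards case +x. Origin on the ridge-top plane at ridge 0, at case (-76.5, 0, 65); x down the slope, y along the grooves, z square off the bed. 7 grooves centred at x = 11, 33 .. 143 (every 22), 18 wide, 13 deep, 88 long, ridges 4. A seated dowel's centre is at z = -5, an unseated one's at +5 or more. Walls at y = +-44 and the low end.
- chute (a point): Middle of the plywood chute plate that leads to the grooves outside the case's -x end: the point at x = -30 in the insert's frame, on the plate's top. The plate lies in the ridge-top plane from x = -58 to 0, 114 wide, with side guides 20 high that narrow from 110 to 92.
- lid (a joint): Angle of the case's lid, rad: 0 is shut, about 1.8 is open (leaning back towards the robot). It stays where it is left; the last 0.1 rad meets a click catch that needs about 5 to 8 N at the free edge.
- lid_edge (a point): Middle of the lid's free edge, on its outer face (lid: clear plate 160 x 104, 4 thick with orange rim); 105 from the hinge line.
- lid_hinge (a point): Middle of the lid's hinge line, at case (0, 49, 76.5); the hinge runs along case x.
- dowel0: Walnut dowel, 16 diameter x 70 long, 12 g; origin at its centre, its y along the dowel. Starts lying across the stock box (2 to 4 of dowel0..dowel4 are present).
- dowel1: Walnut dowel, 16 diameter x 70 long, 12 g; origin at its centre, its y along the dowel. Starts lying across the stock box (2 to 4 of dowel0..dowel4 are present).
- dowel2: Walnut dowel, 16 diameter x 70 long, 12 g; origin at its centre, its y along the dowel. Starts lying across the stock box (2 to 4 of dowel0..dowel4 are present).
- dowel3: Walnut dowel, 16 diameter x 70 long, 12 g; origin at its centre, its y along the dowel. Starts lying across the stock box (2 to 4 of dowel0..dowel4 are present).
- dowel4: Walnut dowel, 16 diameter x 70 long, 12 g; origin at its centre, its y along the dowel. Starts lying across the stock box (2 to 4 of dowel0..dowel4 are present).
- dowel5: Walnut dowel, 16 diameter x 70 long, 12 g; origin at its centre, its y along the dowel. Starts lying loose on the bench (2 or 3 of dowel5..dowel7 are present).
- dowel6: Walnut dowel, 16 diameter x 70 long, 12 g; origin at its centre, its y along the dowel. Starts lying loose on the bench (2 or 3 of dowel5..dowel7 are present).
- dowel7: Walnut dowel, 16 diameter x 70 long, 12 g; origin at its centre, its y along the dowel. Starts lying loose on the bench (2 or 3 of dowel5..dowel7 are present).
- mug: White mug, 90 high, 80 across; bystander.
- glue: Yellow glue bottle, 130 high, 52 across; bystander.
- hammer: Hammer lying on the bench; bystander.
There are look-alikes about, which are no part of the job. Leave any green or white look-alike of the dowel7 alone.

How it is judged:
By the outcome, as a careful person would: the job done as asked, in the order asked, and still so for the second after the job is handed in, with the robot touching nothing.
Of dowel0, dowel1, dowel2, dowel3, dowel4 only 2 to 4 are there at a start; the rules pass over those that are not, and their reading is None.
Of dowel5, dowel6, dowel7 only 2 to 3 are there at a start; the rules pass over those that are not, and their reading is None.
At some moment in a run one of box may be knocked a few centimetres aside while the robot is not near it.
It also fails if it takes over 210 s, if anything falls off the work surface, if the arm or the gripper's body presses on something with over 40 N, if the wrist force passes 120 N, or if a joint passes its speed limit or range.

ROBOT

A 6-joint arm with a two-finger parallel gripper is mounted at the origin on the work surface. World frame = base frame: x ahead of the robot, y to its left, z up, the work surface at z = 0. Lengths are in mm, angles in rad, forces in N, time in s.
With the tool pointing down it reaches from about 400 to 925 mm from the base axis. Payload 12.5 kg.
Tool frame: the origin (TCP) lies at the very end of the fingers, on their centre line; the grasp point (between the pads) lies 19 mm behind it; x points along the fingers, y is the direction in which the jaws open and shut, and the axes are right-handed (so a half turn about x gives the same grasp; the last joint's range is limited). The gripper opens to 95 mm and grips with 3 to 60 N. Pads are 20 mm wide; open, the fingers measure 119 mm over their backs; the gripper's body (75 mm by 180 mm) begins 59 mm behind the grasp point.
Start: joints at [-0.106, 0.491, 1.559, -0, 1.092, -0.106], TCP at [625.021, 0.021, 177.361] pointing down, gripper open.
Joint ranges: [-3.1, 3.1], [-0.84, 2.19], [0.05, 2.79], [-1.13, 4.28], [0.06, 2.93], [-2.69, 2.69]. Speed limits (rad/s): [2.22, 2.22, 2.79, 3.14, 3.14, 3.14].

INTERFACE

Orientations are given as [roll, pitch, yaw] about the fixed x, y, z axes, in that order (R = Rz(yaw) Ry(pitch) Rx(roll)).
In Python, from cell import * gives the robot as it stands.
- The arm moves only by the tool step_arm, never from a script. Its argument "steps" is a list of rows, each a list of 4 numbers: the shift along the tool's x, y, z in units of 50 mm (1.0 is 50 mm), then the turn about the tool's x in units of 8 degrees (1.0 is 8 degrees). A call has 1 to 20 rows; each row shifts and turns the commanded pose from where the row before left it, along the tool's axes as they then stand; what a row does not reach is not made up. A row lasts 1/8 s, in which the tool goes at most 62.5 mm and 10.7 degrees, less where a joint would pass 70% of its speed; a pose out of reach is approached as far as the arm can. A call is refused whole if a number of a shift passes 1 or a number of a turn 1, either way. A call with a gripper value outside its range is refused whole. "jaw" is the closure, from 0 (fully open) to 1 (shut), set as the call begins (left out, the last holds). The fingers move at their own pace and stop on an object; the grip force is fixed at half the most. Time passes only in rows, so rows that do not move let the fingers close. It gives the time, the measured TCP pose, the force and the opening at its end, in the units of the state.
- state(): the state, without advancing time (a new reading comes with each control period).
- read_camera(name): name is "scene" or "side" or "wrist"; returns the picture (420x560x3 uint8, red, green, blue); there is no depth.
- camera_info(name): a dict with "mtx" (3x3 intrinsics, pixels), "k1" (the pictures are not rectified: a ray, as slopes to the right and down, at radius r is drawn at 1 + k1 r^2 times it, then the intrinsics apply), "eye" and "attitude" of the camera in the world; the wrist camera has in their place "hand_eye" (4x4, takes a point from camera to tool coordinates, whose origin is the TCP and whose axes are the tool frame's). Camera axes: x right, y down, z forward; pixel columns grow to the right and rows downward; lengths in mm; the calibration is good to about 2 mm. A picture is of the moment at which its call begins: read the wrist's pose just before it. camera_info takes no time and is no camera call.
- job_done(): hands the job in, once; it reports no verdict.
The state is a dict: "t": time; "joints": joint angles; "qvel": joint speeds; "tau": joint torques, N m; "eef_pos": TCP position; "tcp_rot": TCP orientation; "ft_force": force on the tool from outside, world axes, zero at the start; "moment": the same for the moment, N m; "opening": opening from 0.0 (shut) to 1.0 (fully open).
Only numpy, scipy, OpenCV 4.12 (cv2) and the standard library are available. Lean on these libraries where they do the work, as an engineer would, in place of code of your own. Each camera call takes 0.05 s, during which the arm holds its last target.

## Working session

There is one attempt and no reset: what is moved stays moved. The work goes in short steps, Python scripts to look and compute and a tool call to move; the robot and the scene stay as the last step left them, time stands still between calls to the robot, and variables do not carry over. Pictures are saved under pics/ and viewed, and the job is handed in when it is done.

Besides the shell and the picture viewer there is one more tool, called after "Call:" in YAML: its name, and indented under it one key for each argument. step_arm: Moves the arm, as the interface text tells. Its arguments: {"type":"object","properties":{"steps":{"type":"array","items":{"type":"array","items":{"type":"number"}}},"jaw":{"type":"number"}},"required":["steps"]}

```bash
ls; mkdir -p pics; python3 - <<'E'
from cell import *
import cv2
s=state();print(s)
for n in ["scene","side","wrist"]:
    im=read_camera(n);cv2.imwrite(f"pics/a_{n}.png",im[:,:,::-1]);print(n,camera_info(n))
E
```

```text
pics
{'t': 0.0, 'joints': array([-1.05599837e-01,  4.91579610e-01,  1.55944247e+00, -3.25515316e-05,
        1.09172923e+00, -1.05608211e-01]), 'qvel': array([ 0.00033115, -0.00128494, -0.00086031, -0.00058075, -0.00134897,
        0.00038282]), 'tau': array([-9.52334158e-04, -6.12640929e+01, -2.58175153e+01,  6.92750537e-02,
        4.83079045e-02, -1.38641695e-05]), 'eef_pos': array([6.24707947e+02, 4.48000953e-02, 1.76751730e+02]), 'tcp_rot': array([-1.65149334,  1.5696373 ,  3.06091904]), 'ft_force': array([-0.30453934,  0.57992453, -0.09394653]), 'moment': array([ 0.01082298, -0.02636612,  0.04043104]), 'opening': 1.0010493612747478}
scene {'mtx': array([[427.09175047,   0.        , 283.0396654 ],
       [  0.        , 427.09175047, 210.31920045],
       [  0.        ,   0.        ,   1.        ]]), 'k1': -0.06603744122598797, 'eye': array([ 895.42353856, -582.72145496,  756.94038965]), 'attitude': array([-2.33740103, -0.02072776,  0.4923873 ])}
side {'mtx': array([[399.09132464,   0.        , 282.76748175],
       [  0.        , 399.09132464, 210.80518617],
       [  0.        ,   0.        ,   1.        ]]), 'k1': -0.09306711606109282, 'eye': array([108.13970013, 532.81789673, 683.65346204]), 'attitude': array([-2.27075715,  0.02244983, -2.36889986])}
wrist {'mtx': array([[317.41397528,   0.        , 275.36386129],
       [  0.        , 317.41397528, 211.03466993],
       [  0.        ,   0.        ,   1.        ]]), 'k1': -0.029713135967768832, 'hand_eye': array([[-3.04606757e-05, -2.79096152e-01,  9.60263160e-01,
        -2.07814851e+02],
       [ 9.99999214e-01, -1.21192703e-03, -3.20519969e-04,
         6.39511493e-01],
       [ 1.25322477e-03,  9.60262396e-01,  2.79095970e-01,
        -7.92934915e+01],
       [ 0.00000000e+00,  0.00000000e+00,  0.00000000e+00,
         1.00000000e+00]])}
```

View pics/a_scene.png

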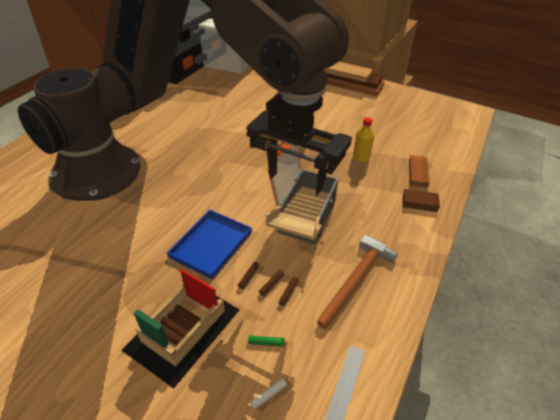

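View pics/a_side.png

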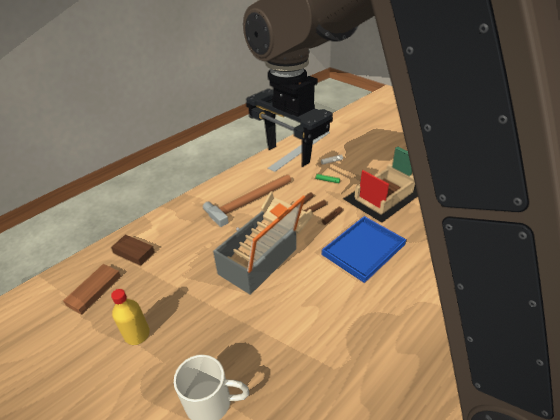

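View pics/a_wrist.png

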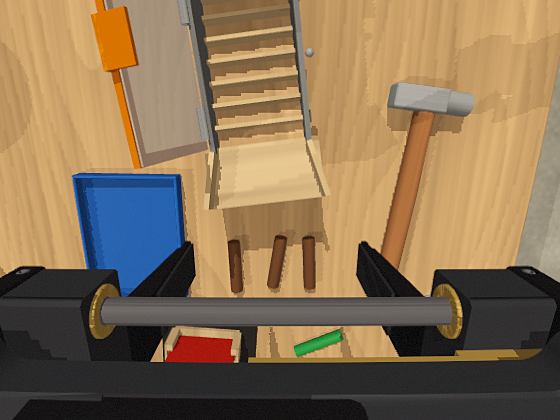

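```bash
cat > h.py <<'E'
from cell import *
import cv2, numpy as np
from scipy.spatial.transform import Rotation as Ro
def cam(n,st=None):
    c=camera_info(n)
    if n=="wrist":
        st=st or state(); T=np.eye(4);T[:3,:3]=Ro.from_euler('xyz',st['tcp_rot']).as_matrix();T[:3,3]=st['eef_pos']
        M=T@c['hand_eye'];return c['mtx'],c['k1'],M[:3,3],M[:3,:3]
    return c['mtx'],c['k1'],np.array(c['eye']),Ro.from_euler('xyz',c['attitude']).as_matrix()
def ray(C,u,v):
    K,k1,e,R=C
    d=cv2.undistortPoints(np.array([[[u,v]]],float),K,np.array([k1,0,0,0.]))[0,0]
    w=R@np.array([d[0],d[1],1]);return e,w/np.linalg.norm(w)
def onz(C,u,v,z):
    e,w=ray(C,u,v);return e+w*(z-e[2])/w[2]
def proj(C,P):
    K,k1,e,R=C
    P=np.atleast_2d(np.array(P,float));q=(P-e)@R;x=q[:,:2]/q[:,2:]
    r2=(x**2).sum(1,keepdims=True);x=x*(1+k1*r2);return x*[K[0,0],K[1,1]]+K[:2,2]
def tri(a,b):
    (e1,w1),(e2,w2)=a,b
    A=np.stack([w1,-w2],1);t=np.linalg.lstsq(A,e2-e1,rcond=None)[0]
    p,q=e1+w1*t[0],e2+w2*t[1];return (p+q)/2,np.linalg.norm(p-q)
def shot(n,name,crop=None,sc=1):
    st=state();im=read_camera(n);b=im[:,:,::-1].copy()
    if crop: x0,y0,x1,y1=crop;o=b[y0:y1,x0:x1]
    else:o=b
    if sc!=1:o=cv2.resize(o,None,fx=sc,fy=sc,interpolation=cv2.INTER_CUBIC)
    cv2.imwrite(f"pics/{name}.png",o);return im,cam(n,st)
def axes():
    st=state();return st['eef_pos'],Ro.from_euler('xyz',st['tcp_rot']).as_matrix()
E
python3 - <<'E'
from h import *
p,R=axes();print(p,R.round(3))
S=cam("scene");D=cam("side")
# sanity
for n,(u,v) in dict(g5=(249,275),g6=(272,282),g7=(289,290),trayA=(210,212),trayB=(251,237),trayC=(207,275),trayD=(169,246)).items():
    print(n,onz(S,u,v,8 if n[0]=='g' else 18).round(0))
for n in["scene","side"]:
    im=cv2.imread(f"pics/a_{n}.png")
    c={"scene":(110,170,360,400),"side":(200,130,420,300)}[n]
    cv2.imwrite(f"pics/z_{n}.png",cv2.resize(im[c[1]:c[3],c[0]:c[2]],None,fx=2.6,fy=2.6,interpolation=cv2.INTER_CUBIC))
E
```

```text
[6.24794634e+02 3.62298962e-02 1.76891175e+02] [[-0.001  1.     0.   ]
 [ 0.     0.    -1.   ]
 [-1.    -0.001 -0.   ]]
g5 [ 573. -106.    8.]
g6 [626. -98.   8.]
g7 [668. -99.   8.]
trayA [391.   7.  18.]
trayB [523. -15.  18.]
trayC [ 498. -157.   18.]
trayD [ 374. -131.   18.]
```

View pics/z_scene.png

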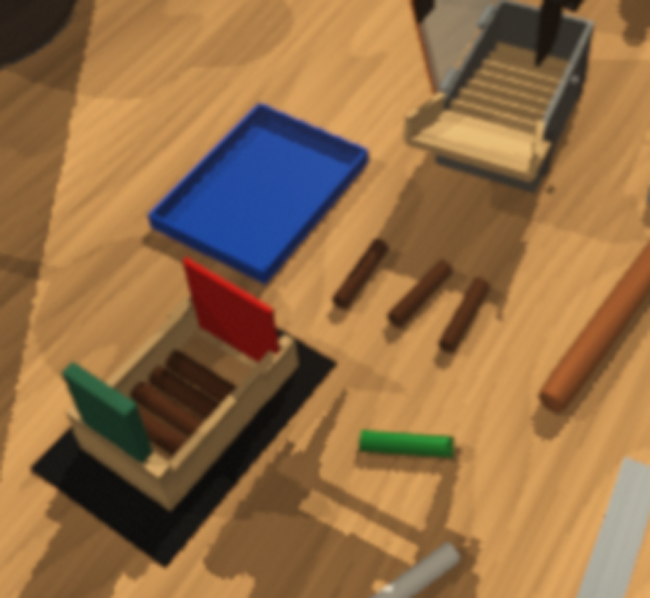

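View pics/z_side.png

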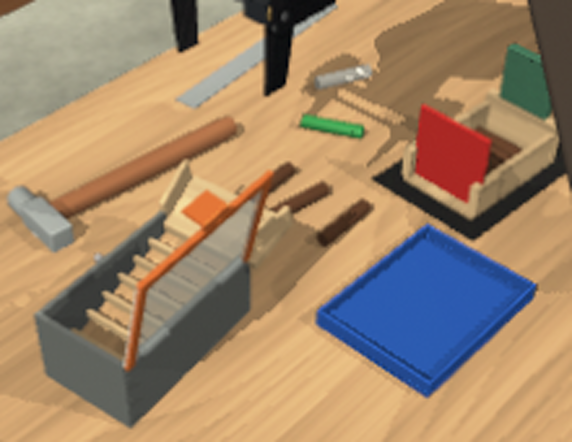

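```bash
cat > meas.py <<'E'
from h import *
def mask(im,col):
    h=cv2.cvtColor(im,cv2.COLOR_RGB2HSV)
    H,S,V=[h[...,i].astype(int) for i in range(3)]
    if col=='red':return (((H<6)|(H>174))&(S>190)&(V>90)).astype(np.uint8)
    if col=='green':return ((H>70)&(H<90)&(S>100)).astype(np.uint8)
    if col=='blue':return ((H>105)&(H<130)&(S>150)).astype(np.uint8)
    if col=='black':return ((V<45)).astype(np.uint8)
    if col=='walnut':return ((H<15)&(V<110)&(V>25)&(S>110)).astype(np.uint8)
def quad(m,box=None):
    if box is not None:
        mm=np.zeros_like(m);x0,y0,x1,y1=box;mm[y0:y1,x0:x1]=m[y0:y1,x0:x1];m=mm
    cs,_=cv2.findContours(m,cv2.RETR_EXTERNAL,cv2.CHAIN_APPROX_NONE)
    c=max(cs,key=cv2.contourArea)
    hull=cv2.convexHull(c)
    for e in np.arange(1,15,.5):
        a=cv2.approxPolyDP(hull,e,True)
        if len(a)<=4:break
    return a[:,0],cv2.contourArea(c)
E
python3 - <<'E'
from meas import *
for n,b in(("scene",(110,200,330,400)),("side",(340,130,430,290))):
    im=read_camera(n);C=cam(n)
    for col in("red","green","blue"):
        q,a=quad(mask(im,col),b);print(n,col,q.tolist(),a)
E
```

```text
scene red [[181, 269], [212, 287], [216, 304], [187, 295]] 671.0
scene green [[159, 335], [161, 335], [161, 339]] 1.0
scene blue [[249, 228], [211, 277], [168, 253], [210, 211]] 2831.0
side red [[362, 171], [388, 184], [378, 206], [360, 195]] 611.0
side green [[398, 147], [406, 151], [408, 174], [393, 166]] 233.5
side blue [[365, 217], [405, 240], [363, 281], [340, 236]] 2529.0
```

```bash
python3 - <<'E'
from meas import *
S=cam("scene");D=cam("side")
print(tri(ray(S,181,268),ray(D,388.5,185)),tri(ray(S,215,294),ray(D,362,170)))
print("fin",tri(ray(S,110+68/2.6,170+367/2.6),ray(D,200+555/2.6,130+65/2.6)),tri(ray(S,110+135/2.6,170+408/2.6),ray(D,200+510/2.6,130+45/2.6)))
E
```

```text
(array([ 484.07333711, -210.49613339,   92.47929791]), np.float64(0.23751330977262936)) (array([ 574.91728071, -225.87021547,   87.60776161]), np.float64(0.23206003713060425))
fin (array([ 491.65612398, -338.71496314,  117.95747899]), np.float64(2.148821982320577)) (array([ 548.21886622, -341.16933754,  116.74987216]), np.float64(1.4111621060468331))
```

Call:
step_arm:
  steps:
    - [-0.41,-0.28,0.667,0]
    - [-0.41,-0.28,0.667,0]
    - [-0.41,-0.28,0.667,0]
    - [-0.41,-0.28,0.667,0]
    - [-0.41,-0.28,0.667,0]
    - [-0.41,-0.28,0.667,0]
    - [0,0,0,0]

```text
t: 1.12
eef_pos: [540.7, -202.0, 301.7]
tcp_rot: [1.03, 1.568, -0.543]
ft_force: [0.9, -0.5, -0.9]
opening: 0.998
```

```bash
python3 - <<'E'
from h import *
p,R=axes();print(p,R.round(3))
shot("wrist","b1")
E
```

```text
[ 540.69236395 -201.99134635  301.68814326] [[ 0.002  1.    -0.003]
 [-0.001 -0.003 -1.   ]
 [-1.     0.002  0.001]]
```

View pics/b1.png

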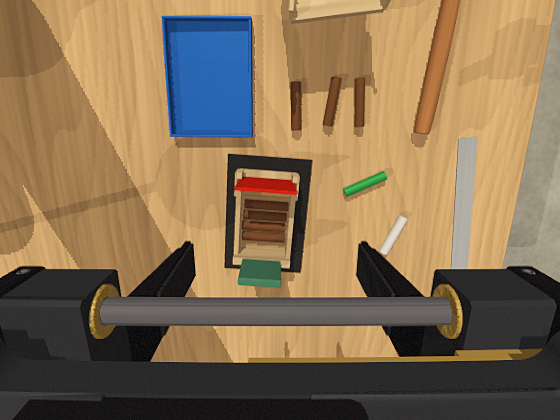

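```bash
python3 - <<'E'
from h import *
im=cv2.imread("pics/b1.png")
cv2.imwrite("pics/b1z.png",cv2.resize(im[145:295,210:330],None,fx=4,fy=4,interpolation=cv2.INTER_CUBIC))
cv2.imwrite("pics/b1t.png",cv2.resize(im[0:150,150:400],None,fx=3.2,fy=3.2,interpolation=cv2.INTER_CUBIC))
E
```

```text
(no output)
```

View pics/b1z.png

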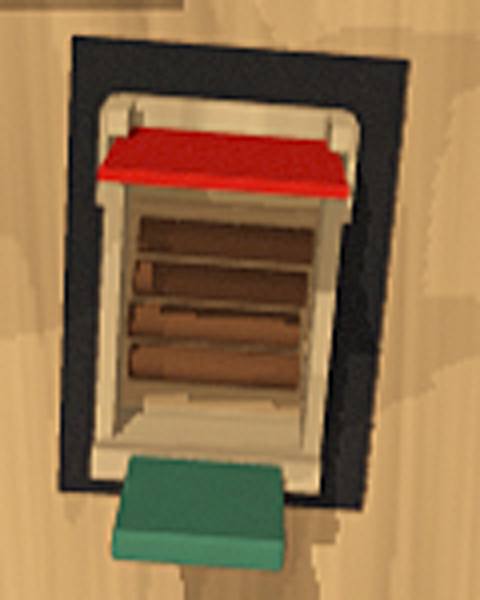

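View pics/b1t.png

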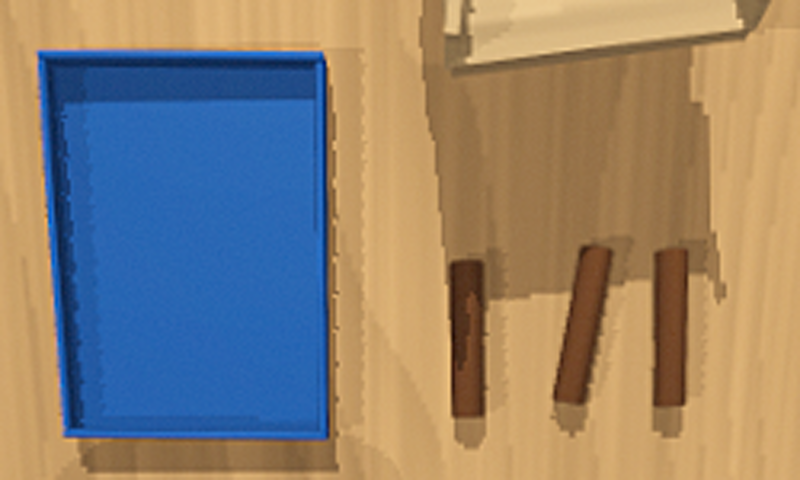

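```bash
python3 - <<'E'
from h import *
st=state();C=cam("wrist",st)
f=lambda u,v,z:onz(C,210+u/4,145+v/4,z).round(1)
print("gate top L/R",f(100,172,92),f(348,189,92))
print("fin top front L,R", f(130,459,118),f(284,467,118)," back",f(113,555,118),f(283,564,118), f(113,530,118),f(284,540,118))
print("mat",[f(*p,3) for p in((73,38),(408,62),(362,508),(60,488))])
print("boxfront",f(100,100,43),f(358,115,43),"rear",f(90,480,43),f(320,492,43))
g=lambda u,v,z:onz(C,150+u/3.2,v/3.2,z).round(1)
print("tray",[g(*p,18) for p in((40,53),(325,53),(327,437),(67,436))])
for a,b in(((467,262),(468,415)),((596,248),(569,403)),((671,249),(669,405))):
    A=g(*a,10);B=g(*b,10);print("dowel",A,B,(A+B)/2,np.linalg.norm(A-B))
E
```

```text
gate top L/R [ 487.4 -210.2   92. ] [ 570.5 -216.3   92. ]
fin top front L,R [ 497.1 -302.9  118. ] [ 548.7 -306.   118. ]  back [ 490.  -338.9  118. ] [ 548.5 -342.5  118. ] [ 490.4 -329.3  118. ] [ 548.8 -333.3  118. ]
mat [array([ 467.3, -175.2,    3. ]), array([ 599.8, -185.1,    3. ]), array([ 585.3, -380.2,    3. ]), array([ 452.9, -370.1,    3. ])]
boxfront [ 482.1 -193.6   43. ] [ 577.2 -199.5   43. ] rear [ 472.2 -346.9   43. ] [ 564.7 -352.5   43. ]
tray [array([386.1,  16.7,  18. ]), array([509.4,  15.4,  18. ]), array([ 506.8, -146.9,   18. ]), array([ 383.8, -145.7,   18. ])]
dowel [572.2 -68.8  10. ] [ 573.6 -137.3   10. ] [ 572.9  -103.05   10.  ] 68.51430507565557
dowel [631.2 -62.8  10. ] [ 621.6 -131.8   10. ] [626.4 -97.3  10. ] 69.66462516945026
dowel [665.7 -63.1  10. ] [ 669.4 -132.7   10. ] [667.55 -97.9   10.  ] 69.69827831446052
```

Call:
step_arm:
  steps:
    - [0.2,0,0,1]
    - [0.2,0,0,1]
    - [0.2,0,0,1]
    - [0.2,0,0,1]
    - [0.2,0,0,1]
    - [0.2,0,0,1]
    - [0.2,0,0,1]
    - [0.2,0,0,1]
    - [0.2,0,0,1]
    - [0.2,0,0,1]
    - [0.2,0,0,1]
    - [0.2,0,0,0.78]
    - [0,0,0,0]

```text
t: 2.8
eef_pos: [540.8, -198.8, 179.1]
tcp_rot: [-0.472, 1.568, 2.598]
ft_force: [0.6, 0.4, -0.1]
opening: 0.999
```

```bash
cat > go.py <<'E'
import sys
from h import *
# go.py x y z [yaw of tool y deg] -> units
p,R=axes();t=np.array([float(a) for a in sys.argv[1:4]])
print("pos",p.round(1),"tooly deg",np.degrees(np.arctan2(R[1,1],R[0,1])).round(2),"tilt",R[:,0].round(3),"units(tool xyz)",(R.T@(t-p)/50).round(3), "force",state()['ft_force'].round(1),"t",state()['t'],"j",state()['joints'].round(2),'op',state()['opening'])
E
python3 go.py 529 -213.5 65
```

```text
pos [ 540.8 -198.8  179.1] tooly deg -94.14 tilt [-0.002  0.001 -1.   ] units(tool xyz) [2.282 0.313 0.209] force [ 0.6  0.4 -0.1] t 2.8 j [-0.47  0.42  1.68  0.    1.05  1.18] op 0.9988199295305628
```

Call:
step_arm:
  steps:
    - [0.4,0.31,0.21,0]
    - [0.4,0,0,0]
    - [0,0,0,0]

```text
t: 3.18
eef_pos: [529.0, -214.0, 139.4]
tcp_rot: [-0.47, 1.568, 2.601]
ft_force: [0.1, 0.3, 0.1]
opening: 0.999
```

```bash
python3 -c "
from h import *
shot('wrist','c1')
shot('side','c1s',(320,120,440,240),4)"; python3 go.py 529 -213.5 65
```

```text
pos [ 529.8 -214.5  140.9] tooly deg -94.13 tilt [ 0. -0. -1.] units(tool xyz) [ 1.519 -0.018  0.018] force [ 0.3 -0.8  0. ] t 3.275 j [-0.5   0.46  1.73  0.    0.95  1.14] op 1.0013582761081348
```

View pics/c1.png

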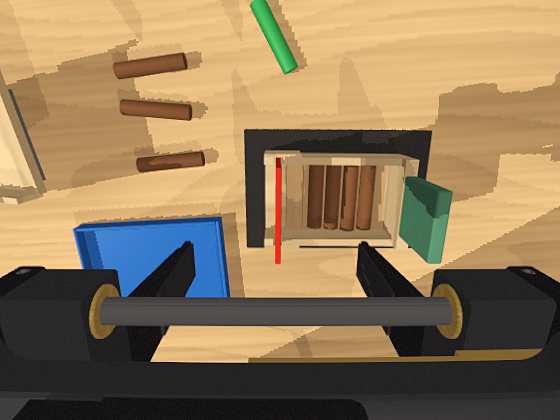

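View pics/c1s.png

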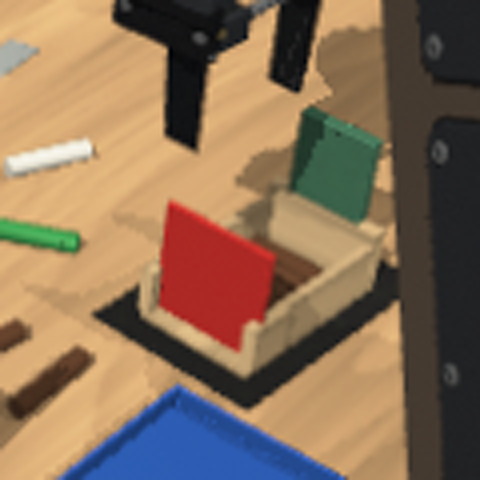

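Call:
step_arm:
  steps:
    - [0.75,0,0,0]
    - [0.76,0,0,0]
    - [0,0,0,0]

```text
t: 3.65
eef_pos: [528.8, -214.1, 63.8]
tcp_rot: [-0.437, 1.568, 2.631]
ft_force: [-0.6, -0.7, 0.3]
opening: 1.001
```

Call:
step_arm:
  jaw: 1
  steps:
    - [0,0,0,0]
    - [0,0,0,0]
    - [0,0,0,0]
    - [0,0,0,0]
    - [0,0,0,0]
    - [0,0,0,0]

```text
t: 4.4
eef_pos: [529.4, -214.8, 64.9]
tcp_rot: [2.984, 1.571, -0.231]
ft_force: [-0.8, -0.2, 0.1]
opening: 0.429
```

Call:
step_arm:
  steps:
    - [0,0,0,0]
    - [0,0,0,0]
    - [0,0,0,0]
    - [0,0,0,0]
    - [0,0,0,0]

```text
t: 5.03
eef_pos: [529.4, -214.8, 64.9]
tcp_rot: [2.946, 1.571, -0.27]
ft_force: [-0.6, -0.1, -0.2]
opening: 0.006
```

Call:
step_arm:
  steps:
    - [-0.3,0,0,0]
    - [-0.5,0,0,0]
    - [-0.5,0,0,0]
    - [-0.5,0,0,0]
    - [-0.5,0,0,0]
    - [0,0,0,0]

```text
t: 5.78
eef_pos: [530.2, -215.1, 182.3]
tcp_rot: [2.728, 1.567, -0.488]
ft_force: [-0.3, 0.9, -0.3]
opening: 0.009
```

```bash
python3 -c "
from h import *
shot('wrist','d1')
shot('side','d1s',(320,60,440,240),3)"; python3 go.py 446 -105 185
```

```text
pos [ 529.2 -214.6  179.8] tooly deg -94.24 tilt [ 0. -0. -1.] units(tool xyz) [-0.104 -2.064  1.821] force [ 0.2 -0.3 -1.2] t 5.875 j [-0.5   0.41  1.69  0.    1.04  1.14] op 0.004363074904802512
```

View pics/d1.png

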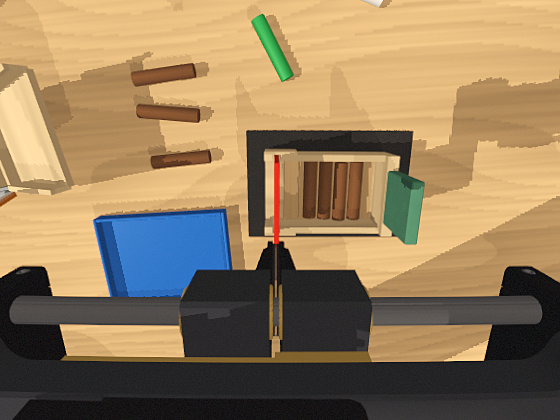

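View pics/d1s.png

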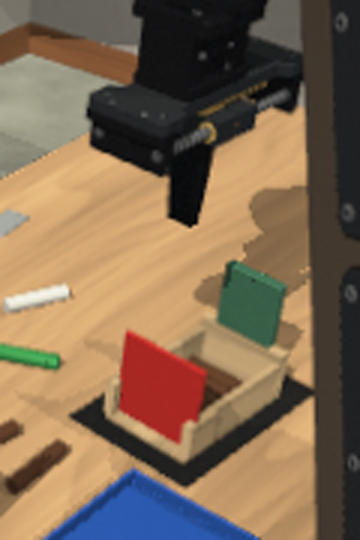

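```bash
python3 - <<'E'
from h import *
p,R=axes()
for n in("scene","side","wrist"):
    C=cam(n); print(n,proj(C,[p,p-R[:,0]*19,[529,-214,92],[487.4,-210.2,92],[570.5,-216.3,92],[529,-214,8],[529,-214,65]]).round(0).tolist())
shot("scene","d2",(100,100,380,380),2)
E
```

```text
scene [[193.0, 249.0], [191.0, 242.0], [199.0, 278.0], [183.0, 269.0], [216.0, 288.0], [203.0, 303.0], [200.0, 287.0]]
side [[379.0, 148.0], [380.0, 141.0], [374.0, 177.0], [387.0, 185.0], [361.0, 171.0], [370.0, 203.0], [373.0, 186.0]]
wrist [[276.0, 237.0], [276.0, 248.0], [275.0, 205.0], [275.0, 245.0], [274.0, 162.0], [275.0, 187.0], [275.0, 198.0]]
```

View pics/d2.png

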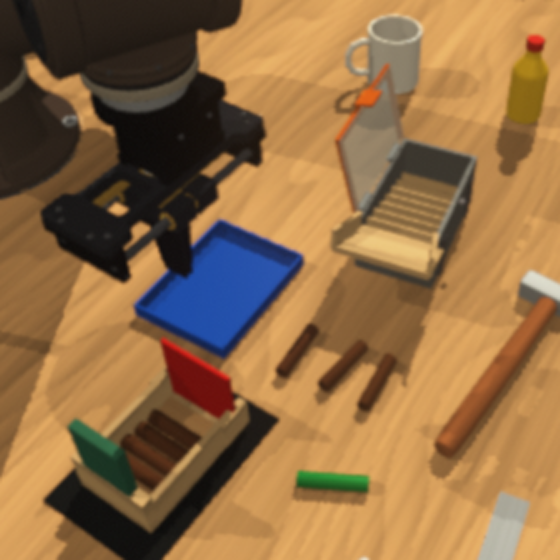

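```bash
python3 - <<'E'
from h import *
p=np.array([529.8,-214.5,140.9]);y=np.array([-.073,-.997,0])
S,D=cam("scene"),cam("side")
print(proj(D,[p,p+47.5*y,p-47.5*y,p+[0,0,30],p+[0,0,30]+47.5*y,p+[0,0,30]-47.5*y]))
# initial pic
p=np.array([624.8,0,176.9]);x=np.array([1,0,0])
print(proj(D,[p+54*x,p-54*x]),proj(S,[p+54*x,p-54*x]))
im=read_camera("side");cv2.imwrite("pics/d3.png",cv2.resize(im[60:200,320:440,::-1],None,fx=5,fy=5,interpolation=cv2.INTER_CUBIC))
print(state()['eef_pos'])
E
```

```text
[[376.49329855 161.06264089]
 [388.12294353 154.08793901]
 [364.2239462  168.41937758]
 [378.01645155 150.65656054]
 [389.81226092 143.82698504]
 [365.5559702  157.87225006]]
[[271.85557239 161.49824847]
 [306.76088325 179.89939333]] [[319.59434637 206.14207146]
 [272.10012096 188.48520195]]
[ 528.96452817 -214.54682255  179.04461874]
```

View pics/d3.png

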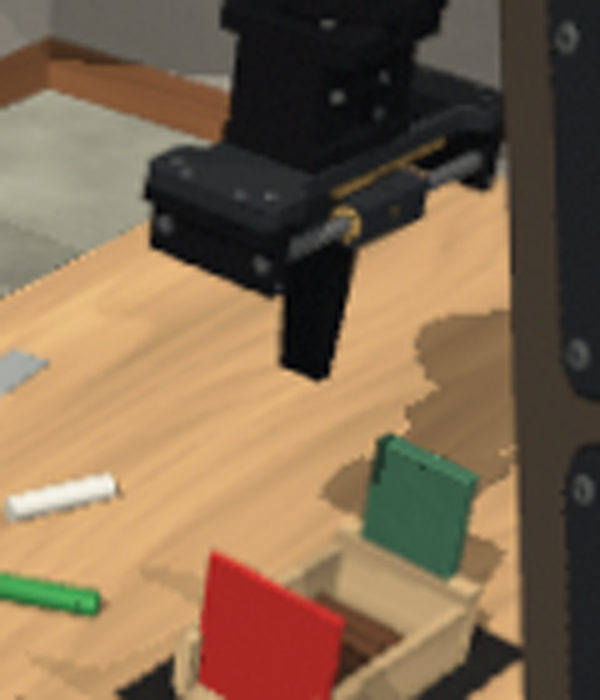

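```bash
python3 - <<'E'
from h import *
S,D,W=cam("scene"),cam("side"),cam("wrist")
p,R=axes()
im,_=shot("scene","d4",(150,180,240,270),7)
print(proj(W,[p+R@np.array([x,0,z]) for x in(0,-36) for z in(-10,0,10)]).round(1))
im,_=shot("wrist","d5",(220,200,330,340),5)
E
```

```text
[[276.3 223.6]
 [276.3 237.2]
 [276.3 250.4]
 [276.5 243.2]
 [276.5 259. ]
 [276.5 274.3]]
```

View pics/d4.png

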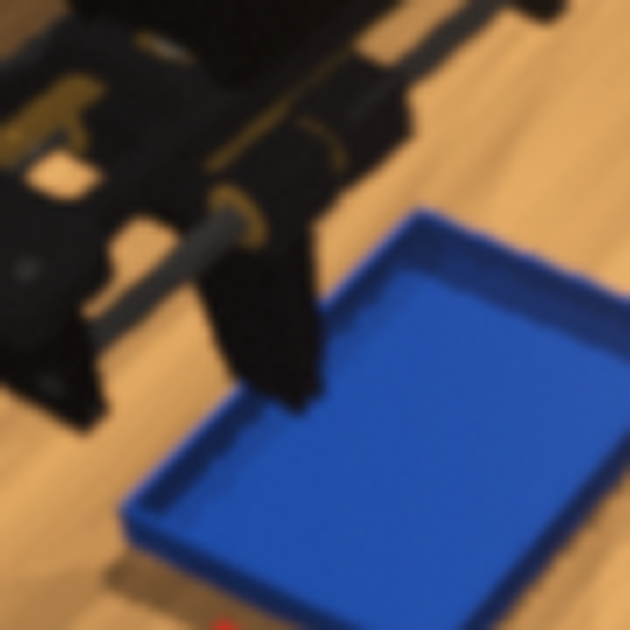

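View pics/d5.png

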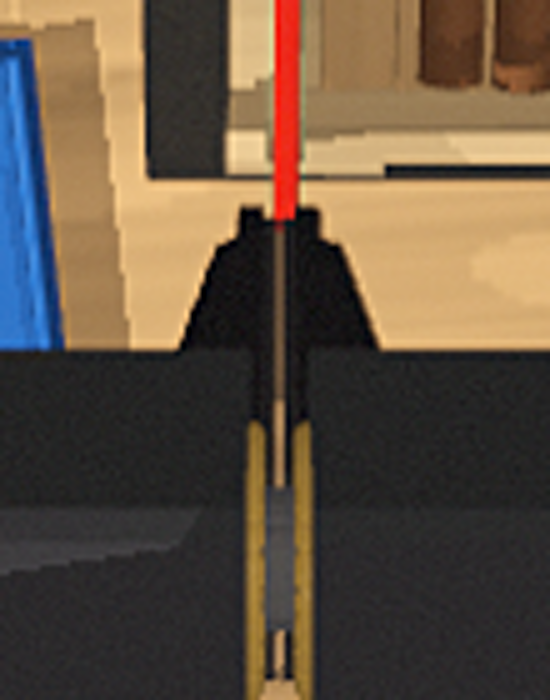

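```bash
python3 - <<'E'
from h import *
S,D,W=cam("scene"),cam("side"),cam("wrist")
p,R=axes();print(p)
print(tri(ray(S,150+285/7,180+408/7),ray(D,381,135.6)))
print(tri(ray(W,276,241.5),ray(D,381,135.6)))
E
```

```text
[ 529.10736621 -214.60265399  179.01791287]
(array([ 530.58225766, -217.39800399,  210.81292368]), np.float64(2.260229459141283))
(array([ 533.96935021, -217.48634206,  208.54909098]), np.float64(8.489674553818597))
```

Call:
step_arm:
  jaw: 0
  steps:
    - [0,0,0,0]
    - [0,0,0,0]
    - [0,0,0,0]
    - [0,0,0,0]
    - [0,0,0,0]
    - [0,0,0,0]
    - [0,0,0,0]
    - [0,0,0,0]
    - [0.5,0,0,0]
    - [0.8,0,0,0]
    - [0.8,0,0,0]
    - [0.5,0,0,0]
    - [0.2,0,0,0]
    - [0.17,0,0,0]
    - [0,0,0,0]

```text
t: 7.95
eef_pos: [529.6, -214.8, 31.6]
tcp_rot: [2.71, 1.57, -0.505]
ft_force: [0.8, 0.1, 0.1]
opening: 0.999
```

```bash
python3 -c "
from h import *
shot('wrist','e1')
shot('side','e1s',(320,100,440,240),4)"; python3 go.py 529 -213.5 30
```

```text
pos [ 529.8 -215.    32.1] tooly deg -94.24 tilt [ 0.001 -0.001 -1.   ] units(tool xyz) [ 0.042 -0.028  0.018] force [-0.1  0.4 -0.8] t 8.05 j [-0.5   0.6   1.83  0.    0.71  1.14] op 0.9978743555477201
```

View pics/e1s.png

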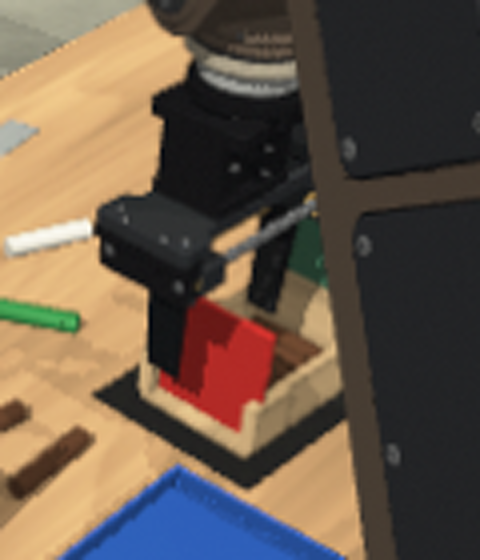

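Call:
step_arm:
  jaw: 1
  steps:
    - [0,0,0,0]
    - [0,0,0,0]
    - [0,0,0,0]
    - [0,0,0,0]
    - [0,0,0,0]
    - [0,0,0,0]
    - [0,0,0,0]
    - [0,0,0,0]
    - [0,0,0,0]
    - [0,0,0,0]
    - [0,0,0,0]

```text
t: 9.43
eef_pos: [529.4, -214.7, 31.3]
tcp_rot: [-1.781, 1.571, 1.287]
ft_force: [-0.2, 0.3, -0.2]
opening: 0.049
```

Call:
step_arm:
  steps:
    - [-0.2,0,0,0]
    - [-0.3,0,0,0]
    - [-0.5,0,0,0]
    - [-0.5,0,0,0]
    - [-0.5,0,0,0]
    - [-0.5,0,0,0]
    - [0,0,0,0]

```text
t: 10.3
eef_pos: [530.2, -215.1, 158.8]
tcp_rot: [2.728, 1.566, -0.488]
ft_force: [-0.3, 0.4, -0.4]
opening: 0.049
```

```bash
python3 -c "
from h import *
shot('wrist','f1')
shot('side','f1s',(320,60,440,240),3)"; python3 go.py 446 -105 155
```

```text
pos [ 529.2 -214.7  156.4] tooly deg -94.24 tilt [ 0. -0. -1.] units(tool xyz) [ 0.028 -2.064  1.821] force [-0.3 -0.2 -0.8] t 10.4 j [-0.5   0.44  1.72  0.    0.99  1.14] op 0.050003097668158594
```

View pics/f1s.png

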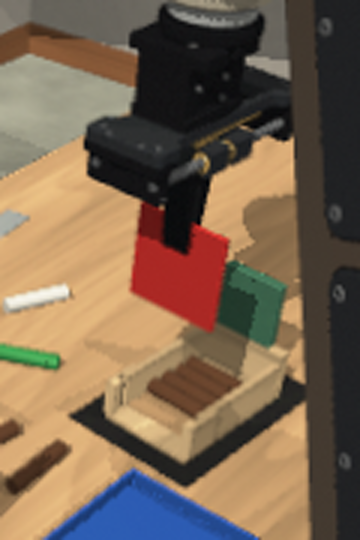

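View pics/f1.png

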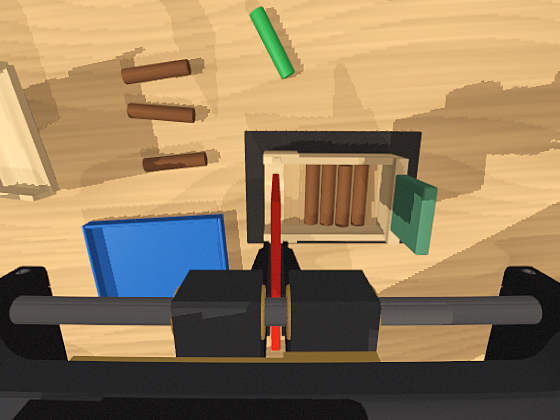

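Call:
step_arm:
  steps:
    - [0,-0.516,0.455,0]
    - [0,-0.516,0.455,0]
    - [0,-0.516,0.455,0]
    - [0,-0.516,0.455,0]
    - [0,0,0,-0.45]
    - [0,0,0,0]

```text
t: 11.15
eef_pos: [446.0, -104.8, 155.8]
tcp_rot: [-0.389, 1.57, 2.742]
ft_force: [0.5, -0.7, -1.4]
opening: 0.044
```

```bash
python3 go.py 446.5 -108 40
```

```text
pos [ 446.  -104.8  155.8] tooly deg -90.64 tilt [-0.001  0.    -1.   ] units(tool xyz) [ 2.316  0.064 -0.014] force [ 0.5 -0.7 -1.4] t 11.15 j [-0.38  0.28  1.98  0.    0.88  1.21] op 0.044405674183309166
```

Call:
step_arm:
  steps:
    - [0.6,0.06,0,0]
    - [0.7,0,0,0]
    - [0.7,0,0,0]
    - [0.3,0,0,0]
    - [0.1,0,0,0]
    - [0.06,0,0,0]
    - [0,0,0,0]

```text
t: 12.02
eef_pos: [446.5, -108.2, 33.7]
tcp_rot: [2.804, 1.57, -0.35]
ft_force: [0.1, -1.2, -0.2]
opening: 0.052
```

```bash
python3 go.py 446.5 -108 29;python3 -c "
from h import *
shot('side','g1s',(320,120,440,300),3)"
```

```text
pos [ 446.5 -108.2   33.7] tooly deg -90.66 tilt [ 0.001 -0.    -1.   ] units(tool xyz) [ 0.093 -0.005 -0.   ] force [ 0.1 -1.2 -0.2] t 12.025 j [-0.38  0.49  2.1   0.    0.55  1.2 ] op 0.05190476542334246
```

View pics/g1s.png

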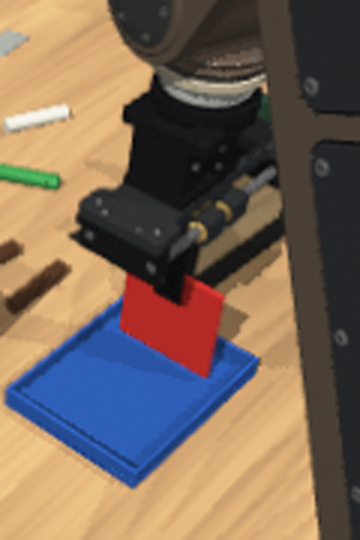

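Lower a little more until contact.

Call:
step_arm:
  steps:
    - [0.05,0,0,0]
    - [0.05,0,0,0]
    - [0,0,0,0]

```text
t: 12.45
eef_pos: [446.2, -108.1, 28.3]
tcp_rot: [-0.852, 1.571, 2.279]
ft_force: [-0.6, -0.1, -1.0]
opening: 0.052
```

Call:
step_arm:
  steps:
    - [0.05,0,0,0]
    - [0,0,0,0]

```text
t: 12.7
eef_pos: [446.7, -108.3, 26.9]
tcp_rot: [2.814, 1.569, -0.339]
ft_force: [-3.6, 1.9, 19.5]
opening: 0.05
```

Call:
step_arm:
  jaw: 0
  steps:
    - [0,0,0,0]
    - [0,0,0,0]
    - [0,0,0,0]
    - [0,0,0,0]
    - [0,0,0,0]
    - [0,0,0,0]
    - [0,0,0,0]
    - [-0.2,0,0,0]
    - [-0.2,0,0,0]
    - [0,0,0,0]

```text
t: 13.95
eef_pos: [446.8, -108.3, 46.9]
tcp_rot: [2.783, 1.569, -0.37]
ft_force: [0.4, 0.1, -0.6]
opening: 0.991
```

```bash
python3 go.py 446.5 -108 47;python3 -c "
from h import *
shot('side','g2s',(320,120,440,300),3)"
```

```text
pos [ 446.8 -108.3   46.9] tooly deg -90.64 tilt [ 0.002 -0.001 -1.   ] units(tool xyz) [-0.002 -0.006  0.006] force [ 0.4  0.1 -0.6] t 13.95 j [-0.38  0.46  2.09  0.    0.59  1.2 ] op 0.9912903436006295
```

View pics/g2s.png

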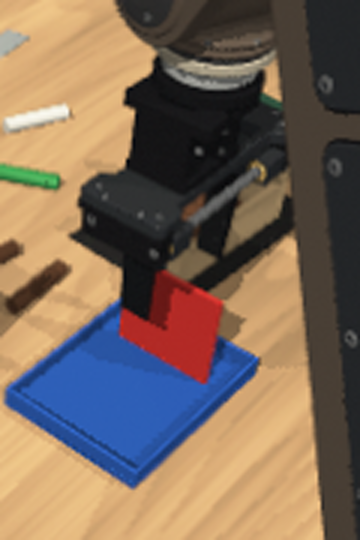

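Call:
step_arm:
  steps:
    - [0,-0.5,0,0]
    - [0,-0.3,0,0]
    - [0,-0.15,0,0]
    - [0,-0.15,0,0]
    - [0,-0.15,0,0]
    - [0,-0.15,0,0]
    - [0,0,0,0]
    - [0,0,0,0]

```text
t: 15.0
eef_pos: [447.1, -38.2, 45.9]
tcp_rot: [2.978, 1.571, -0.174]
ft_force: [-0.6, -0.0, -0.6]
opening: 1.004
```

Call:
step_arm:
  steps:
    - [-0.5,0,0,0]
    - [-0.8,0,0,0]
    - [-0.8,0,0,0]
    - [0,0,0,0]

```text
t: 15.5
eef_pos: [448.2, -38.6, 153.1]
tcp_rot: [2.918, 1.566, -0.235]
ft_force: [0.7, 0.3, 0.0]
opening: 0.999
```

```bash
python3 go.py 446.5 -108 47;python3 -c "
from h import *
shot('scene','g3c',(100,150,380,400),2);shot('side','g3s',(300,120,440,300),3)"
```

```text
pos [448.2 -38.6 153.1] tooly deg -90.66 tilt [ 0.005 -0.001 -1.   ] units(tool xyz) [2.124 1.385 0.03 ] force [0.7 0.3 0. ] t 15.5 j [-0.23  0.27  2.   -0.    0.86  1.35] op 0.9989828051311447
```

View pics/g3s.png

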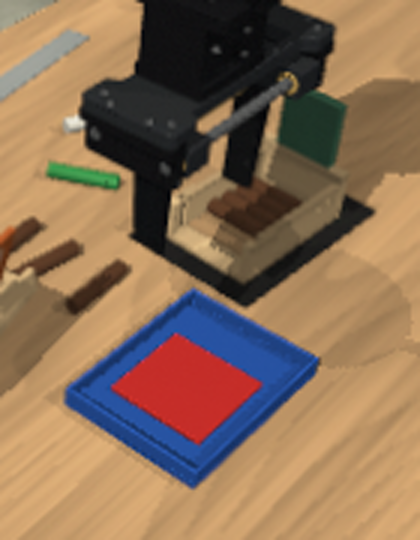

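View pics/g3c.png

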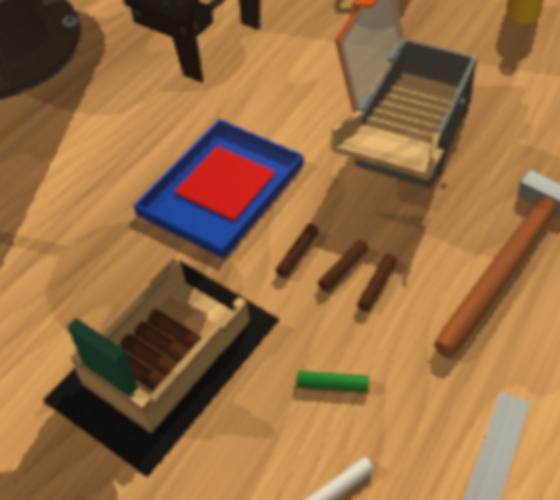

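Call:
step_arm:
  steps:
    - [-0.3,0,0,-1]
    - [-0.3,0,0,-1]
    - [-0.3,0,0,-1]
    - [-0.3,0,0,-1]
    - [-0.3,0,0,-1]
    - [-0.3,0,0,-1]
    - [-0.3,0,0,-1]
    - [-0.3,0,0,-1]
    - [-0.3,0,0,-1]
    - [-0.3,0,0,-1]
    - [0,0.5,-0.5,-0.8]
    - [0,0.6,-0.6,0]
    - [0,0.6,-0.6,0]
    - [0,0.6,-0.6,0]
    - [0,0.6,-0.6,0]
    - [0,0.6,-0.4,0]
    - [0,0,0,0]

```text
t: 17.73
eef_pos: [637.1, 111.3, 297.6]
tcp_rot: [-1.444, 1.567, -3.088]
ft_force: [0.3, 0.5, -0.4]
opening: 1.001
```

```bash
python3 go.py 625 130 300;python3 -c "
from h import *
shot('wrist','h1')"
```

```text
pos [637.1 111.3 297.6] tooly deg -4.18 tilt [-0.004 -0.    -1.   ] units(tool xyz) [-0.047 -0.269 -0.356] force [ 0.3  0.5 -0.4] t 17.725 j [0.07 0.44 1.32 0.   1.38 0.14] op 1.000821860111773
```

View pics/h1.png

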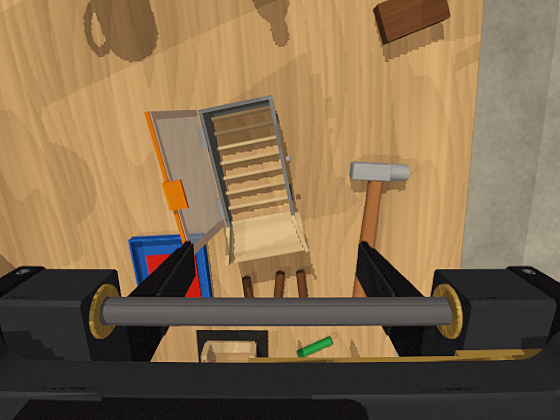

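```bash
python3 -c "
import cv2
im=cv2.imread('pics/h1.png')
cv2.imwrite('pics/h1z.png',cv2.resize(im[85:275,140:315],None,fx=4,fy=4,interpolation=cv2.INTER_CUBIC)[:,:800])"
```

```text
(no output)
```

View pics/h1z.png

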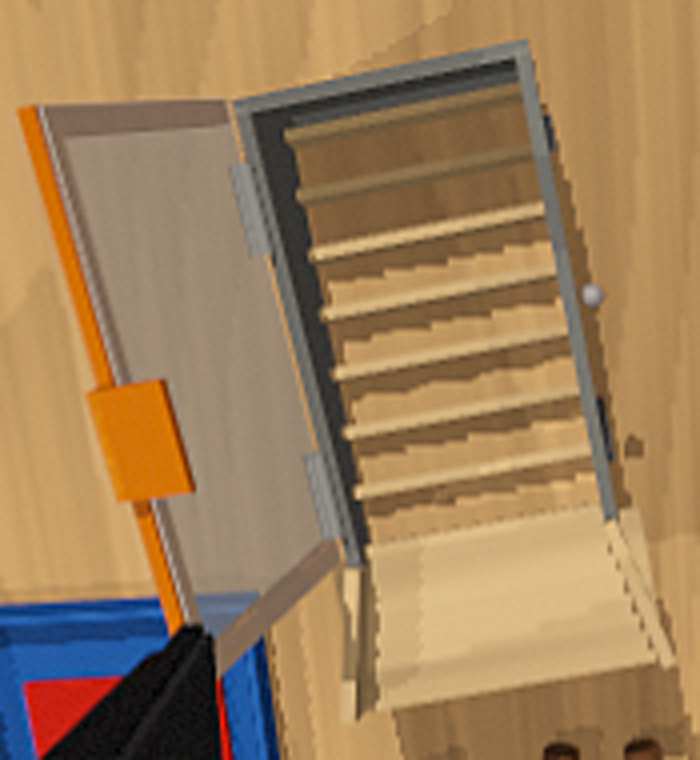

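```bash
python3 - <<'E'
from h import *
C=cam("wrist")
f=lambda u,v,z:onz(C,140+u/4,85+v/4,z)
A=[f(232,102,75),f(527,40,75),f(617,515,75),f(350,563,75)]
for a in A:print(a.round(1))
print(np.linalg.norm(A[0]-A[1]),np.linalg.norm(A[2]-A[1]),np.linalg.norm(A[0]-A[3]))
ex=(A[1]-A[2])+(A[0]-A[3]);ex/=np.linalg.norm(ex);ey=np.array([-ex[1],ex[0],0])
w=(A[0]-A[1])/np.linalg.norm(A[0]-A[1])
print("ex",ex,np.degrees(np.arctan2(ex[1],ex[0])),"w",w,np.degrees(np.arctan2(w[1],w[0]))-90)
# far corners at case x=+83,y=+-49
mid=(A[0]+A[1])/2; o=mid-83*ex;print("origin from far",o)
# chute bottom edge: insert x=-58 -> case
ca,sa=np.cos(.25),np.sin(.25)
ins=lambda x,y,z:(-76.5+x*ca+z*sa, y, 65-x*sa+z*ca)
print("chute edge case",ins(-58,0,0),ins(0,0,0))
E1=f(378,708,79.3);E2=f(655,662,79.3);print("chute outer",E1,E2,((E1+E2)/2-o)@ex,((E1+E2)/2-o)@ey)
# ridges centre: near ends
for i,(l,r) in enumerate([((360,493),(592,455)),((348,435),(578,394)),((337,376),(566,332)),((325,316),(555,272)),((313,255),(543,210))]):
    x=22*(i+1);z=ins(x,0,0)[2];m=(f(*l,z)+f(*r,z))/2-o;print(i+1,z,m@ex,ins(x,0,0)[0],m@ey)
E
```

```text
[542.2 207.9  75. ]
[639.4 219.6  75. ]
[658.8  58.7  75. ]
[562.3  47.7  75. ]
97.89311197806738 162.09548803862552 161.46538728373264
ex [-1.22321074e-01  9.92490582e-01  1.75681182e-16] 97.02607737121052 w [-0.9929079  -0.11888609  0.        ] -263.1721798638384
origin from far [600.92160761 131.39036982  75.        ]
chute edge case (np.float64(-132.69692045921738), 0, np.float64(79.34942963676232)) (np.float64(-76.5), 0, np.float64(65.0))
chute outer [566.75439439  -7.60127177  79.3       ] [669.2397479    3.27093548  79.3       ] -134.6413026078972 -0.6105798622203147
1 59.5571128964005 -58.662175966303245 -55.18392672236581 -0.8428119514540094
2 54.114225792800994 -37.222046287535065 -33.86785344473163 -0.3065436663480735
3 48.67133868920149 -15.574412984546434 -12.551780167097448 -0.38033910614961175
4 43.22845158560198 5.857696127021836 8.764293110536741 -0.4229420053380443
5 37.78556448200248 27.818837843737782 30.080366388170916 -0.39763462190689924
```

```bash
python3 go.py 530 -230 260
```

```text
pos [636.2 110.6 298.2] tooly deg -4.2 tilt [-0.004 -0.    -1.   ] units(tool xyz) [ 0.775 -1.616  6.948] force [-0.9 -1.1 -0. ] t 17.775 j [ 0.07  0.44  1.33 -0.    1.38  0.14] op 0.9971524716438589
```

Call:
step_arm:
  steps:
    - [0,-0.2,0.6,0]
    - [0,-0.2,0.91,0]
    - [0,-0.2,0.91,0]
    - [0,-0.2,0.91,0]
    - [0.2,-0.2,0.91,0]
    - [0.2,-0.2,0.91,0]
    - [0.2,-0.2,0.91,0]
    - [0.18,-0.2,0.89,0]
    - [0,0,0,0]

```text
t: 18.9
eef_pos: [528.4, -232.7, 260.6]
tcp_rot: [-1.853, 1.569, 2.781]
ft_force: [0.2, 0.6, 0.4]
opening: 0.999
```

```bash
python3 go.py 519.5 -336 120;python3 -c "
from h import *
shot('wrist','i1');shot('wrist','i1z',(190,170,350,300),5)"
```

```text
pos [ 528.4 -232.7  260.6] tooly deg -4.48 tilt [-0.002  0.001 -1.   ] units(tool xyz) [ 2.811 -0.011  2.075] force [0.2 0.6 0.4] t 18.9 j [-0.53  0.35  1.56 -0.    1.23 -0.45] op 0.998575228438719
```

View pics/i1z.png

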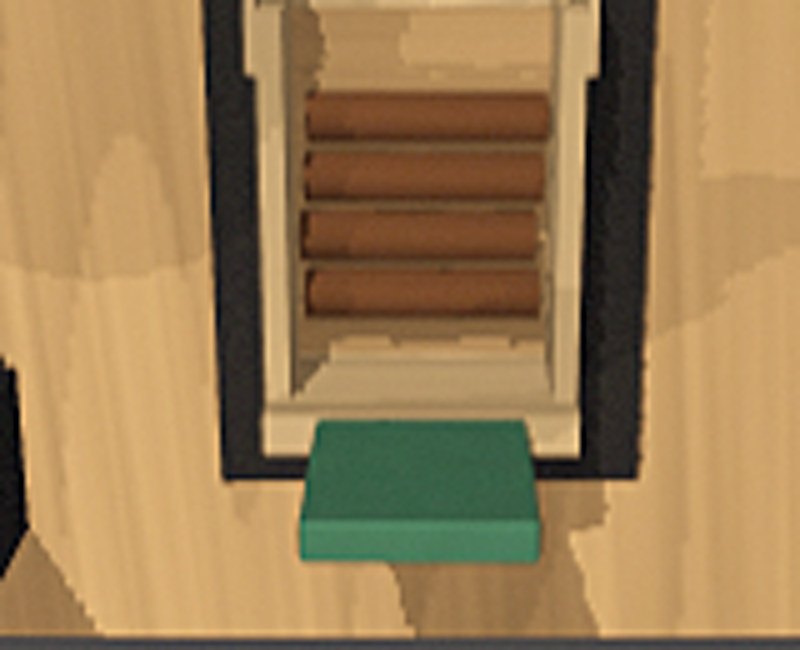

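```bash
python3 - <<'E'
from h import *
C=cam("wrist")
f=lambda u,v:onz(C,190+u/5,170+v/5,118)
for q in((301,520),(539,520),(539,562),(301,562)):print(f(*q).round(1))
m=(f(301,520)+f(539,520)+f(539,562)+f(301,562))/4
p,R=axes();print(m,((R.T@(m-p))/50).round(3))
E
```

```text
[ 491.6 -330.9  118. ]
[ 549.7 -335.3  118. ]
[ 549.1 -346.8  118. ]
[ 490.4 -342.3  118. ]
[ 520.18834375 -338.84670359  118.        ] [ 2.871 -0.026  2.177]
```

Call:
step_arm:
  steps:
    - [0.3,0,0.5,0]
    - [0.3,-0.02,0.55,0]
    - [0.3,0,0.55,0]
    - [0.3,0,0.56,0]
    - [0.7,0,0,0]
    - [0.7,0,0,0]
    - [0.7,0,0,0]
    - [0.5,0,0,0]
    - [0.3,0,0,0]
    - [0.15,0,0,0]
    - [0,0,0,0]

```text
t: 20.38
eef_pos: [521.9, -337.7, 49.6]
tcp_rot: [1.216, 1.571, -0.428]
ft_force: [-0.3, -0.9, -0.2]
opening: 1.0
```

```bash
python3 go.py 520 -338 48;python3 -c "
from h import *
shot('scene','j1',(100,180,280,400),3);shot('side','j1s',(330,100,450,240),4)"
```

```text
pos [ 521.9 -337.7   49.6] tooly deg -4.22 tilt [ 0. -0. -1.] units(tool xyz) [ 0.032 -0.038  0.008] force [-0.3 -0.9 -0.2] t 20.375 j [-0.68  0.63  1.69  0.    0.82 -0.61] op 1.0004685963108522
```

View pics/j1.png

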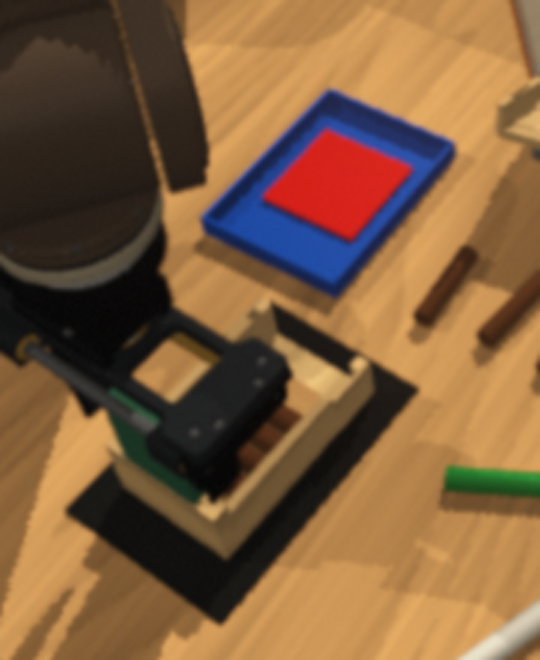

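Call:
step_arm:
  jaw: 1
  steps:
    - [0,-0.03,0,0]
    - [0,0,0,0]
    - [0,0,0,0]
    - [0,0,0,0]
    - [0,0,0,0]
    - [0,0,0,0]

```text
t: 21.22
eef_pos: [520.1, -337.8, 49.4]
tcp_rot: [-1.492, 1.571, -3.137]
ft_force: [-1.9, 0.3, 1.4]
opening: 0.632
```

Call:
step_arm:
  steps:
    - [-0.05,0,0,0]
    - [-0.1,0,0,0]
    - [-0.15,0,0,0]
    - [-0.1,0,0,0]
    - [0,0,0,0]

```text
t: 21.85
eef_pos: [520.4, -337.9, 69.9]
tcp_rot: [0.995, 1.57, -0.65]
ft_force: [0.6, -0.8, -1.6]
opening: 0.626
```

```bash
python3 go.py 520 -338 48;python3 -c "
from h import *
shot('scene','k1',(100,180,280,400),3);shot('side','k1s',(330,100,450,240),4)"
```

```text
pos [ 520.4 -337.9   69.9] tooly deg -4.24 tilt [ 0.001 -0.001 -1.   ] units(tool xyz) [ 0.439 -0.009  0.002] force [ 0.6 -0.8 -1.6] t 21.85 j [-0.68  0.6   1.68  0.    0.86 -0.61] op 0.6259943982675708
```

View pics/k1.png

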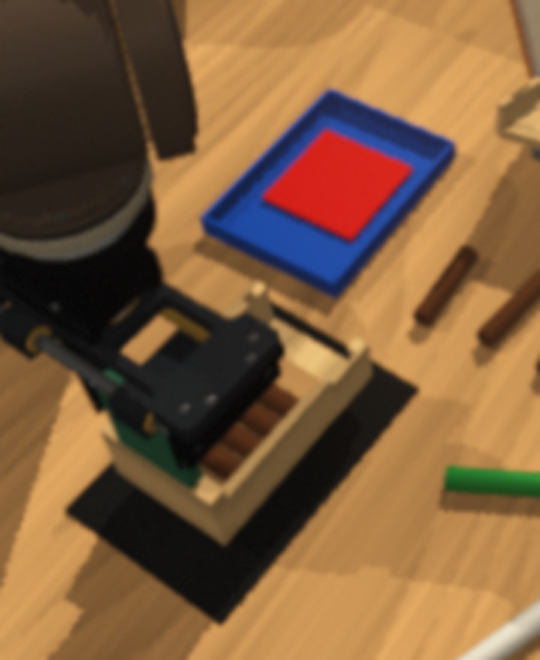

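View pics/k1s.png

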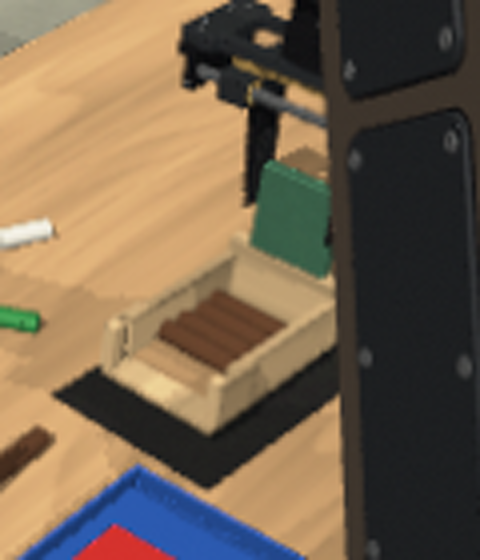

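```bash
python3 - <<'E'
from h import *
S,D=cam("scene"),cam("side")
print(tri(ray(S,220,295),ray(D,359.5,180.5)),tri(ray(S,186,276.7),ray(D,383.7,194.5)))
print("bottom front right",[proj(S,[[579,-202,z]]).round(1).tolist() for z in(0,3,23)],"left",[proj(D,[[483,-194,z]]).round(1).tolist() for z in(3,13,23)])
E
```

```text
(array([ 571.49302343, -210.97412677,   63.1849439 ]), np.float64(3.320042812828823)) (array([ 489.08896087, -206.02941323,   62.577528  ]), np.float64(2.41069837118679))
bottom front right [[[227.3, 311.2]], [[227.2, 310.4]], [[226.5, 304.9]]] left [[[380.4, 215.6]], [[380.9, 212.7]], [[381.4, 209.7]]]
```

Call:
step_arm:
  steps:
    - [-0.1,0,0,-0.05]
    - [-0.2,0,0,-0.1]
    - [-0.25,0,0,-0.2]
    - [-0.25,0,0,-0.25]
    - [-0.25,0,0,-0.25]
    - [-0.25,0,0,-0.2]
    - [-0.25,0,0,-0.2]
    - [-0.2,0,0,-0.1]
    - [-0.15,0,0,-0.05]
    - [-0.1,0,0,0]
    - [0,0,0,0]

```text
t: 23.32
eef_pos: [520.3, -337.8, 169.5]
tcp_rot: [0.885, 1.57, -0.565]
ft_force: [-0.8, -0.2, -2.3]
opening: 0.63
```

```bash
python3 go.py 632.8 -129 170
```

```text
pos [ 520.3 -337.8  169.5] tooly deg 6.95 tilt [ 0. -0. -1.] units(tool xyz) [-0.01   2.74  -3.873] force [-0.8 -0.2 -2.3] t 23.325 j [-0.68  0.49  1.58  0.    1.07 -0.8 ] op 0.6298255985341235
```

Call:
step_arm:
  steps:
    - [0,0.06,-0.09,0]
    - [0,0.12,-0.18,0]
    - [0,0.19,-0.26,0]
    - [0,0.25,-0.35,0]
    - [0,0.25,-0.35,0]
    - [0,0.25,-0.35,0]
    - [0,0.25,-0.35,0]
    - [0,0.25,-0.35,0]
    - [0,0.25,-0.35,0]
    - [0,0.25,-0.35,0]
    - [0,0.25,-0.35,0]
    - [0,0.19,-0.26,0]
    - [0,0.12,-0.18,0]
    - [0,0.06,-0.1,0]
    - [0,0,0,0]

```text
t: 25.2
eef_pos: [632.7, -129.0, 169.3]
tcp_rot: [-0.457, 1.571, -1.906]
ft_force: [-0.1, 0.6, -3.2]
opening: 0.628
```

```bash
python3 go.py 632.8 -129 170;python3 -c "
from h import *
shot('scene','l1',(150,100,400,350),3);shot('side','l1s',(200,80,420,280),3);shot('wrist','l1w')"
```

```text
pos [ 632.7 -129.   169.3] tooly deg 6.97 tilt [-0. -0. -1.] units(tool xyz) [-0.014  0.001 -0.001] force [-0.1  0.6 -3.2] t 25.2 j [-0.3   0.53  1.51 -0.    1.1  -0.43] op 0.6277169368560961
```

View pics/l1.png

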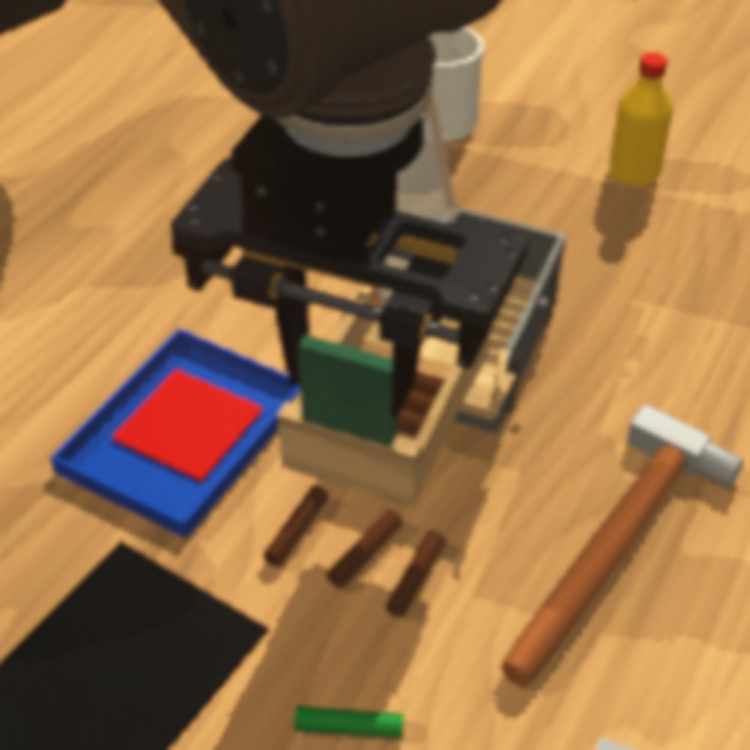

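View pics/l1w.png

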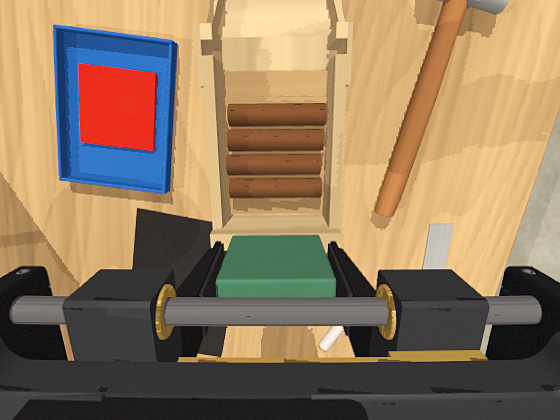

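View pics/l1s.png

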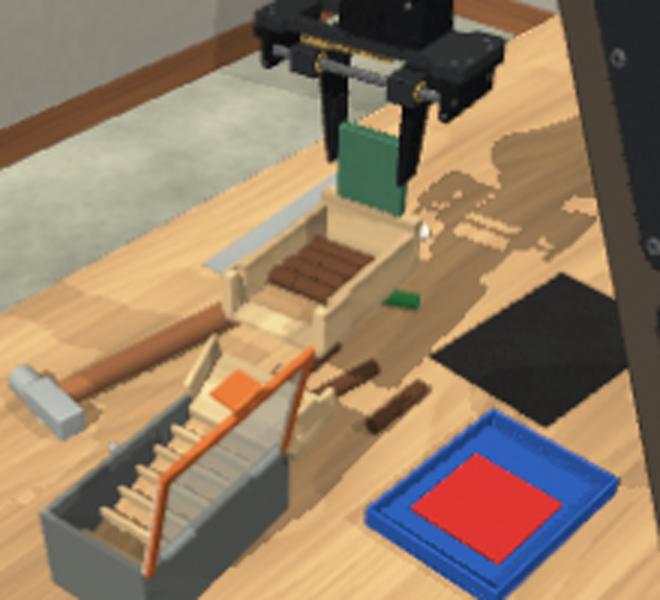

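```bash
python3 -c "
import cv2
im=cv2.imread('pics/l1w.png')
cv2.imwrite('pics/l1wz.png',cv2.resize(im[0:110,190:360],None,fx=4.7,fy=4.7,interpolation=cv2.INTER_CUBIC))"
```

```text
(no output)
```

View pics/l1wz.png

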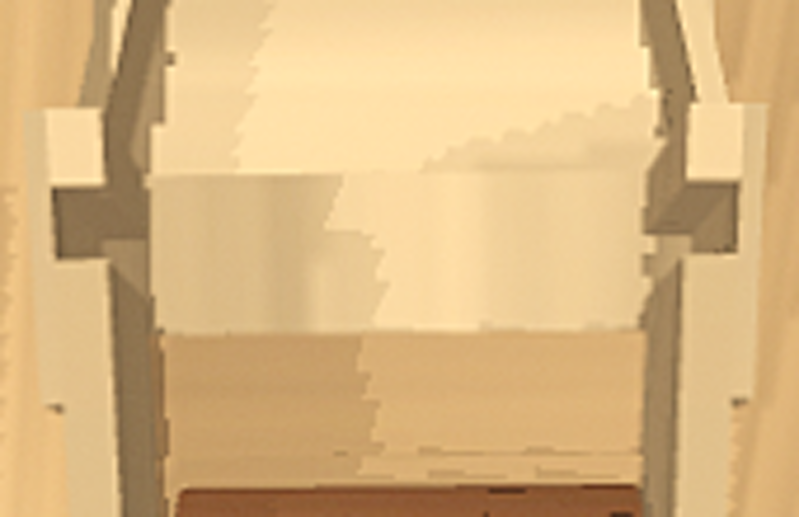

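```bash
python3 - <<'E'
from h import *
C=cam("wrist")
o=np.array([601,130,0]);a=np.radians(97);ex=np.array([np.cos(a),np.sin(a),0]);ey=np.array([-ex[1],ex[0],0])
f=lambda u,v,z:onz(C,190+u/4.7,v/4.7,z)
z=123+40
for q in((42,105),(768,105),(104,105),(690,105)):
    P=f(*q,z)-o;print("post",P.round(1),round(P@ex,1),round(P@ey,1))
for q in((150,172),(645,172)):
    P=f(*q,128)-o;print("lip",round(P@ex,1),round(P@ey,1))
for q,x in (((108,80),99),((715,80),99)):
    P=f(*q,x)-o;print("guide top",round(P@ex,1),round(P@ey,1))
E
```

```text
post [ -30.  -130.1  163. ] -125.4 45.7
post [  62.8 -118.9  163. ] -125.7 -47.9
post [ -22.1 -129.2  163. ] -125.5 37.6
post [  52.9 -120.2  163. ] -125.7 -37.8
lip -125.5 37.4
lip -125.7 -37.5
guide top -104.8 48.2
guide top -105.0 -53.0
```

Call:
step_arm:
  steps:
    - [0.1,0.03,0,0]
    - [0.2,0,0,0]
    - [0.2,0,0,0]
    - [0.15,0,0,0]
    - [0.1,0,0,0]
    - [0.04,0,0,0]
    - [0,0,0,0]
    - [0,0,0,0]

```text
t: 26.35
eef_pos: [634.4, -129.0, 130.1]
tcp_rot: [1.207, 1.57, -0.242]
ft_force: [1.3, -0.6, -2.3]
opening: 0.63
```

```bash
python3 go.py 632.8 -129 130;python3 -c "
from h import *
shot('scene','m1',(200,150,380,300),4);shot('side','m1s',(240,110,380,270),4);shot('wrist','m1w',(180,0,370,120),4)"
```

```text
pos [ 634.4 -129.   130.1] tooly deg 6.96 tilt [ 0.001 -0.    -1.   ] units(tool xyz) [ 0.003 -0.031 -0.003] force [ 1.3 -0.6 -2.3] t 26.35 j [-0.3   0.57  1.55  0.    1.02 -0.42] op 0.6303774146605723
```

View pics/m1w.png

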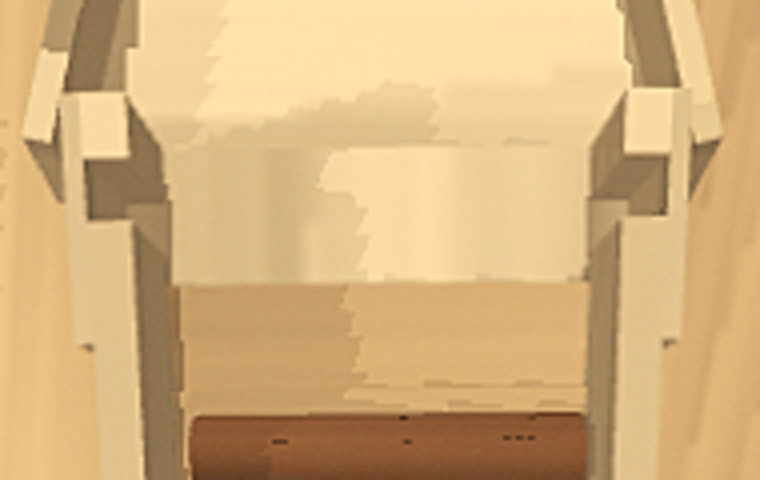

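View pics/m1s.png

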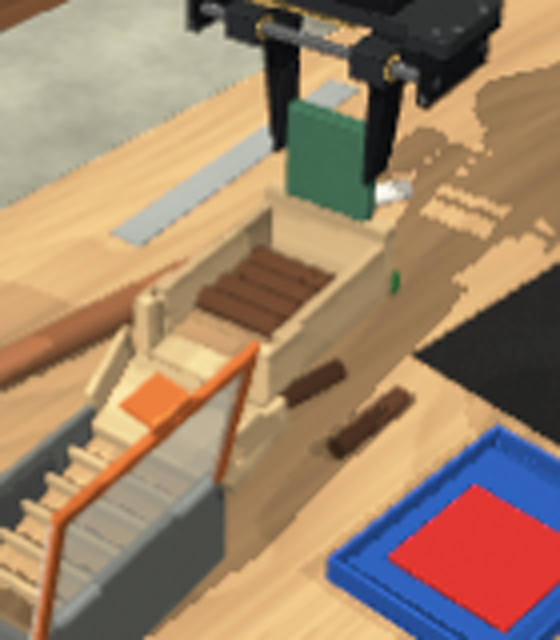

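View pics/m1.png

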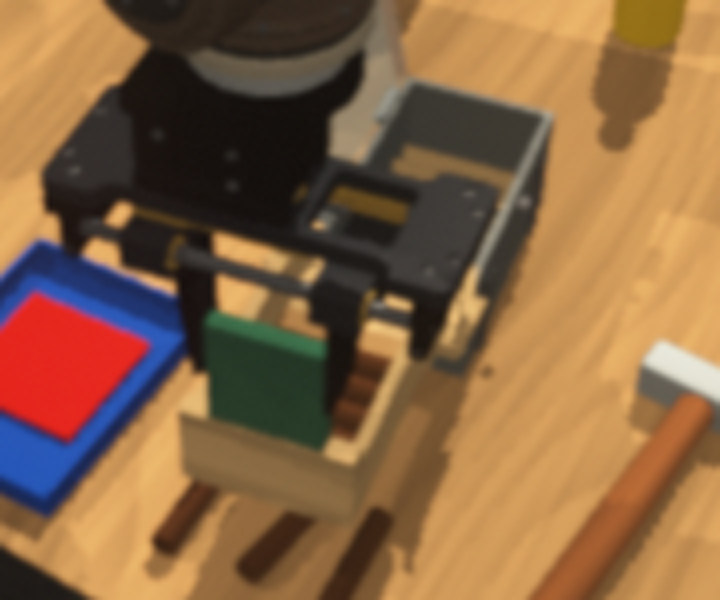

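Call:
step_arm:
  steps:
    - [0,0,-0.06,0]
    - [0,0,-0.1,0]
    - [0,0,-0.12,0]
    - [0,0,-0.12,0]
    - [0,0,-0.1,0]
    - [0,0,-0.06,0]
    - [0,0,0,0]
    - [0,0,0,0]

```text
t: 27.5
eef_pos: [630.7, -101.2, 129.8]
tcp_rot: [-1.99, 1.571, 2.844]
ft_force: [-0.9, 0.6, -3.9]
opening: 0.626
```

Call:
step_arm:
  steps:
    - [0,0,-0.06,0]
    - [0,0,-0.06,0]
    - [0,0,0,0]
    - [0,0,0,0]

```text
t: 28.0
eef_pos: [630.3, -96.2, 130.3]
tcp_rot: [0.259, 1.569, -1.19]
ft_force: [-0.9, -6.5, 0.6]
opening: 0.628
```

Call:
step_arm:
  steps:
    - [0,0,-0.06,0]
    - [0,0,-0.06,0]
    - [0,0,0,0]
    - [0,0,0,0]

```text
t: 28.5
eef_pos: [630.7, -92.4, 131.8]
tcp_rot: [0.569, 1.564, -0.88]
ft_force: [-1.1, -16.4, 8.1]
opening: 0.629
```

```bash
python3 go.py 632.8 -129 130;python3 -c "
from h import *
shot('side','n1s',(240,110,380,270),4);shot('wrist','n1w',(180,0,370,120),4)"
```

```text
pos [630.7 -92.4 131.8] tooly deg 6.98 tilt [ 0.004 -0.005 -1.   ] units(tool xyz) [ 0.04  -0.048  0.732] force [ -1.1 -16.4   8.1] t 28.5 j [-0.25  0.55  1.58 -0.    1.   -0.37] op 0.628760166573836
```

View pics/n1w.png

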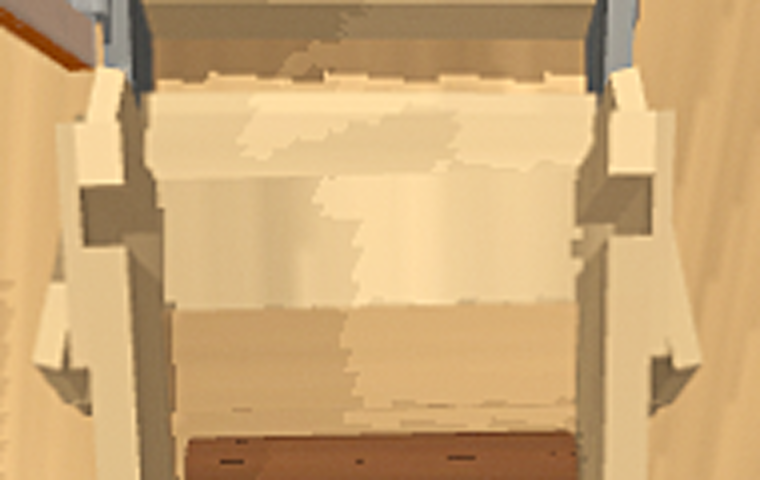

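View pics/n1s.png

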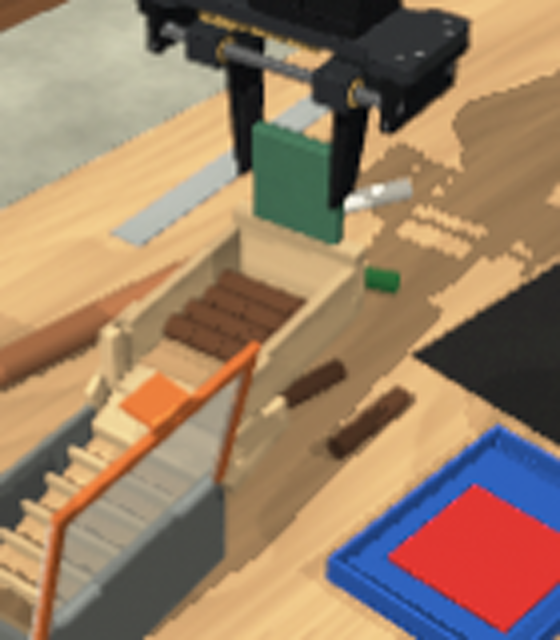

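Call:
step_arm:
  steps:
    - [-0.06,0,-0.03,0]
    - [-0.06,0,-0.03,0]
    - [-0.06,0,-0.03,0]
    - [0,0,0,0]
    - [0,0,0,0]

```text
t: 29.22
eef_pos: [629.4, -85.2, 139.3]
tcp_rot: [0.975, 1.569, -0.474]
ft_force: [0.2, -5.6, 0.7]
opening: 0.627
```

```bash
python3 go.py 632.8 -129 130;python3 -c "
from h import *
shot('side','o1s',(240,110,380,270),4)"
```

```text
pos [629.4 -85.2 139.3] tooly deg 6.96 tilt [ 0.002 -0.001 -1.   ] units(tool xyz) [ 0.187 -0.04   0.878] force [ 0.2 -5.6  0.7] t 29.225 j [-0.24  0.54  1.58 -0.    1.02 -0.36] op 0.6273635875674798
```

View pics/o1s.png

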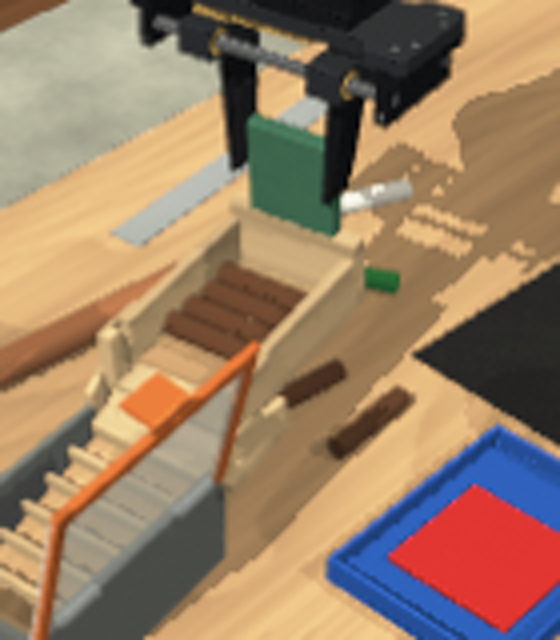

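Call:
step_arm:
  steps:
    - [-0.05,0,-0.07,0]
    - [-0.05,0,-0.07,0]
    - [-0.05,0,-0.07,0]
    - [0,0,0,0]
    - [0,0,0,0]

```text
t: 29.9
eef_pos: [628.4, -75.7, 147.4]
tcp_rot: [0.729, 1.567, -0.72]
ft_force: [-0.3, -9.4, 5.7]
opening: 0.629
```

```bash
python3 go.py 632.8 -129 130;python3 -c "
from h import *
shot('side','o2s',(240,110,380,270),4)"
```

```text
pos [628.4 -75.7 147.4] tooly deg 6.96 tilt [ 0.003 -0.002 -1.   ] units(tool xyz) [ 0.351 -0.042  1.068] force [-0.3 -9.4  5.7] t 29.9 j [-0.22  0.53  1.57 -0.    1.03 -0.34] op 0.6288867387897535
```

View pics/o2s.png

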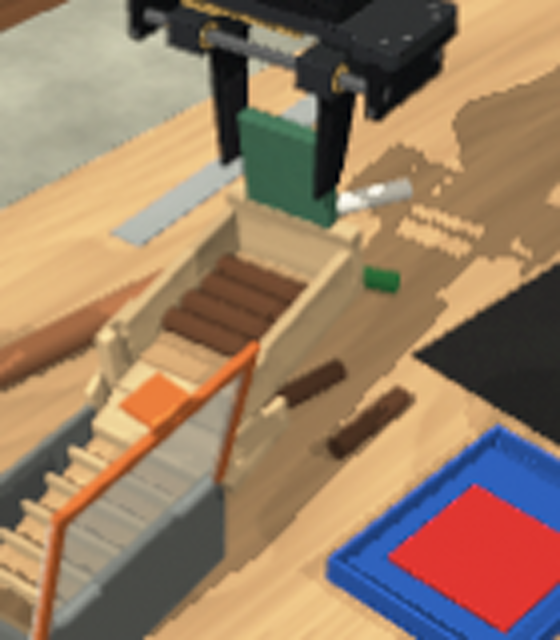

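Call:
step_arm:
  steps:
    - [-0.07,0,-0.06,0]
    - [-0.07,0,-0.06,0]
    - [-0.06,0,-0.07,0]
    - [0,0,0,0]
    - [0,0,0,0]

```text
t: 30.58
eef_pos: [626.5, -64.8, 156.4]
tcp_rot: [1.605, 1.57, 0.156]
ft_force: [0.1, -3.8, 0.1]
opening: 0.626
```

```bash
python3 go.py 632.8 -129 130;python3 -c "
from h import *
shot('side','o3s',(240,110,380,270),4)"
```

```text
pos [626.5 -64.8 156.4] tooly deg 6.96 tilt [ 0.  0. -1.] units(tool xyz) [ 0.528 -0.031  1.289] force [ 0.1 -3.8  0.1] t 30.575 j [-0.21  0.52  1.57  0.    1.05 -0.33] op 0.6258583410517653
```

View pics/o3s.png

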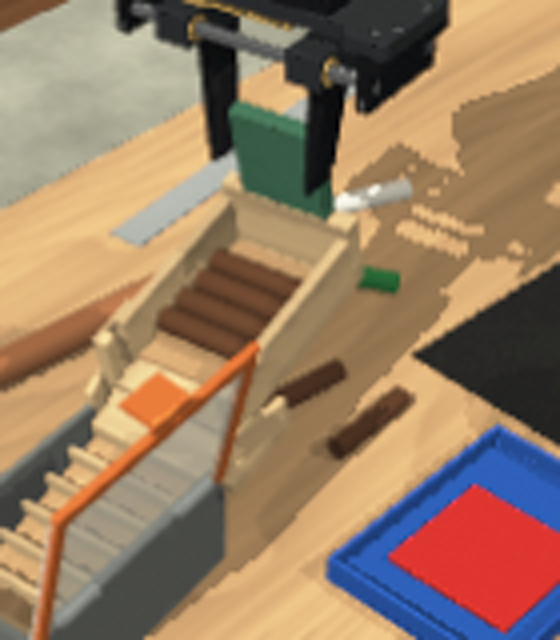

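Call:
step_arm:
  steps:
    - [-0.04,0,-0.05,0]
    - [-0.04,0,-0.05,0]
    - [0,0,0,0]
    - [0,0,0,0]
    - [0,0,0,0]
    - [0,0,0,0]

```text
t: 31.38
eef_pos: [625.7, -59.9, 160.2]
tcp_rot: [-2.505, 1.571, 2.329]
ft_force: [0.9, -1.1, -2.1]
opening: 0.633
```

Call:
step_arm:
  steps:
    - [-0.04,0,-0.06,0]
    - [-0.04,0,-0.06,0]
    - [0,0,0,0]
    - [0,0,0,0]
    - [0,0,0,0]
    - [0,0,0,0]

```text
t: 32.12
eef_pos: [625.0, -54.0, 164.4]
tcp_rot: [-2.798, 1.571, 2.036]
ft_force: [0.3, -1.8, -1.5]
opening: 0.629
```

```bash
python3 go.py 632.8 -129 130;python3 -c "
from h import *
shot('side','o4s',(240,110,380,270),4)"
```

```text
pos [625.  -54.  164.4] tooly deg 6.96 tilt [-0.  0. -1.] units(tool xyz) [ 0.687 -0.028  1.507] force [ 0.3 -1.8 -1.5] t 32.125 j [-0.19  0.51  1.57  0.    1.07 -0.31] op 0.6289158861346761
```

View pics/o4s.png

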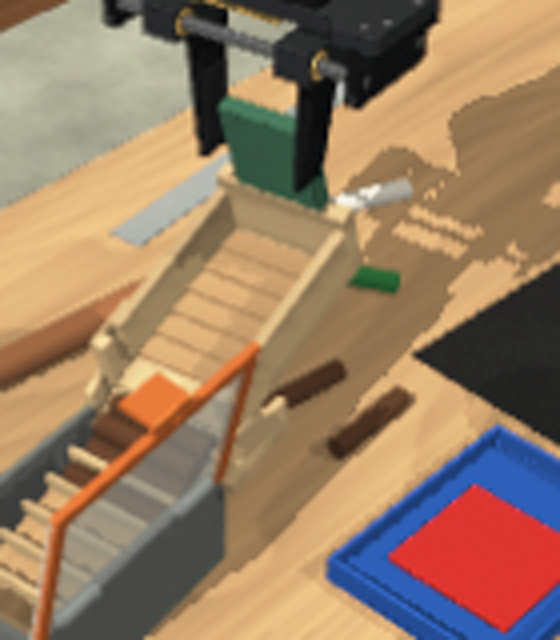

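```bash
python3 -c "
from h import *
shot('wrist','p1')
shot('side','p1s',(220,200,300,300),6)"
```

```text
(no output)
```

View pics/p1.png

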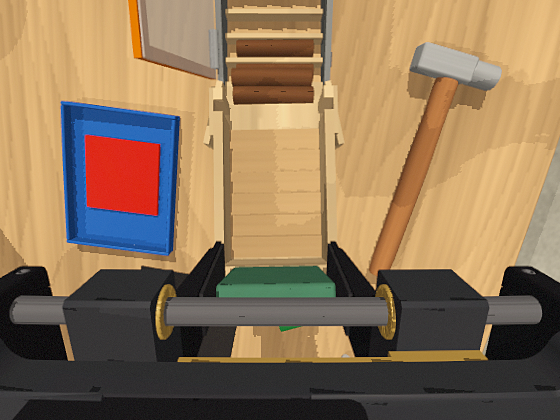

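View pics/p1s.png

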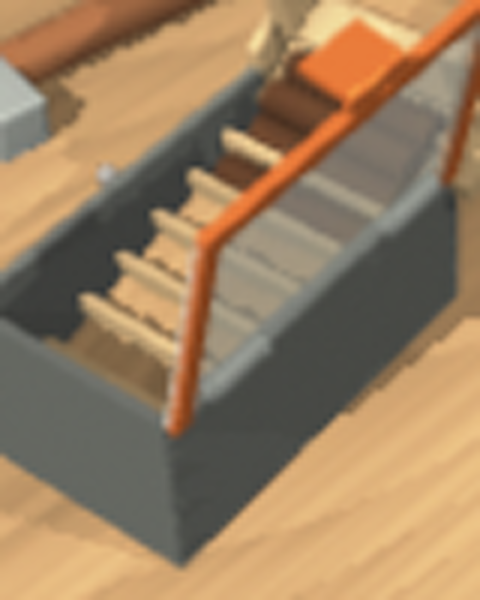

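Call:
step_arm:
  steps:
    - [-0.1,0,0,0]
    - [-0.1,0,0.05,0]
    - [-0.1,0,0.1,0]
    - [-0.1,0,0.2,0]
    - [-0.1,0,0.3,0]
    - [-0.1,0,0.4,0]
    - [0,0,0.4,0]
    - [0,0,0.3,0]
    - [0,0,0,0]

```text
t: 33.4
eef_pos: [635.6, -142.2, 193.9]
tcp_rot: [-2.047, 1.57, 2.786]
ft_force: [0.2, -1.1, -2.9]
opening: 0.628
```

```bash
python3 go.py 632.8 -129 130;python3 -c "
from h import *
shot('wrist','p2')
shot('side','p2s',(220,120,380,300),4)"
```

```text
pos [ 635.6 -142.2  193.9] tooly deg 6.86 tilt [-0.  0. -1.] units(tool xyz) [ 1.278 -0.023 -0.268] force [ 0.2 -1.1 -2.9] t 33.4 j [-0.32  0.51  1.47  0.    1.16 -0.44] op 0.6277203851392654
```

View pics/p2.png

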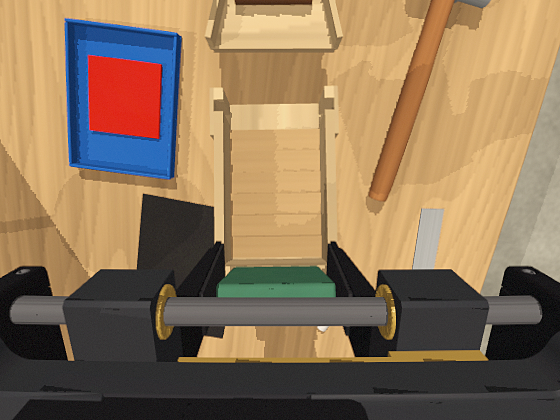

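View pics/p2s.png

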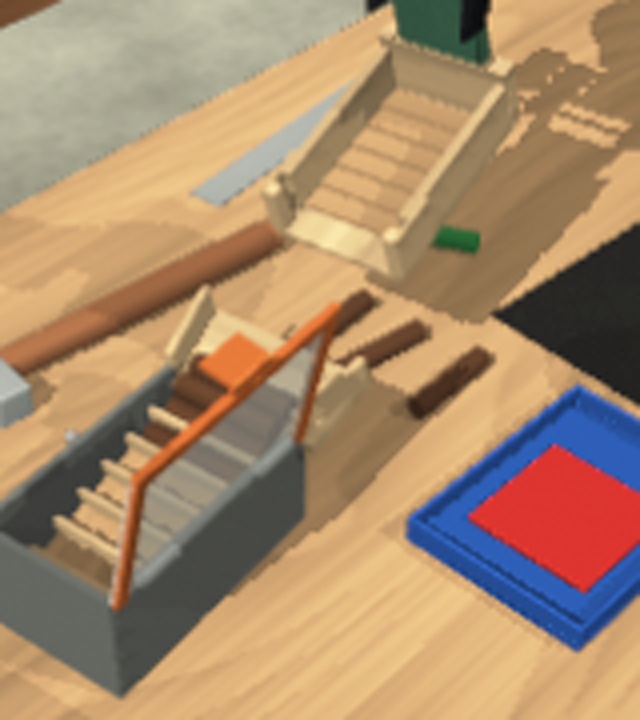

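```bash
python3 go.py 524 -291 150
```

```text
pos [ 635.5 -140.8  194.1] tooly deg 6.94 tilt [-0.  0. -1.] units(tool xyz) [ 0.881 -2.577  2.713] force [-0.6 -0.3 -2.4] t 33.5 j [-0.32  0.51  1.47  0.    1.16 -0.44] op 0.6278039052609575
```

Call:
step_arm:
  steps:
    - [0,-0.15,0.16,0]
    - [0,-0.3,0.32,0]
    - [0,-0.4,0.42,0]
    - [0,-0.4,0.42,0]
    - [0,-0.4,0.42,0]
    - [0,-0.4,0.42,0]
    - [0,-0.3,0.32,0]
    - [0,-0.22,0.23,0]
    - [0.1,0,0,0.35]
    - [0.2,0,0,0.35]
    - [0.25,0,0,0.35]
    - [0.2,0,0,0.34]
    - [0.1,0,0,0]
    - [0,0,0,0]

```text
t: 35.25
eef_pos: [524.5, -290.9, 151.7]
tcp_rot: [-2.236, 1.57, 2.405]
ft_force: [0.2, -0.4, -1.8]
opening: 0.624
```

```bash
python3 go.py 524 -291 110;python3 -c "
from h import *
shot('scene','q1',(100,150,320,400),3)
shot('side','q1s',(320,80,450,260),4)"
```

```text
pos [ 524.5 -290.9  151.7] tooly deg -4.09 tilt [-0.  0. -1.] units(tool xyz) [ 0.834 -0.009  0.002] force [ 0.2 -0.4 -1.8] t 35.25 j [-0.62  0.48  1.65  0.    1.01 -0.55] op 0.6240822135159467
```

View pics/q1.png

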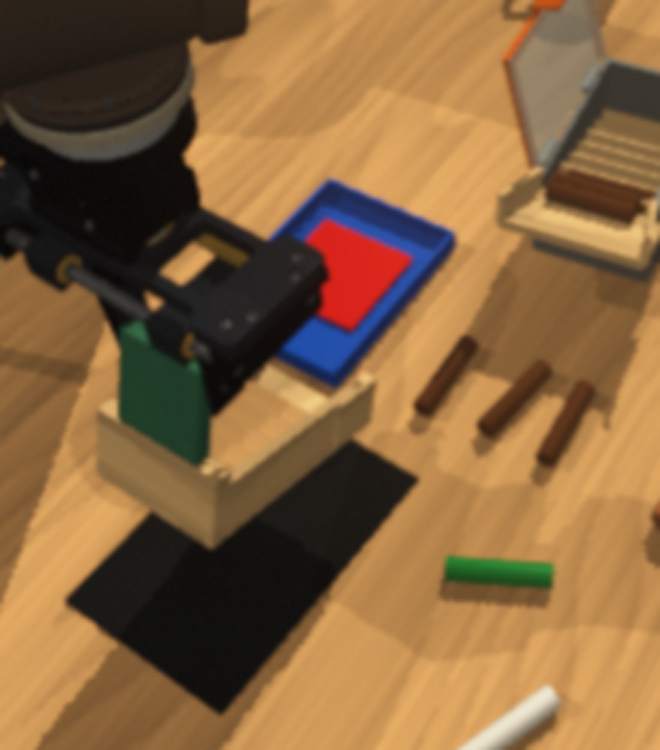

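View pics/q1s.png

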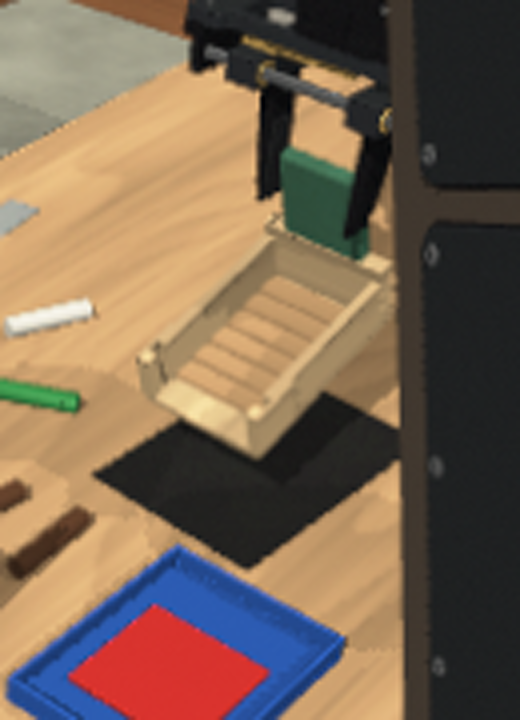

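Call:
step_arm:
  steps:
    - [0.2,0,0,0]
    - [0.3,0,0,0]
    - [0.3,0,0,0]
    - [0.15,0,0,0]
    - [0.05,0,0,0]
    - [0,0,0,0]

```text
t: 36.1
eef_pos: [524.7, -291.0, 101.9]
tcp_rot: [1.289, 1.571, -0.354]
ft_force: [0.0, 0.2, -2.4]
opening: 0.624
```

Call:
step_arm:
  steps:
    - [0.06,0,0.0,0]
    - [0.06,0,0.0,0]
    - [0,0,0,0]

```text
t: 36.48
eef_pos: [524.5, -290.9, 95.7]
tcp_rot: [-2.278, 1.571, 2.362]
ft_force: [-0.7, -0.2, -2.3]
opening: 0.632
```

Call:
step_arm:
  steps:
    - [0.06,0,0.04,0]
    - [0.06,0,0.04,0]
    - [0,0,0,0]

```text
t: 36.85
eef_pos: [524.1, -295.1, 89.5]
tcp_rot: [-2.257, 1.57, 2.383]
ft_force: [-0.1, 0.4, -2.1]
opening: 0.627
```

Call:
step_arm:
  steps:
    - [0.06,0,0.1,0]
    - [0.06,0,0.1,0]
    - [0,0,0,0]

```text
t: 37.22
eef_pos: [523.5, -305.3, 83.7]
tcp_rot: [2.551, 1.571, 0.907]
ft_force: [0.1, 0.8, -0.3]
opening: 0.632
```

Call:
step_arm:
  steps:
    - [0.06,0,0.05,0]
    - [0.06,0,0.05,0]
    - [0,0,0,0]

```text
t: 37.6
eef_pos: [523.6, -311.3, 78.6]
tcp_rot: [0.685, 1.568, -0.959]
ft_force: [-1.2, -4.2, 6.3]
opening: 0.629
```

Call:
step_arm:
  steps:
    - [0.06,0,0.05,0]
    - [0.06,0,0.05,0]
    - [0,0,0,0]

```text
t: 37.98
eef_pos: [523.5, -316.5, 72.8]
tcp_rot: [0.773, 1.567, -0.871]
ft_force: [-0.2, -4.7, 6.7]
opening: 0.634
```

Call:
step_arm:
  steps:
    - [0.07,-0.01,0.06,0]
    - [0.07,-0.01,0.06,0]
    - [0.07,-0.01,0.06,0]
    - [0.07,-0.01,0.06,0]
    - [0.07,-0.01,0.06,0]
    - [0,0,0,0]

```text
t: 38.72
eef_pos: [519.2, -329.9, 54.1]
tcp_rot: [2.249, 1.571, 0.605]
ft_force: [0.6, -3.7, 3.5]
opening: 0.631
```

```bash
python3 go.py 520.5 -336 49.5;python3 -c "
from h import *
shot('side','r1s',(320,80,450,260),4)"
```

```text
pos [ 519.2 -329.9   54.1] tooly deg -4.19 tilt [ 0.  0. -1.] units(tool xyz) [0.092 0.035 0.12 ] force [ 0.6 -3.7  3.5] t 38.725 j [-0.67  0.62  1.7   0.    0.82 -0.6 ] op 0.630667998779702
```

View pics/r1s.png

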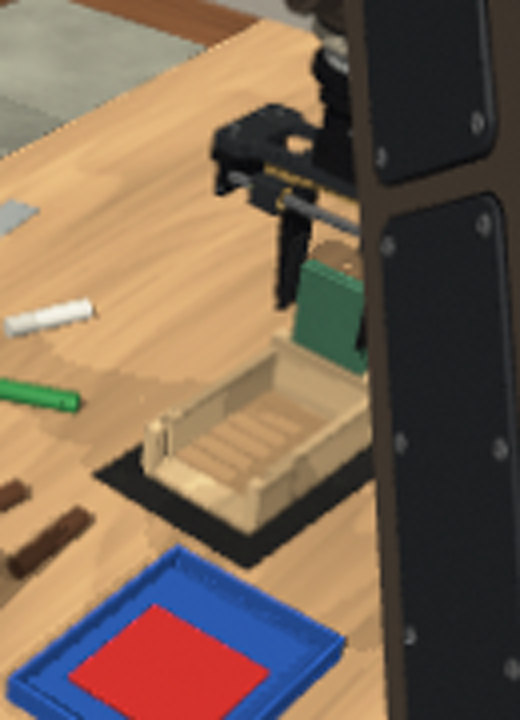

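Call:
step_arm:
  steps:
    - [0.05,0,0.03,0]
    - [0.04,0,0.03,0]
    - [0.02,0,0,0]
    - [0,0,0,0]

```text
t: 39.28
eef_pos: [519.0, -332.5, 48.7]
tcp_rot: [-2.423, 1.571, 2.216]
ft_force: [-0.4, -2.9, 3.8]
opening: 0.629
```

Call:
step_arm:
  jaw: 0
  steps:
    - [0,0,0,0]
    - [0,0,0,0]
    - [0,0,0,0]
    - [0,0,0,0]
    - [0,0,0,0]
    - [0,0,0,0]
    - [-0.3,0,0,0]
    - [-0.6,0,0,0]
    - [-1,0,0,0]
    - [-1,0,0,0]
    - [-1,0,0,0]
    - [-0.5,0,0,0]
    - [0,0,0,0]

```text
t: 40.9
eef_pos: [519.4, -332.9, 271.6]
tcp_rot: [0.984, 1.566, -0.66]
ft_force: [-0.3, 0.6, -1.0]
opening: 1.002
```

```bash
python3 go.py 520.5 -336 49.5;python3 -c "
from h import *
shot('scene','s1',(100,100,380,400),2.5)
shot('side','s1s',(320,80,450,260),4)"
```

```text
pos [ 519.4 -332.9  271.6] tooly deg -4.16 tilt [ 0.004 -0.003 -1.   ] units(tool xyz) [4.443 0.01  0.049] force [-0.3  0.6 -1. ] t 40.9 j [-0.68  0.4   1.45  0.    1.28 -0.6 ] op 1.00170727858838
```

View pics/s1.png

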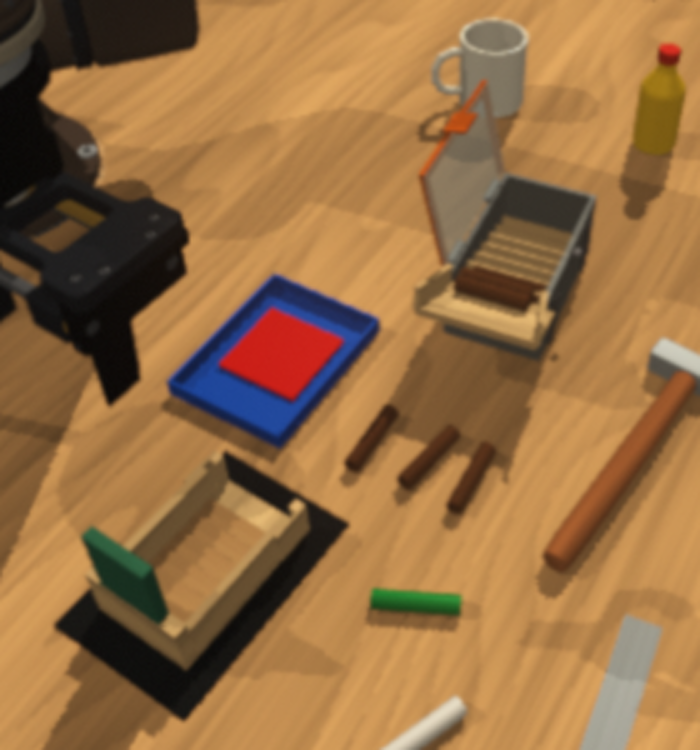

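View pics/s1s.png

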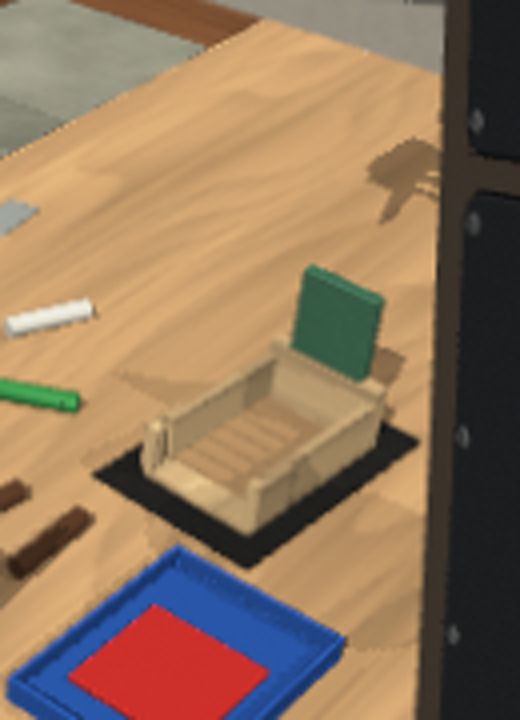

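```bash
python3 go.py 620 90 250
```

```text
pos [ 518.7 -332.3  268.4] tooly deg -4.16 tilt [-0.  0. -1.] units(tool xyz) [ 0.371  1.409 -8.571] force [0.4 0.4 0. ] t 41.0 j [-0.68  0.4   1.46  0.    1.28 -0.6 ] op 0.9996635106792716
```

Call:
step_arm:
  steps:
    - [0,0.1,-0.5,0]
    - [0,0.15,-0.95,0]
    - [0,0.15,-0.95,0]
    - [0,0.15,-0.95,0]
    - [0,0.15,-0.95,0]
    - [0,0.15,-0.95,0]
    - [0,0.15,-0.95,0]
    - [0,0.15,-0.95,0]
    - [0,0.15,-0.95,0]
    - [0.2,0.1,-0.45,0]
    - [0.1,0,0,0]
    - [0,0,0,0]

```text
t: 42.5
eef_pos: [619.4, 87.6, 252.7]
tcp_rot: [-1.306, 1.569, -2.95]
ft_force: [-0.7, -0.3, -0.3]
opening: 1.001
```

```bash
python3 go.py 620 90 250;python3 -c "
from h import *
shot('wrist','t1');shot('wrist','t1z',(150,90,350,260),4)"
```

```text
pos [619.4  87.6 252.7] tooly deg -4.2 tilt [-0.002 -0.    -1.   ] units(tool xyz) [ 0.054  0.009 -0.049] force [-0.7 -0.3 -0.3] t 42.5 j [ 0.04  0.43  1.45 -0.    1.26  0.11] op 1.0008202779257782
```

View pics/t1z.png

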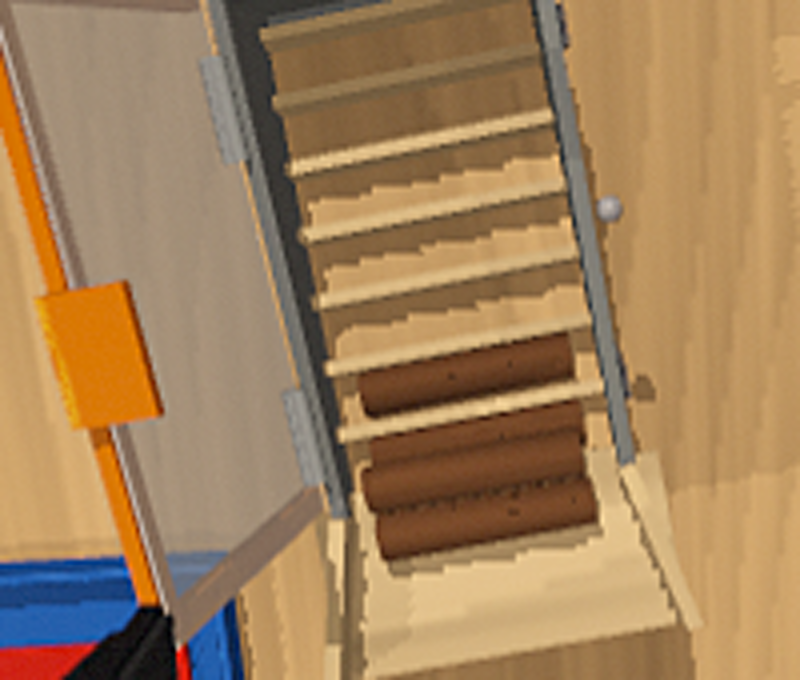

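View pics/t1.png

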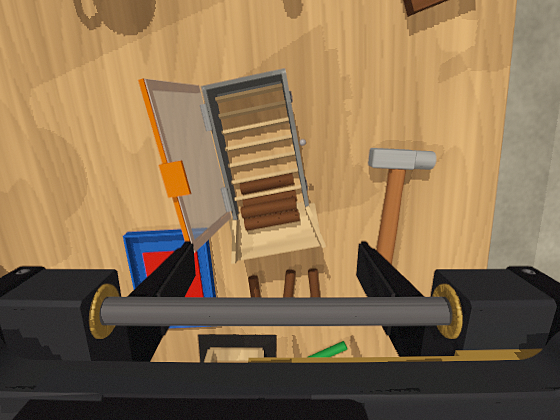

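```bash
cat > cs.py <<'E'
from h import *
o=np.array([601,130,0.]);a=np.radians(97);ex=np.array([np.cos(a),np.sin(a),0]);ey=np.array([-ex[1],ex[0],0])
ca,sa=np.cos(.25),np.sin(.25)
def ins2w(x,y,z): return o+(-76.5+x*ca+z*sa)*ex+y*ey+np.array([0,0,65-x*sa+z*ca])
nrm=sa*ex+np.array([0,0,ca])
def rayins(C,u,v,z):
    # hit plane insert z, give insert coords
    e,w=ray(C,u,v);p0=ins2w(0,0,z);t=((p0-e)@nrm)/(w@nrm);P=e+w*t
    q=P-ins2w(0,0,0);dx=ca*ex-np.array([0,0,sa]);return q@dx,q@ey
E
python3 - <<'E'
from cs import *
C=cam("wrist")
f=lambda u,v,z:[round(float(k),1) for k in rayins(C,150+u/4,90+v/4,z)]
print("ridges",[f(*q,0) for q in((470,410),(458,345),(448,280),(436,213),(425,145))])
for n,ends,z in(("Db",((385,535),(593,500)),16),("Da",((375,488),(583,452)),18),("D0",((378,440),(580,415)),3),("D1",((367,393),(570,357)),3)):
    print(n,f(*ends[0],z),f(*ends[1],z))
print("chute edge",f(365,675,0),f(672,625,0))
E
```

```text
ridges [[22.2, -1.4], [43.6, -1.6], [64.8, -2.5], [86.8, -2.8], [109.0, -3.5]]
Db [-11.7, 31.2] [-13.1, -34.8]
Da [3.4, 31.2] [2.2, -34.6]
D0 [18.3, 29.5] [13.8, -36.0]
D1 [33.9, 30.1] [32.6, -36.4]
chute edge [-56.5, 49.1] [-58.6, -52.5]
```

Call:
step_arm:
  jaw: 1
  steps:
    - [0,0,0,1]
    - [0,0,0,1]
    - [0,0,0,1]
    - [0,0,0,1]
    - [0,0,0,1]
    - [0,0,0,1]
    - [0,0,0,1]
    - [0,0,0,1]
    - [0,0,0,1]
    - [0,0,0,0.85]
    - [0,0,0,0]

```text
t: 43.98
eef_pos: [619.9, 87.7, 254.2]
tcp_rot: [2.902, 1.57, -0.117]
ft_force: [0.0, -0.0, -0.1]
opening: 0.004
```

```bash
cat > gi.py <<'E'
import sys
from cs import *
# gi.py x y z(tip, insert frame)  -> units ; tip = TCP + TIP up
TIP=32
x,y,z=[float(a) for a in sys.argv[1:4]]
p,R=axes();t=ins2w(x,y,z)-np.array([0,0,TIP])
tip=p+[0,0,TIP];q=tip-ins2w(0,0,0);dx=ca*ex-np.array([0,0,sa])
print("TCP target",t.round(1),"pos",p.round(1),"tip in insert",(q@dx).round(1),(q@ey).round(1),(q@nrm).round(1),"yaw",np.degrees(np.arctan2(R[1,1],R[0,1])).round(1),"units",(R.T@(t-p)/50).round(3),'op',state()['opening'].round(3),"F",state()['ft_force'].round(1),state()['t'])
E
python3 gi.py -40 -2 15
```

```text
Traceback (most recent call last):
  File "gi.py", line 8, in <module>
    print("TCP target",t.round(1),"pos",p.round(1),"tip in insert",(q@dx).round(1),(q@ey).round(1),(q@nrm).round(1),"yaw",np.degrees(np.arctan2(R[1,1],R[0,1])).round(1),"units",(R.T@(t-p)/50).round(3),'op',state()['opening'].round(3),"F",state()['ft_force'].round(1),state()['t'])
                                                                                                                                                                                                              ^^^^^^^^^^^^^^^^^^^^^^^^
AttributeError: 'float' object has no attribute 'round'
```

```bash
sed -i "s/state()\['opening'\].round(3)/round(state()['opening'],3)/" gi.py; python3 gi.py -40 -2 15
```

```text
TCP target [616.6  19.5  57.4] pos [619.9  87.7 254.2] tip in insert -23.5 -13.6 222.3 yaw -83.0 units [3.936 1.345 0.234] op 0.004 F [ 0.  -0.  -0.1] 43.975
```

Call:
step_arm:
  steps:
    - [0,0.5,0.08,0]
    - [0,0.5,0.08,0]
    - [0,0.345,0.07,0]
    - [0.9,0,0,0]
    - [0.9,0,0,0]
    - [0.9,0,0,0]
    - [0.7,0,0,0]
    - [0.4,0,0,0]
    - [0.14,0,0,0]
    - [0,0,0,0]

```text
t: 45.22
eef_pos: [616.8, 20.3, 57.1]
tcp_rot: [3.128, 1.571, 0.11]
ft_force: [0.9, -0.5, 0.1]
opening: 0.007
```

```bash
python3 gi.py -40 -2 5;python3 -c "
from h import *
shot('scene','u1',(230,130,370,270),5)
shot('side','u1s',(220,120,340,280),4.5)"
```

```text
TCP target [616.9  17.1  47.7] pos [616.8  20.3  57.1] tip in insert -39.2 -2.3 14.9 yaw -82.9 units [0.187 0.065 0.007] op 0.007 F [ 0.9 -0.5  0.1] 45.225
```

View pics/u1.png

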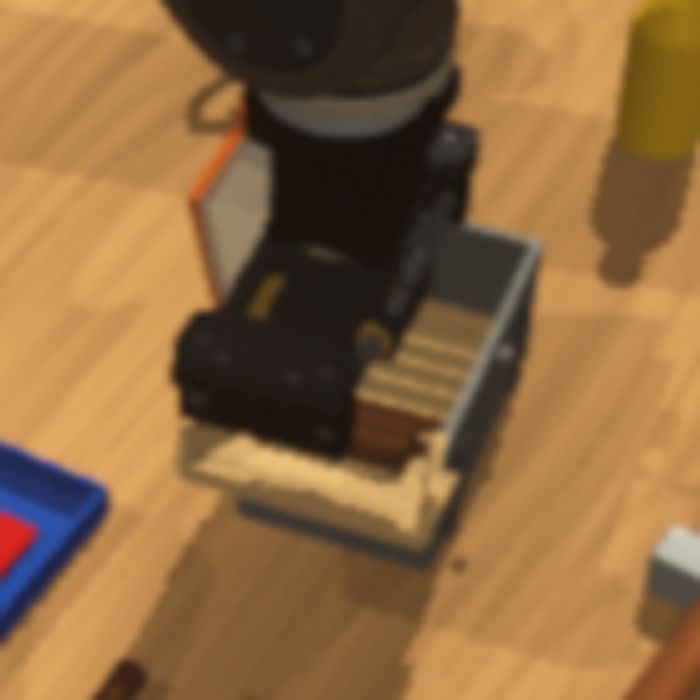

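View pics/u1s.png

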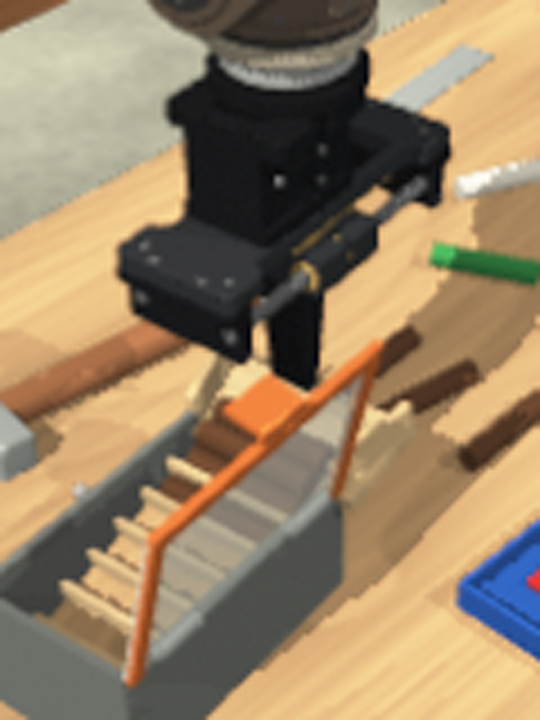

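Call:
step_arm:
  steps:
    - [0.08,0,0,0]
    - [0.06,0,0,0]
    - [0,0,0,0]

```text
t: 45.7
eef_pos: [616.6, 20.5, 49.7]
tcp_rot: [-0.121, 1.571, -3.14]
ft_force: [-0.2, -0.1, -0.1]
opening: 0.004
```

Call:
step_arm:
  steps:
    - [0.04,0,0,0]
    - [0,0,0,0]

```text
t: 45.95
eef_pos: [616.6, 20.5, 47.7]
tcp_rot: [-0.045, 1.571, -3.064]
ft_force: [-0.6, -0.0, -0.7]
opening: 0.004
```

Call:
step_arm:
  steps:
    - [0.04,0,0,0]
    - [0,0,0,0]

```text
t: 46.2
eef_pos: [616.6, 20.5, 45.7]
tcp_rot: [-0.042, 1.571, -3.06]
ft_force: [0.1, -0.1, 0.5]
opening: 0.002
```

Call:
step_arm:
  steps:
    - [0.04,0,0,0]
    - [0,0,0,0]

```text
t: 46.45
eef_pos: [616.6, 20.5, 43.7]
tcp_rot: [-0.107, 1.571, -3.126]
ft_force: [-0.2, -0.3, 0.2]
opening: 0.005
```

Call:
step_arm:
  steps:
    - [0.03,0,0,0]
    - [0,0,0,0]

```text
t: 46.7
eef_pos: [616.6, 20.5, 42.2]
tcp_rot: [-0.332, 1.571, 2.932]
ft_force: [1.4, -0.9, -0.2]
opening: 0.007
```

Call:
step_arm:
  steps:
    - [0.03,0,0,0]
    - [0,0,0,0]

```text
t: 46.95
eef_pos: [616.6, 20.5, 40.8]
tcp_rot: [-0.435, 1.571, 2.829]
ft_force: [0.1, -0.6, 0.3]
opening: 0.005
```

Call:
step_arm:
  steps:
    - [0.03,0,0,0]
    - [0,0,0,0]

```text
t: 47.2
eef_pos: [616.6, 20.5, 39.3]
tcp_rot: [0.237, 1.571, -2.781]
ft_force: [-0.5, 0.1, 0.1]
opening: 0.005
```

Call:
step_arm:
  steps:
    - [0.03,0,0,0]
    - [0,0,0,0]

```text
t: 47.45
eef_pos: [616.8, 20.5, 37.9]
tcp_rot: [2.929, 1.57, -0.09]
ft_force: [-0.3, 0.3, 1.6]
opening: 0.006
```

Call:
step_arm:
  steps:
    - [0.03,0,0,0]
    - [0,0,0,0]

```text
t: 47.7
eef_pos: [616.9, 20.5, 37.6]
tcp_rot: [2.894, 1.57, -0.124]
ft_force: [-2.7, -0.3, 13.1]
opening: 0.006
```

Call:
step_arm:
  steps:
    - [0.03,0,0,0]
    - [0,0,0,0]

```text
t: 47.95
eef_pos: [617.0, 20.5, 37.4]
tcp_rot: [2.855, 1.569, -0.164]
ft_force: [-8.7, 0.1, 27.3]
opening: 0.005
```

```bash
sed -i 's/^TIP=32/TIP=37/' gi.py; python3 gi.py -28 -2 5.2; python3 gi.py 22 -2 5.2
```

```text
TCP target [615.5  28.7  40. ] pos [617.   20.5  37.4] tip in insert -35.4 -2.5 0.7 yaw -83.0 units [-0.051 -0.166  0.011] op 0.005 F [-8.7  0.1 27.3] 47.95
TCP target [609.6  76.7  27.6] pos [617.   20.5  37.4] tip in insert -35.4 -2.5 0.7 yaw -83.0 units [ 0.196 -1.136  0.01 ] op 0.005 F [-8.7  0.1 27.3] 47.95
```

Call:
step_arm:
  steps:
    - [-0.12,0,0,0]
    - [0,0,0,0]

```text
t: 48.2
eef_pos: [616.9, 20.5, 41.1]
tcp_rot: [2.93, 1.57, -0.089]
ft_force: [-0.2, -0.4, -0.6]
opening: 0.001
```

```bash
python3 gi.py -28 -2 5.2
```

```text
TCP target [615.5  28.7  40. ] pos [616.9  20.5  41.1] tip in insert -36.3 -2.4 4.3 yaw -83.0 units [ 0.023 -0.165  0.008] op 0.001 F [-0.2 -0.4 -0.6] 48.2
```

Push along the slope in small rows (0.97 forward : 0.247 down).

Call:
step_arm:
  steps:
    - [0,-0.08,0,0]
    - [0.02,-0.085,0.01,0]
    - [0.02,-0.08,0,0]
    - [0.02,-0.08,0,0]
    - [0,0,0,0]

```text
t: 48.82
eef_pos: [614.1, 37.0, 37.7]
tcp_rot: [-0.226, 1.571, 3.039]
ft_force: [-0.9, -0.1, -0.1]
opening: 0.002
```

Call:
step_arm:
  steps:
    - [0.02,-0.08,0,0]
    - [0.02,-0.08,0,0]
    - [0.02,-0.08,0,0]
    - [0,0,0,0]

```text
t: 49.32
eef_pos: [612.6, 48.8, 34.8]
tcp_rot: [-0.309, 1.571, 2.956]
ft_force: [-0.4, -0.3, 0.1]
opening: 0.006
```

```bash
python3 gi.py -10 -2 5.2;python3 -c "
from h import *
shot('wrist','v1',(100,0,400,300),2.5)
shot('side','v1s',(220,160,320,280),5.5)"
```

```text
TCP target [613.3  46.   35.5] pos [612.6  48.8  34.8] tip in insert -7.0 -1.7 5.2 yaw -82.9 units [-0.015  0.058 -0.007] op 0.006 F [-0.4 -0.3  0.1] 49.325
```

View pics/v1.png

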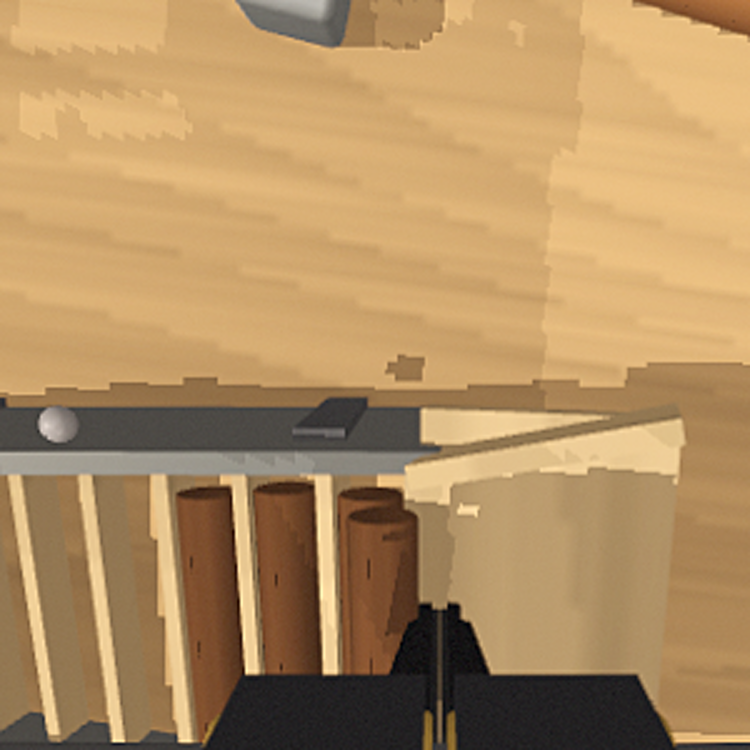

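View pics/v1s.png

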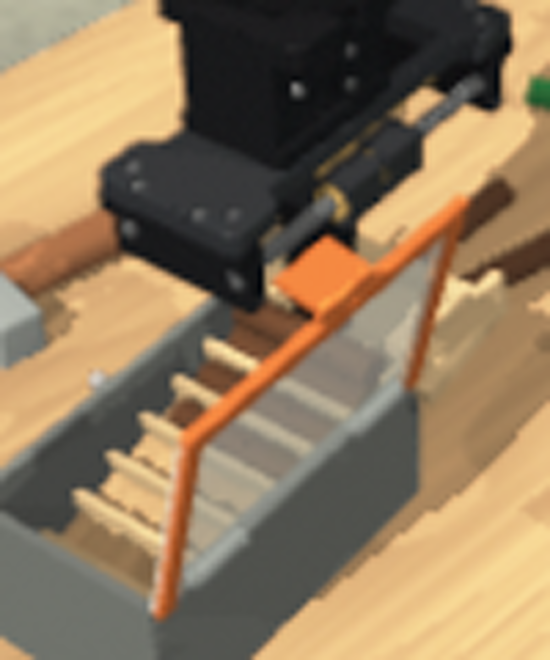

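Call:
step_arm:
  steps:
    - [0.02,-0.08,0,0]
    - [0.02,-0.08,0,0]
    - [0.02,-0.08,0,0]
    - [0.02,-0.08,0,0]
    - [0.02,-0.08,0,0]
    - [0.02,-0.08,0,0]
    - [0,0,0,0]
    - [0,0,0,0]

```text
t: 50.42
eef_pos: [609.8, 72.3, 28.9]
tcp_rot: [3.002, 1.571, -0.017]
ft_force: [0.2, -0.1, -0.2]
opening: 0.004
```

```bash
python3 gi.py 40 -2 5.2;python3 -c "
from h import *
shot('wrist','v2',(100,0,400,300),2.5)"
```

```text
TCP target [607.4  94.1  23.1] pos [609.8  72.3  28.9] tip in insert 17.3 -1.7 5.3 yaw -83.0 units [ 0.115 -0.438 -0.006] op 0.004 F [ 0.2 -0.1 -0.2] 50.425
```

View pics/v2.png

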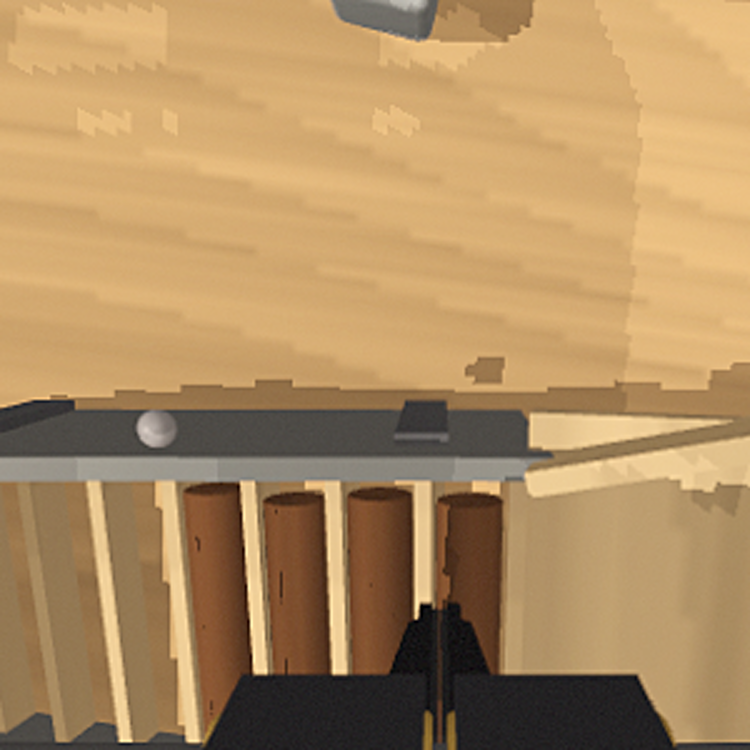

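Call:
step_arm:
  jaw: 0.62
  steps:
    - [-0.4,0,0,0]
    - [-0.9,0,0,0]
    - [-1,0,0,0]
    - [-1,0,0,0]
    - [-0.6,0,0,-1]
    - [0,0,0,-1]
    - [0,0,0,-1]
    - [0,0,0,-1]
    - [0,0,0,-1]
    - [0,0,0,-1]
    - [0,0,0,-1]
    - [0,0,0,-1]
    - [0,0,0,-1]
    - [0,0,0,-1]
    - [0,0,0,-0.5]
    - [0,0,0,0]

```text
t: 52.48
eef_pos: [609.7, 72.2, 223.9]
tcp_rot: [1.411, 1.571, -0.142]
ft_force: [0.8, 0.6, 0.1]
opening: 0.378
```

```bash
python3 go.py 620 -50 200
```

```text
pos [609.7  72.2 223.9] tooly deg 1.0 tilt [ 0. -0. -1.] units(tool xyz) [0.478 0.163 2.447] force [0.8 0.6 0.1] t 52.475 j [ 0.01  0.43  1.53 -0.    1.18 -0.01] op 0.3782435621380323
```

Call:
step_arm:
  steps:
    - [0,0.05,0.6,0]
    - [0,0.05,0.8,0]
    - [0.1,0.05,0.8,0]
    - [0.1,0,0.25,0]
    - [0,0,0,0]

```text
t: 53.1
eef_pos: [619.2, -50.3, 213.4]
tcp_rot: [-1.997, 1.57, 2.731]
ft_force: [0.3, 0.1, 0.1]
opening: 0.382
```

```bash
python3 - <<'E'
from h import *
im,C=shot("wrist","w1")
h=cv2.cvtColor(im,cv2.COLOR_RGB2HSV)
m=((h[...,0]<14)&(h[...,2]<135)&(h[...,1]>120)).astype(np.uint8);m[265:]=0
cs,_=cv2.findContours(m,cv2.RETR_EXTERNAL,cv2.CHAIN_APPROX_NONE)
for c in cs:
    if cv2.contourArea(c)>300:
        (cx,cy),(w,hh),an=cv2.minAreaRect(c);b=cv2.boxPoints(((cx,cy),(w,hh),an))
        d=[np.linalg.norm(b[i]-b[(i+1)%4]) for i in range(4)]
        i=0 if d[0]<d[1] else 1
        e1=(b[i]+b[(i+1)%4])/2;e2=(b[(i+2)%4]+b[(i+3)%4])/2
        P=onz(C,*e1,10);Q=onz(C,*e2,10);v=P-Q
        print((round(cx),round(cy)),w.__round__(),hh.__round__(),"c",onz(C,cx,cy,10).round(1),"len",np.linalg.norm(v).round(1),"ang",np.degrees(np.arctan2(v[1],v[0])).round(1)%180)
E
```

```text
(240, 219) 49 11 c [ 572.8 -103.1   10. ] len 70.5 ang 91.6
(310, 218) 51 11 c [668.  -98.9  10. ] len 72.6 ang 92.6
(280, 216) 12 51 c [626.6 -97.3  10. ] len 72.2 ang 81.5
(268, 83) 15 66 c [609.2  70.9  10. ] len 80.1 ang 7.1
(266, 62) 15 66 c [606.4  94.2  10. ] len 78.8 ang 6.9
(262, 42) 15 66 c [600.9 116.6  10. ] len 77.8 ang 6.6
(261, 21) 14 66 c [599.9 138.4  10. ] len 76.6 ang 7.0
```

View pics/w1.png

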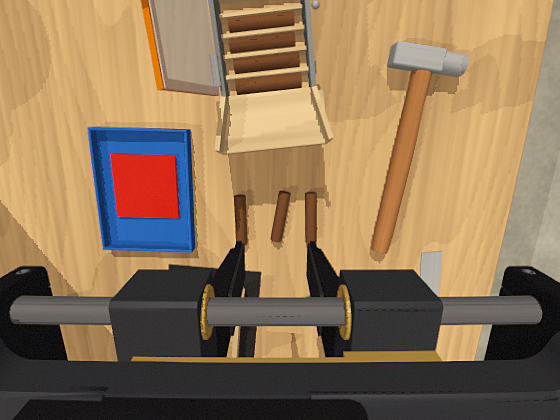

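Call:
step_arm:
  steps:
    - [0,0,0,0.6]
    - [0,0,0,0.59]
    - [0,0,0,0]

```text
t: 53.52
eef_pos: [619.5, -48.7, 214.2]
tcp_rot: [1.94, 1.57, 0.223]
ft_force: [0.5, 0.2, -0.1]
opening: 0.381
```

```bash
python3 go.py 626.6 -97.3 -32.5
```

```text
pos [619.5 -48.7 214.2] tooly deg -8.39 tilt [ 0.  0. -1.] units(tool xyz) [4.933 0.28  0.942] force [ 0.5  0.2 -0.1] t 53.525 j [-0.18  0.45  1.52  0.    1.17 -0.04] op 0.38091831146383415
```

Call:
step_arm:
  steps:
    - [0.5,0.14,0.47,0]
    - [0.5,0.14,0.47,0]
    - [0.9,0,0,0]
    - [0.9,0,0,0]
    - [0.9,0,0,0]
    - [0.6,0,0,0]
    - [0.4,0,0,0]
    - [0.13,0,0,0]
    - [0,0,0,0]

```text
t: 54.65
eef_pos: [626.8, -98.5, -27.2]
tcp_rot: [1.537, 1.57, -0.181]
ft_force: [0.7, 0.3, -0.2]
opening: 0.379
```

```bash
python3 go.py 626.6 -97.3 -32.5;python3 -c "
from h import *
shot('scene','x1',(200,200,340,340),5)"
```

```text
pos [626.8 -98.5 -27.2] tooly deg -8.45 tilt [ 0.001 -0.    -1.   ] units(tool xyz) [ 0.107 -0.007 -0.023] force [ 0.7  0.3 -0.2] t 54.65 j [-0.26  0.75  1.69  0.    0.69 -0.11] op 0.37896509244863186
```

View pics/x1.png

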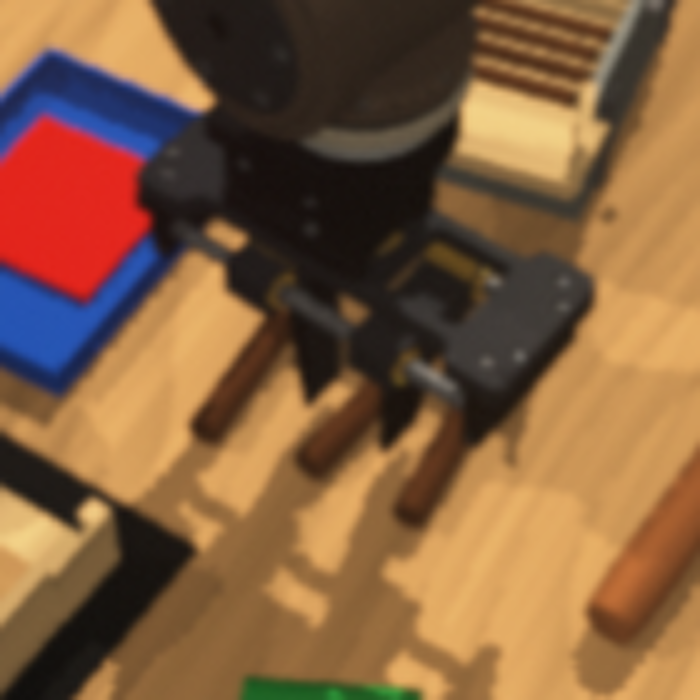

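Call:
step_arm:
  steps:
    - [0.1,0,0,0]
    - [0,0,0,0]

```text
t: 54.95
eef_pos: [626.4, -98.6, -32.4]
tcp_rot: [1.461, 1.57, -0.258]
ft_force: [-0.1, -0.7, -0.4]
opening: 0.377
```

Call:
step_arm:
  jaw: 1
  steps:
    - [0,0,0,0]
    - [0,0,0,0]
    - [0,0,0,0]
    - [0,0,0,0]

```text
t: 55.45
eef_pos: [626.5, -98.6, -32.6]
tcp_rot: [1.426, 1.571, -0.293]
ft_force: [0.3, -0.5, 1.7]
opening: 0.158
```

Call:
step_arm:
  steps:
    - [-0.3,0,0,0]
    - [-0.7,0,0,0]
    - [-0.9,0,0,0]
    - [-0.9,0,0,0]
    - [-0.2,0,0,0]
    - [0,0,0,0]

```text
t: 56.2
eef_pos: [626.5, -98.6, 118.2]
tcp_rot: [1.458, 1.569, -0.26]
ft_force: [0.2, -0.5, -0.8]
opening: 0.157
```

```bash
python3 go.py 626.6 -97.3 120;python3 -c "
from h import *
shot('scene','x2',(200,130,340,340),3.8)"
```

```text
pos [626.5 -98.6 118.2] tooly deg -8.48 tilt [ 0.001 -0.    -1.   ] units(tool xyz) [-0.036 -0.001 -0.025] force [ 0.2 -0.5 -0.8] t 56.2 j [-0.26  0.56  1.6  -0.    0.98 -0.11] op 0.1574762814069827
```

View pics/x2.png

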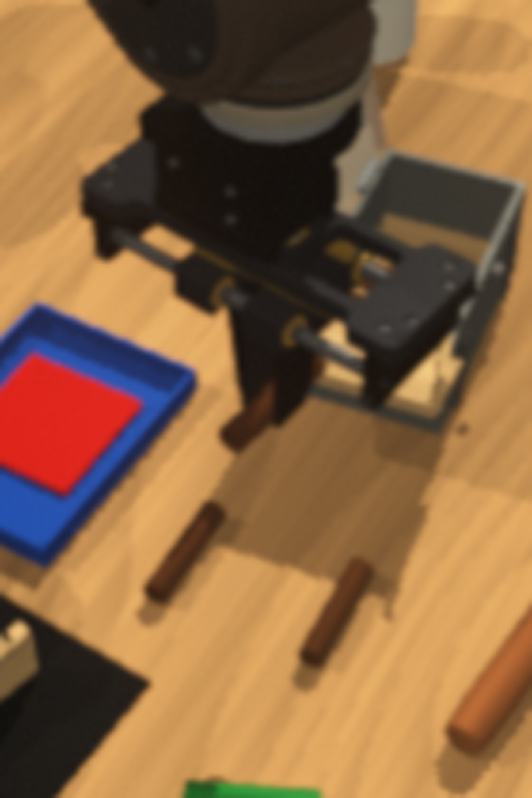

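Call:
step_arm:
  steps:
    - [-0.1,0,0,1]
    - [-0.1,0,0,1]
    - [0,0,0,1]
    - [0,0,0,1]
    - [0,0,0,1]
    - [0,0,0,1]
    - [0,0,0,1]
    - [0,0,0,1]
    - [0,0,0,1]
    - [0,0,0,0.31]
    - [0,0,0,0]

```text
t: 57.62
eef_pos: [625.8, -98.4, 125.9]
tcp_rot: [-0.383, 1.568, 2.882]
ft_force: [-0.3, 0.3, -0.7]
opening: 0.16
```

```bash
python3 gi.py 139 -2 60; python3 gi.py 139 -2 10;python3 gi.py 139 -2 5
```

```text
TCP target [594.1 202.7  51.7] pos [625.8 -98.4 125.9] tip in insert -172.7 3.2 56.9 yaw -82.9 units [ 1.488 -6.054 -0.114] op 0.16 F [-0.3  0.3 -0.7] 57.625
TCP target [595.6 190.4   3.3] pos [625.8 -98.4 125.9] tip in insert -172.7 3.2 56.9 yaw -82.9 units [ 2.456 -5.806 -0.116] op 0.16 F [-0.3  0.3 -0.7] 57.625
TCP target [595.7 189.2  -1.5] pos [625.8 -98.4 125.9] tip in insert -172.7 3.2 56.9 yaw -82.9 units [ 2.553 -5.781 -0.116] op 0.16 F [-0.3  0.3 -0.7] 57.625
```

Call:
step_arm:
  steps:
    - [0,-0.4,-0.01,0]
    - [0,-0.8,-0.02,0]
    - [0,-0.9,-0.02,0]
    - [0,-0.9,-0.02,0]
    - [0,-0.9,-0.02,0]
    - [0,-0.9,-0.02,0]
    - [0,-0.7,-0.01,0]
    - [0,-0.3,0,0]
    - [0.4,0,0,0]
    - [0.6,0,0,0]
    - [0.5,0,0,0]
    - [0.2,0,0,0]
    - [0,0,0,0]

```text
t: 59.25
eef_pos: [596.7, 189.8, 42.1]
tcp_rot: [0.157, 1.57, -2.861]
ft_force: [-0.2, 0.2, -0.1]
opening: 0.16
```

```bash
python3 gi.py 139 -2 6.5;python3 -c "
from h import *
shot('wrist','y1',(60,100,400,320),2.3)
shot('side','y1s',(190,120,330,280),4.5)"
```

```text
TCP target [ 5.957e+02  1.896e+02 -1.000e-01] pos [596.7 189.8  42.1] tip in insert 128.6 -3.0 47.4 yaw -83.0 units [0.845 0.002 0.02 ] op 0.16 F [-0.2  0.2 -0.1] 59.25
```

View pics/y1.png

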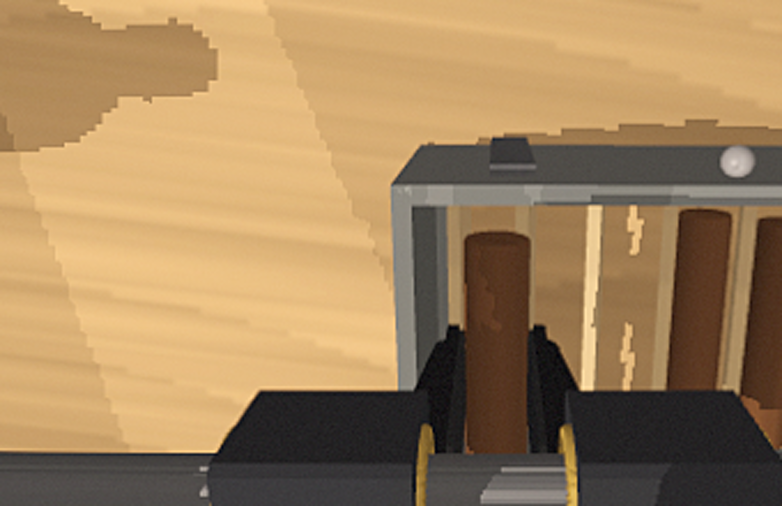

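View pics/y1s.png

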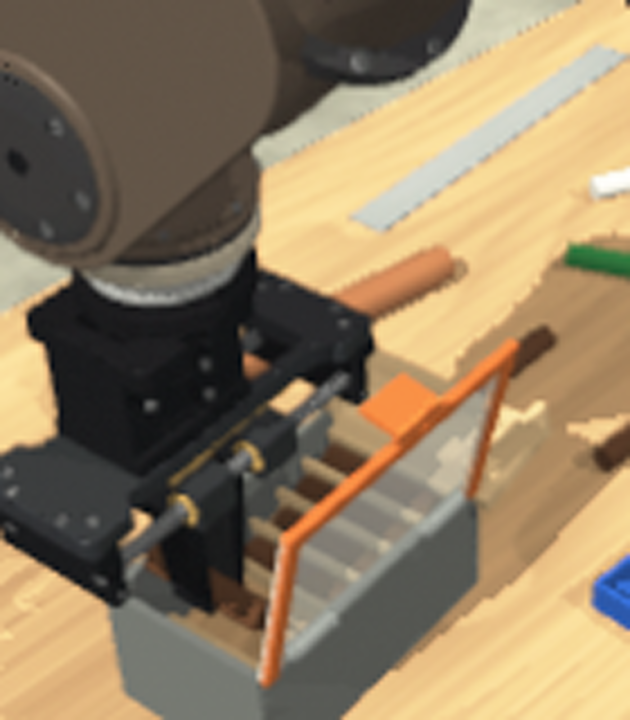

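Call:
step_arm:
  steps:
    - [0.25,0,0.02,0]
    - [0.25,0,0,0]
    - [0.15,0,0,0]
    - [0.1,0,0,0]
    - [0.05,0,0,0]
    - [0,0,0,0]

```text
t: 60.1
eef_pos: [595.9, 189.9, 2.3]
tcp_rot: [2.893, 1.571, -0.126]
ft_force: [-0.2, -0.3, -0.0]
opening: 0.157
```

```bash
python3 gi.py 139 -2 6.5;python3 -c "
from h import *
shot('wrist','y2',(60,100,400,320),2.3)"
```

```text
TCP target [ 5.957e+02  1.896e+02 -1.000e-01] pos [595.9 189.9   2.3] tip in insert 138.6 -2.2 8.9 yaw -83.0 units [0.048 0.005 0.004] op 0.157 F [-0.2 -0.3 -0. ] 60.1
```

View pics/y2.png

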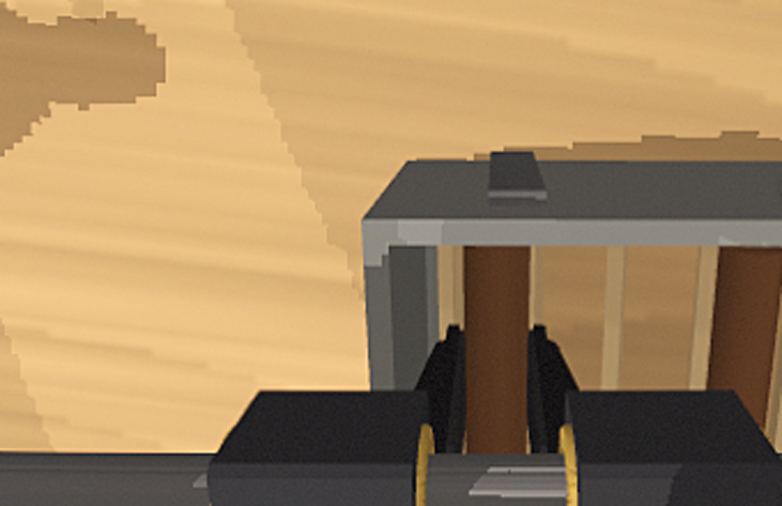

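Call:
step_arm:
  steps:
    - [0.04,0,0,0]
    - [0.03,0,0,0]
    - [0,0,0,0]

```text
t: 60.52
eef_pos: [595.8, 189.8, -1.2]
tcp_rot: [0.128, 1.571, -2.891]
ft_force: [0.3, -0.4, 0.1]
opening: 0.16
```

Call:
step_arm:
  jaw: 0.76
  steps:
    - [0,0,0,0]
    - [0,0,0,0]
    - [0,0,0,0]

```text
t: 60.9
eef_pos: [595.9, 189.4, -1.1]
tcp_rot: [1.772, 1.57, -1.247]
ft_force: [0.4, -4.8, -0.7]
opening: 0.236
```

Call:
step_arm:
  steps:
    - [-0.3,0,0,0]
    - [-0.6,0,0,0]
    - [-0.9,0,0,0]
    - [-0.9,0,0,0]
    - [0,0,0,0]

```text
t: 61.52
eef_pos: [597.4, 190.5, 138.5]
tcp_rot: [-3.019, 1.563, 0.245]
ft_force: [-0.4, 0.3, 0.1]
opening: 0.24
```

```bash
python3 gi.py 139 -2 6.5;python3 -c "
from h import *
shot('wrist','y3',(60,80,440,320),2.1)"
```

```text
TCP target [ 5.957e+02  1.896e+02 -1.000e-01] pos [597.4 190.5 138.5] tip in insert 105.4 -3.8 141.0 yaw -82.9 units [2.772 0.017 0.056] op 0.24 F [-0.4  0.3  0.1] 61.525
```

View pics/y3.png

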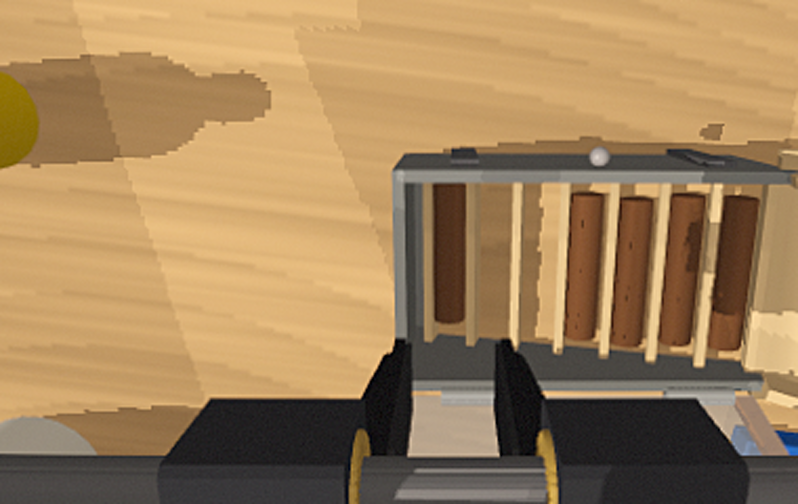

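Call:
step_arm:
  jaw: 0.62
  steps:
    - [-0.2,0.5,0,0]
    - [0,0.9,0,-0.0]
    - [0,0.9,0,0]
    - [0,0.9,0,0]
    - [0,0.9,0,0]
    - [0,0.9,0,0]
    - [0,0.6,0,0]
    - [0,0,0,-1]
    - [0,0,0,-1]
    - [0,0,0,-1]
    - [0,0,0,-1]
    - [0,0,0,-1]
    - [0,0,0,-1]
    - [0,0,0,-1]
    - [0,0,0,-1]
    - [0,0,0,-1]
    - [0,0,0,-1]
    - [0,0,0,-0.57]
    - [0,0,0,0]

```text
t: 63.95
eef_pos: [629.7, -87.8, 143.0]
tcp_rot: [-1.955, 1.569, 2.784]
ft_force: [-0.7, 0.1, 0.1]
opening: 0.381
```

```bash
python3 go.py 572.8 -103.6 -32;python3 -c "
from h import *
shot('scene','z1',(100,150,380,400),2.8)"
```

```text
pos [629.7 -87.8 143. ] tooly deg 1.57 tilt [-0.002  0.001 -1.   ] units(tool xyz) [ 3.501 -1.14   0.287] force [-0.7  0.1  0.1] t 63.95 j [-0.24  0.54  1.57  0.    1.03 -0.27] op 0.38117659563732653
```

View pics/z1.png

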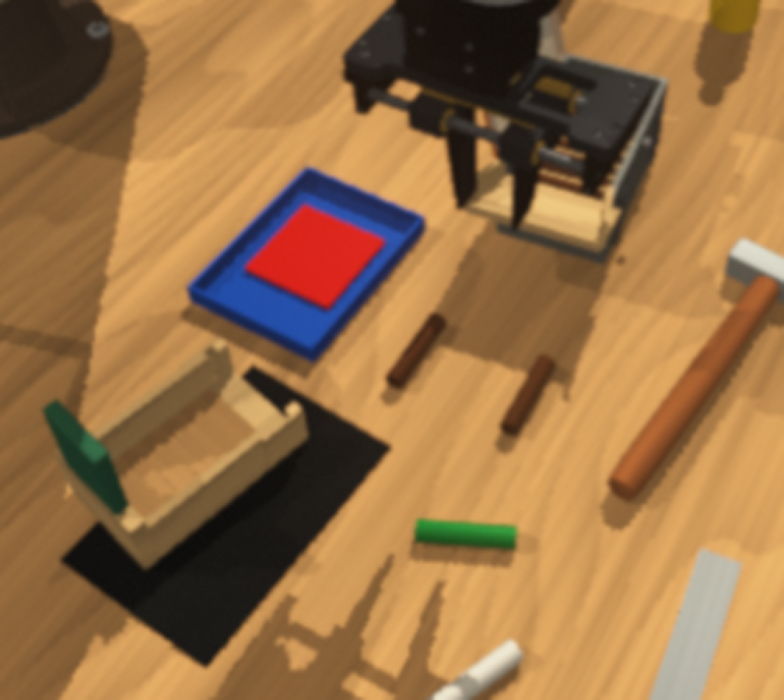

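Call:
step_arm:
  steps:
    - [0.2,-0.4,0.1,0]
    - [0.3,-0.5,0.1,0]
    - [0.5,-0.24,0.09,0]
    - [0.8,0,0,0]
    - [0.8,0,0,0]
    - [0.5,0,0,0]
    - [0.3,0,0,0]
    - [0.1,0,0,0]
    - [0,0,0,0]

```text
t: 65.12
eef_pos: [573.9, -104.2, -30.8]
tcp_rot: [1.263, 1.57, -0.28]
ft_force: [0.1, -0.2, -0.5]
opening: 0.381
```

```bash
python3 go.py 572.8 -103.6 -32
```

```text
pos [ 573.9 -104.2  -30.8] tooly deg 1.58 tilt [ 0.001 -0.    -1.   ] units(tool xyz) [ 0.025 -0.021 -0.012] force [ 0.1 -0.2 -0.5] t 65.125 j [-0.29  0.71  1.83  0.    0.6  -0.32] op 0.38053129352702325
```

Call:
step_arm:
  jaw: 1
  steps:
    - [0.03,-0.02,0,0]
    - [0,0,0,0]
    - [0,0,0,0]
    - [0,0,0,0]
    - [0,0,0,0]

```text
t: 65.75
eef_pos: [572.8, -104.2, -32.3]
tcp_rot: [1.264, 1.57, -0.278]
ft_force: [-0.9, -0.3, 5.9]
opening: 0.161
```

Call:
step_arm:
  steps:
    - [-0.3,0,0,0]
    - [-0.7,0,0,0]
    - [-0.9,0,0,0]
    - [-0.9,0,0,1]
    - [-0.3,0,0,1]
    - [0,0,0,1]
    - [0,0,0,1]
    - [0,0,0,1]
    - [0,0,0,1]
    - [0,0,0,1]
    - [0,0,0,1]
    - [0,0,0,1]
    - [0,0,0,1]
    - [0,0,0,0.57]
    - [0,0,0,0]

```text
t: 67.62
eef_pos: [572.5, -104.1, 123.0]
tcp_rot: [2.77, 1.57, -0.248]
ft_force: [-0.1, -0.5, 0.0]
opening: 0.163
```

```bash
python3 gi.py 119 -2 6.5;python3 -c "
from h import *
shot('wrist','A1',(60,80,440,320),2.1)"
```

```text
TCP target [598.1 170.4   4.9] pos [ 572.5 -104.1  123. ] tip in insert -171.2 56.8 54.4 yaw -82.9 units [ 2.363 -5.385 -1.182] op 0.163 F [-0.1 -0.5  0. ] 67.625
```

View pics/A1.png

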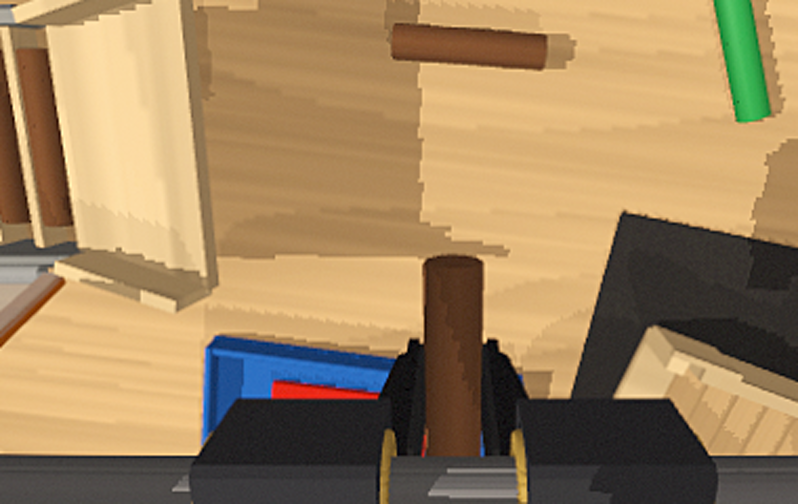

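Call:
step_arm:
  steps:
    - [-0.1,0,-0.5,0]
    - [0,0,-0.68,0]
    - [0,-0.4,0,0]
    - [0,-0.8,0,0]
    - [0,-0.9,0,0]
    - [0,-0.9,0,0]
    - [0,-0.9,0,0]
    - [0,-0.8,0,0]
    - [0,-0.5,0,0]
    - [0,-0.18,0,0]
    - [0,0,0,0]

```text
t: 69.05
eef_pos: [597.7, 170.1, 127.5]
tcp_rot: [0.811, 1.571, -2.206]
ft_force: [0.2, 0.2, -0.3]
opening: 0.159
```

```bash
python3 gi.py 119 -2 6.5
```

```text
TCP target [598.1 170.4   4.9] pos [597.7 170.1 127.5] tip in insert 88.5 -1.6 125.2 yaw -82.9 units [ 2.452 -0.004 -0.008] op 0.159 F [ 0.2  0.2 -0.3] 69.05
```

Call:
step_arm:
  steps:
    - [0.4,0,0,0]
    - [0.6,0,0,0]
    - [0.6,0,0,0]
    - [0.4,0,0,0]
    - [0.25,0,0,0]
    - [0.1,0,0,0]
    - [0.06,0,0,0]
    - [0,0,0,0]

```text
t: 70.05
eef_pos: [598.4, 170.0, 7.3]
tcp_rot: [-3.123, 1.57, 0.141]
ft_force: [-0.2, -0.2, 0.0]
opening: 0.16
```

```bash
python3 gi.py 119 -2 6.5;python3 -c "
from h import *
shot('wrist','A2',(60,80,440,320),2.1)"
```

```text
TCP target [598.1 170.4   4.9] pos [598.4 170.    7.3] tip in insert 118.0 -2.3 8.7 yaw -83.0 units [ 0.048 -0.007  0.006] op 0.16 F [-0.2 -0.2  0. ] 70.05
```

View pics/A2.png

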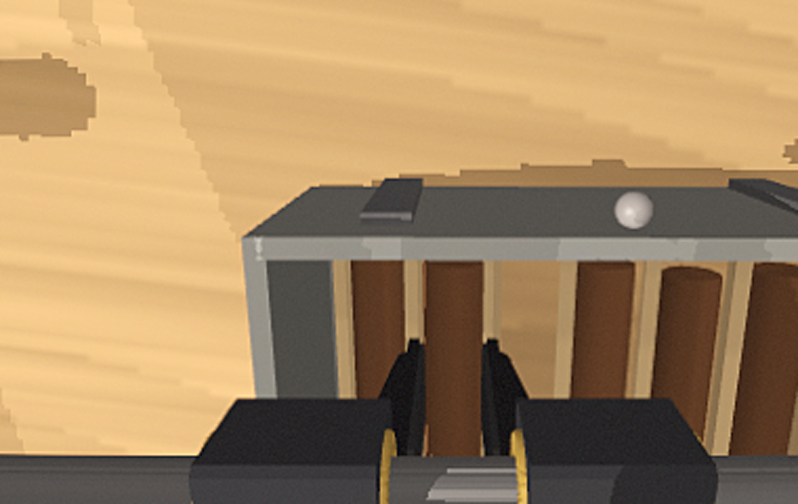

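Aligned over groove 5. Lower 3 mm, release, retreat.

Call:
step_arm:
  steps:
    - [0.04,-0.02,0,0]
    - [0.03,0,0,0]
    - [0,0,0,0]

```text
t: 70.47
eef_pos: [598.0, 171.1, 3.3]
tcp_rot: [0.665, 1.571, -2.354]
ft_force: [0.4, 0.7, 0.1]
opening: 0.162
```

Call:
step_arm:
  jaw: 0.76
  steps:
    - [0,0,0,0]
    - [0,0,0,0]
    - [0,0,0,0]

```text
t: 70.85
eef_pos: [598.1, 171.0, 3.4]
tcp_rot: [3.115, 1.571, 0.096]
ft_force: [-0.2, 0.2, -0.3]
opening: 0.237
```

Call:
step_arm:
  steps:
    - [-0.3,0,0,0]
    - [-0.6,0,0,0]
    - [-0.9,0,0,0]
    - [-0.9,0,0,0]
    - [0,0,0,0]

```text
t: 71.47
eef_pos: [599.7, 171.3, 142.9]
tcp_rot: [-3.101, 1.564, 0.163]
ft_force: [0.2, -0.4, -0.6]
opening: 0.237
```

```bash
python3 -c "
from h import *
shot('wrist','A3',(60,80,440,320),2.1)"; python3 go.py 626 -98 143
```

```text
pos [598.6 171.2 140.7] tooly deg -82.96 tilt [ 0.004  0.001 -1.   ] units(tool xyz) [-0.048  5.41   0.116] force [ 0.3  0.6 -1.9] t 71.525 j [0.17 0.52 1.61 0.   1.01 1.62] op 0.2445446365797395
```

View pics/A3.png

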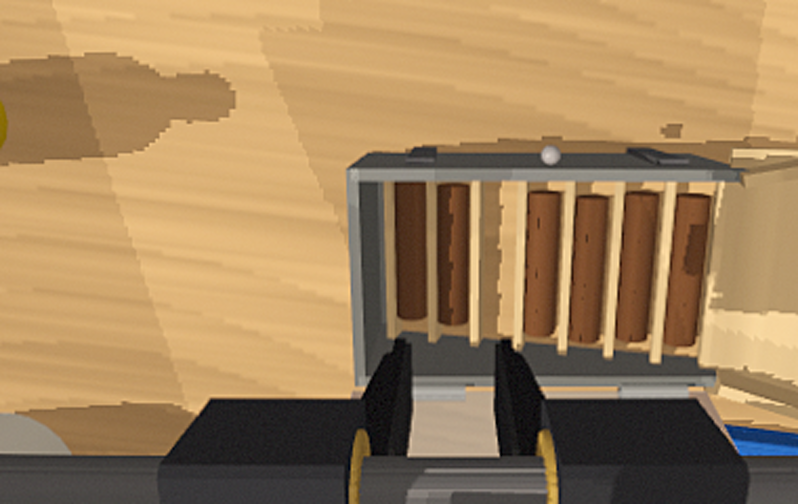

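Groove 5 filled; groove 4 remains. Fetch the last dowel (668, −98.9).

Call:
step_arm:
  jaw: 0.62
  steps:
    - [-0.1,0.5,0,0]
    - [0,0.9,0,0]
    - [0,0.9,0,0]
    - [0,0.9,0,0]
    - [0,0.9,0,0]
    - [0,0.8,0,0]
    - [0,0.5,0,0]
    - [0,0,0,-1]
    - [0,0,0,-1]
    - [0,0,0,-1]
    - [0,0,0,-1]
    - [0,0,0,-1]
    - [0,0,0,-1]
    - [0,0,0,-1]
    - [0,0,0,-1]
    - [0,0,0,-1]
    - [0,0,0,-1]
    - [0,0,0,-0.7]
    - [0,0,0,0]

```text
t: 73.9
eef_pos: [630.9, -96.5, 142.9]
tcp_rot: [-1.963, 1.57, 2.795]
ft_force: [-0.2, 1.0, 0.1]
opening: 0.381
```

```bash
python3 go.py 668 -99.3 -32; python3 - <<'E'
from h import *
im,C=shot("wrist","B1")
h=cv2.cvtColor(im,cv2.COLOR_RGB2HSV)
m=((h[...,0]<14)&(h[...,2]<135)&(h[...,1]>120)).astype(np.uint8);m[275:]=0
cs,_=cv2.findContours(m,cv2.RETR_EXTERNAL,cv2.CHAIN_APPROX_NONE)
for c in cs:
    if cv2.contourArea(c)>300:
        (cx,cy),(w,hh),an=cv2.minAreaRect(c);b=cv2.boxPoints(((cx,cy),(w,hh),an))
        P=[onz(C,*q,10) for q in b];d=[np.linalg.norm(P[0]-P[1]),np.linalg.norm(P[1]-P[2])]
        v=(P[0]-P[1]) if d[0]>d[1] else P[1]-P[2]
        print((round(cx),round(cy)),"c",onz(C,cx,cy,10).round(1),"len",max(d),"ang",np.degrees(np.arctan2(v[1],v[0])).round(1)%180)
E
```

```text
pos [630.9 -96.5 142.9] tooly deg 2.62 tilt [-0.001  0.    -1.   ] units(tool xyz) [3.497 0.742 0.092] force [-0.2  1.   0.1] t 73.9 j [-0.26  0.54  1.56  0.    1.04 -0.3 ] op 0.38050427917214497
(308, 197) c [668.1 -98.9  10. ] len 71.78937230931436 ang 92.8
(258, 12) c [607.2  80.6  10. ] len 82.15837800955012 ang 6.699999999999989
```

Call:
step_arm:
  steps:
    - [0.2,0.3,0.05,0]
    - [0.3,0.44,0.04,0]
    - [0.5,0,0,0]
    - [0.8,0,0,0]
    - [0.8,0,0,0]
    - [0.5,0,0,0]
    - [0.3,0,0,0]
    - [0.1,0,0,0]
    - [0,0,0,0]

```text
t: 75.08
eef_pos: [668.7, -99.8, -31.3]
tcp_rot: [1.326, 1.57, -0.199]
ft_force: [0.2, -0.4, 0.1]
opening: 0.384
```

```bash
python3 go.py 668 -99.3 -32
```

```text
pos [668.7 -99.8 -31.3] tooly deg 2.63 tilt [ 0.001 -0.    -1.   ] units(tool xyz) [ 0.014 -0.014 -0.01 ] force [ 0.2 -0.4  0.1] t 75.075 j [-0.25  0.8   1.58  0.    0.76 -0.29] op 0.38426319013141313
```

Call:
step_arm:
  jaw: 1
  steps:
    - [0.015,-0.01,0,0]
    - [0,0,0,0]
    - [0,0,0,0]
    - [0,0,0,0]
    - [0,0,0,0]

```text
t: 75.7
eef_pos: [668.0, -99.8, -31.9]
tcp_rot: [1.301, 1.57, -0.224]
ft_force: [-1.1, 0.7, 6.8]
opening: 0.158
```

Call:
step_arm:
  steps:
    - [-0.3,0,0,0]
    - [-0.7,0,0,0]
    - [-0.9,0,0,0]
    - [-0.9,0,0,1]
    - [-0.3,0,0,1]
    - [0,0,0,1]
    - [0,0,0,1]
    - [0,0,0,1]
    - [0,0,0,1]
    - [0,0,0,1]
    - [0,0,0,1]
    - [0,0,0,1]
    - [0,0,0,1]
    - [0,0,0,0.7]
    - [0,0,0,0]

```text
t: 77.58
eef_pos: [667.8, -99.7, 123.3]
tcp_rot: [2.839, 1.57, -0.179]
ft_force: [-0.1, -0.1, -1.8]
opening: 0.158
```

```bash
python3 gi.py 97 -2 6.5
```

```text
TCP target [600.7 149.2  10.3] pos [667.8 -99.7 123.3] tip in insert -178.2 -38.3 52.8 yaw -82.9 units [ 2.258 -5.106  0.719] op 0.158 F [-0.1 -0.1 -1.8] 77.575
```

Call:
step_arm:
  steps:
    - [0,-0.4,0.1,0]
    - [0,-0.8,0.12,0]
    - [0,-0.9,0.15,0]
    - [0,-0.9,0.15,0]
    - [0,-0.9,0.12,0]
    - [0,-0.7,0.08,0]
    - [0,-0.4,0,0]
    - [0,-0.1,0,0]
    - [0,0,0,0]

```text
t: 78.7
eef_pos: [600.9, 148.6, 122.6]
tcp_rot: [2.061, 1.571, -0.958]
ft_force: [-0.2, -1.3, -0.4]
opening: 0.161
```

```bash
python3 gi.py 97 -2 6.5
```

```text
TCP target [600.7 149.2  10.3] pos [600.9 148.6 122.6] tip in insert 68.6 -2.2 115.1 yaw -82.9 units [ 2.245 -0.014  0.004] op 0.161 F [-0.2 -1.3 -0.4] 78.7
```

Call:
step_arm:
  steps:
    - [0.4,-0.01,0,0]
    - [0.6,0,0,0]
    - [0.6,0,0,0]
    - [0.35,0,0,0]
    - [0.15,0,0,0]
    - [0.1,0,0,0]
    - [0,0,0,0]

```text
t: 79.58
eef_pos: [601.0, 149.4, 13.0]
tcp_rot: [3.123, 1.57, 0.104]
ft_force: [-0.1, -0.6, -0.6]
opening: 0.162
```

```bash
python3 gi.py 97 -2 6.5;python3 -c "
from h import *
shot('wrist','C2',(60,80,440,320),2.1)"
```

```text
TCP target [600.7 149.2  10.3] pos [601.  149.4  13. ] tip in insert 96.5 -2.4 9.1 yaw -83.0 units [0.054 0.003 0.008] op 0.162 F [-0.1 -0.6 -0.6] 79.575
```

View pics/C2.png

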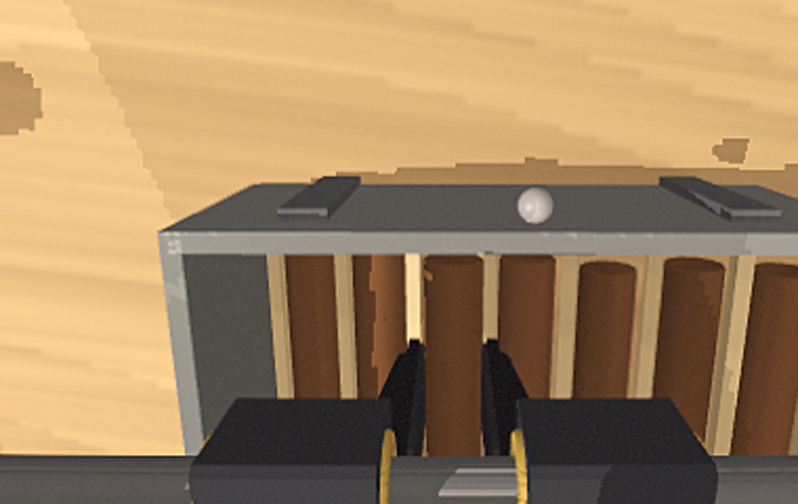

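Call:
step_arm:
  steps:
    - [0.04,-0.01,0,0]
    - [0.03,0,0,0]
    - [0,0,0,0]

```text
t: 80.0
eef_pos: [600.7, 150.0, 9.1]
tcp_rot: [2.641, 1.571, -0.378]
ft_force: [-0.5, -1.0, -0.5]
opening: 0.159
```

Call:
step_arm:
  jaw: 0.76
  steps:
    - [0,0,0,0]
    - [0,0,0,0]
    - [0,0,0,0]

```text
t: 80.38
eef_pos: [600.7, 150.0, 9.2]
tcp_rot: [-2.962, 1.571, 0.302]
ft_force: [-0.5, 0.7, 1.5]
opening: 0.241
```

Call:
step_arm:
  steps:
    - [-0.3,0,0,0]
    - [-0.6,0,0,0]
    - [-0.9,0,0,0]
    - [-0.9,0,0,0]
    - [0,0,0,0]

```text
t: 81.0
eef_pos: [602.3, 150.2, 148.7]
tcp_rot: [-3.13, 1.564, 0.134]
ft_force: [-0.9, 0.6, -0.3]
opening: 0.237
```

```bash
python3 -c "
from h import *
shot('wrist','C3',(60,80,440,320),2.1);shot('scene','C3s',(100,150,380,400),2.8)"; python3 go.py 626 -98 143
```

```text
pos [600.6 149.9 144.8] tooly deg -82.96 tilt [ 0.001  0.    -1.   ] units(tool xyz) [0.036 4.983 0.103] force [ 0.2 -0.3 -0.1] t 81.1 j [ 0.14  0.51  1.61 -0.    1.01  1.59] op 0.23903345749689692
```

View pics/C3.png

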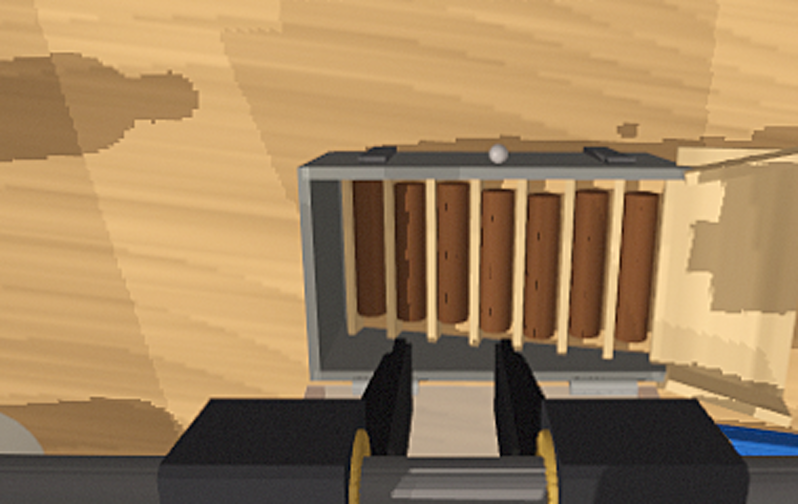

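View pics/C3s.png

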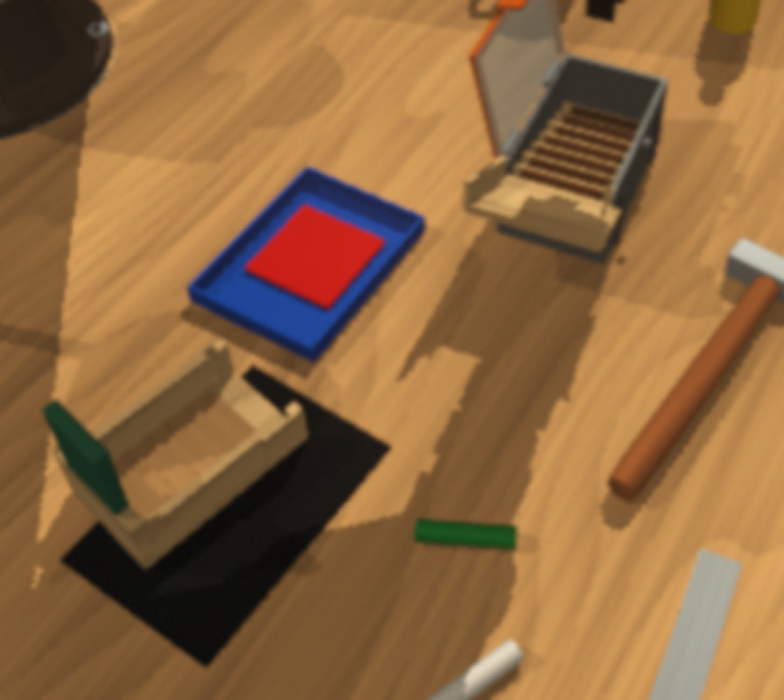

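Call:
step_arm:
  jaw: 0
  steps:
    - [-0.4,0.5,0,0]
    - [-0.4,0.8,0,0]
    - [-0.4,0.9,0.1,0]
    - [-0.4,0.9,0.2,0]
    - [-0.3,0.9,0.2,0]
    - [0,0.9,0.3,0]
    - [0,0.8,0.3,0]
    - [0,0.8,0.3,-1]
    - [0,0,0,-1]
    - [0,0,0,-1]
    - [0,0,0,-1]
    - [0,0,0,-1]
    - [0,0,0,-1]
    - [0,0,0,-1]
    - [0,0,0,-1]
    - [0,0,0,-1]
    - [0,0,0,-0.85]
    - [0,0,0,0]

```text
t: 83.35
eef_pos: [570.7, -181.1, 237.9]
tcp_rot: [-1.913, 1.569, 2.726]
ft_force: [-0.2, -0.5, 0.3]
opening: 1.003
```

```bash
python3 go.py 500 -250 240
```

```text
pos [ 570.7 -181.1  237.9] tooly deg -4.21 tilt [-0.002  0.001 -1.   ] units(tool xyz) [-0.04  -1.308  1.478] force [-0.2 -0.5  0.3] t 83.35 j [-0.42  0.4   1.54 -0.    1.2  -0.34] op 1.0028550462424024
```

Call:
step_arm:
  steps:
    - [0,-0.4,0.4,0]
    - [0,-0.5,0.6,0]
    - [0,-0.4,0.48,0]
    - [0,0,0,0]

```text
t: 83.85
eef_pos: [499.7, -251.3, 238.7]
tcp_rot: [-1.98, 1.57, 2.655]
ft_force: [0.8, 0.6, 0.8]
opening: 1.002
```

```bash
python3 -c "
from h import *
shot('wrist','D1',(150,130,390,320),3.3)"; python3 go.py 500 -250 240
```

```text
pos [ 500.5 -250.6  238.8] tooly deg -4.38 tilt [-0.  0. -1.] units(tool xyz) [-0.025 -0.01  -0.012] force [ 0.4  0.5 -0.1] t 83.9 j [-0.58  0.34  1.64  0.    1.17 -0.51] op 0.9998329884359125
```

View pics/D1.png

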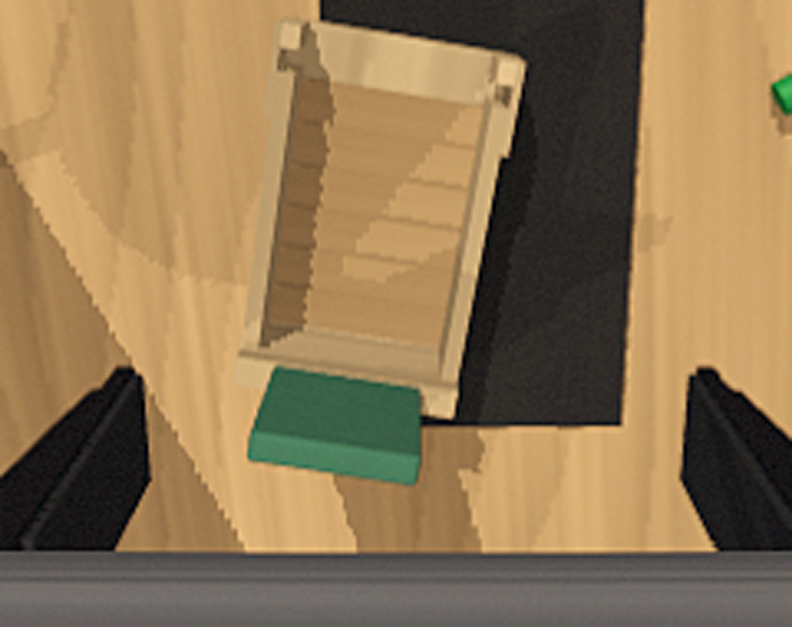

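```bash
python3 - <<'E'
from h import *
C=cam("wrist");f=lambda u,v:onz(C,150+u/3.3,130+v/3.3,117)
q=[f(251,432),f(420,456),f(417,484),f(248,458)]
for a in q:print(a.round(1))
m=sum(q)/4;v=(q[1]-q[0])+(q[2]-q[3]);an=np.degrees(np.arctan2(v[1],v[0]));print(m,an)
E
```

```text
[ 439.3 -321.4  117. ]
[ 496.5 -334.9  117. ]
[ 494.7 -345.6  117. ]
[ 437.  -331.1  117. ]
[ 466.88506386 -333.26788147  117.        ] -13.674809054739484
```

Call:
step_arm:
  steps:
    - [0,0,0,0.6]
    - [0,0,0,0.56]
    - [0,0,0,0]

```text
t: 84.28
eef_pos: [501.4, -249.6, 238.8]
tcp_rot: [-2.284, 1.57, 2.194]
ft_force: [0.2, 0.4, 0.3]
opening: 0.996
```

```bash
python3 go.py 467 -333.3 48
```

```text
pos [ 501.4 -249.6  238.8] tooly deg -13.43 tilt [-0.  0. -1.] units(tool xyz) [ 3.815 -0.278  1.79 ] force [0.2 0.4 0.3] t 84.275 j [-0.58  0.34  1.64  0.    1.17 -0.35] op 0.9961171187160563
```

Call:
step_arm:
  steps:
    - [0.2,-0.1,0.5,0]
    - [0.2,-0.1,0.7,0]
    - [0.3,-0.08,0.59,0]
    - [0.8,0,0,0]
    - [0.8,0,0,0]
    - [0.8,0,0,0]
    - [0.5,0,0,0]
    - [0.2,0,0,0]
    - [0,0,0,0]

```text
t: 85.4
eef_pos: [466.7, -333.9, 49.0]
tcp_rot: [-2.221, 1.57, 2.258]
ft_force: [-0.1, 0.0, 1.0]
opening: 0.996
```

```bash
python3 go.py 467 -333.3 48;python3 -c "
from h import *
shot('scene','E1',(100,180,280,400),3)"
```

```text
pos [ 466.7 -333.9   49. ] tooly deg -13.39 tilt [-0.  0. -1.] units(tool xyz) [ 0.02   0.003 -0.013] force [-0.1  0.   1. ] t 85.4 j [-0.74  0.58  1.81  0.    0.75 -0.5 ] op 0.9960755732469174
```

View pics/E1.png

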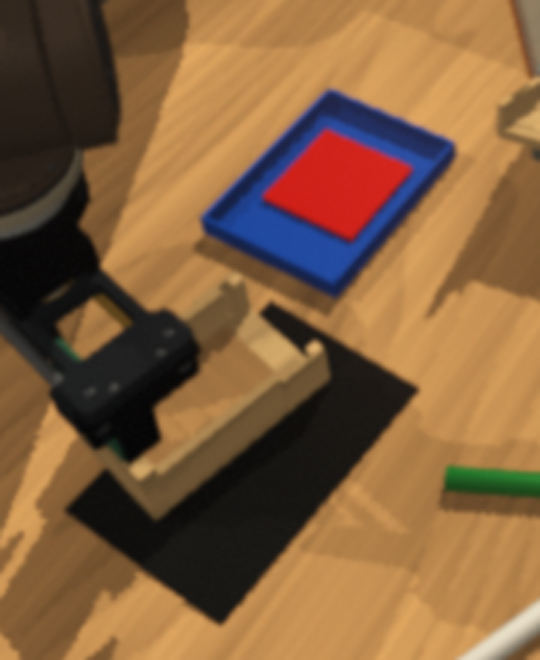

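Call:
step_arm:
  jaw: 1
  steps:
    - [0,0,0,0]
    - [0,0,0,0]
    - [0,0,0,0]
    - [0,0,0,0]
    - [0,0,0,0]
    - [0,0,0,0]

```text
t: 86.2
eef_pos: [466.4, -334.2, 49.3]
tcp_rot: [0.909, 1.571, -0.896]
ft_force: [-1.1, -0.1, 4.3]
opening: 0.629
```

Call:
step_arm:
  steps:
    - [-0.1,0,0,0]
    - [-0.15,0,0,0]
    - [-0.15,0,0,0]
    - [-0.1,0,0,0]
    - [0,0,0,-0.4]
    - [0,0,0,-0.4]
    - [0,0,0,-0.35]
    - [0,0,0,0]

```text
t: 87.2
eef_pos: [466.5, -334.1, 74.3]
tcp_rot: [1.037, 1.571, -0.608]
ft_force: [-0.2, 0.4, -2.4]
opening: 0.634
```

```bash
python3 go.py 521 -338 50
```

```text
pos [ 466.5 -334.1   74.3] tooly deg -4.26 tilt [ 0. -0. -1.] units(tool xyz) [ 0.486  1.094 -0.003] force [-0.2  0.4 -2.4] t 87.2 j [-0.74  0.54  1.79  0.    0.81 -0.66] op 0.6343234348152234
```

Call:
step_arm:
  steps:
    - [0,0.15,0,0]
    - [0,0.3,0,0]
    - [0,0.3,0,0]
    - [0,0.24,0,0]
    - [0,0.1,0,0]
    - [0.15,0,0,0]
    - [0.15,0,0,0]
    - [0.08,0,0,0]
    - [0.05,0,0,0]
    - [0,0,0,0]

```text
t: 88.45
eef_pos: [520.7, -338.2, 52.5]
tcp_rot: [-2.553, 1.571, 2.085]
ft_force: [0.0, -0.9, -3.1]
opening: 0.625
```

Call:
step_arm:
  steps:
    - [0.05,0,0,0]
    - [0.03,0,0,0]
    - [0,0,0,0]

```text
t: 88.82
eef_pos: [520.9, -338.2, 49.3]
tcp_rot: [0.976, 1.57, -0.669]
ft_force: [-1.8, 0.9, 5.0]
opening: 0.627
```

Contact on the mat. Release and rise, then look.

Call:
step_arm:
  jaw: 0
  steps:
    - [0,0,0,0]
    - [0,0,0,0]
    - [0,0,0,0]
    - [0,0,0,0]
    - [0,0,0,0]
    - [-0.3,0,0,0]
    - [-0.6,0,0,0]
    - [-1,0,0,0]
    - [-1,0,0,0]
    - [-1,0,0,0]
    - [-0.6,0,-0.5,0]
    - [0,0,-0.8,0]
    - [0,0,-0.8,0]
    - [0,0,0,0]

```text
t: 90.58
eef_pos: [528.6, -231.3, 275.1]
tcp_rot: [1.286, 1.569, -0.356]
ft_force: [-0.6, -0.2, -0.3]
opening: 0.996
```

```bash
python3 -c "
from h import *
shot('wrist','F1',(150,100,390,320),2.7);shot('side','F1s',(320,100,440,260),4)"; python3 go.py 500 -250 240
```

```text
pos [ 528.6 -233.6  274.5] tooly deg -4.2 tilt [ 0.001 -0.001 -1.   ] units(tool xyz) [ 0.69  -0.548  0.369] force [-0.  -0.  -0.6] t 90.675 j [-0.53  0.34  1.54 -0.    1.26 -0.46] op 0.9986579630247637
```

View pics/F1.png

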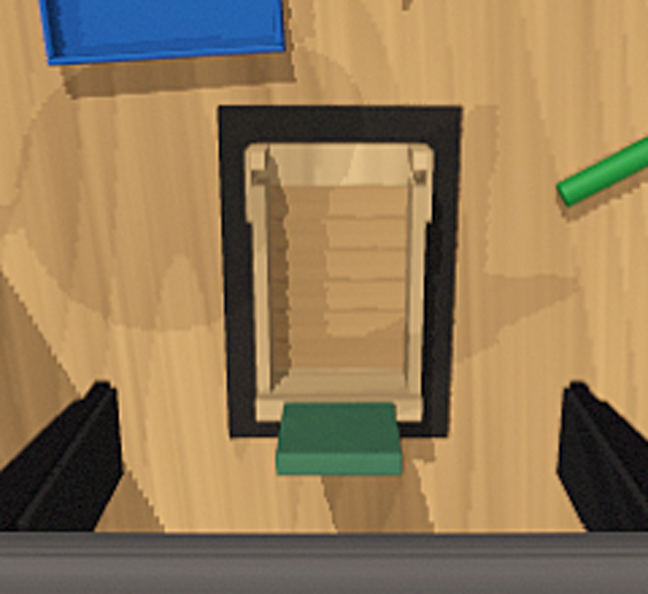

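View pics/F1s.png

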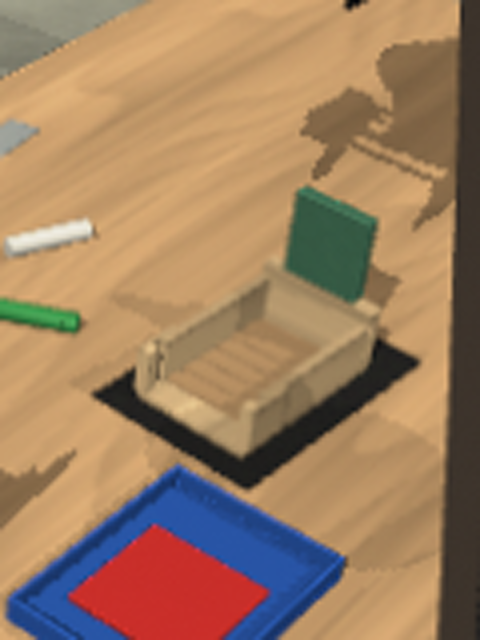

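Call:
step_arm:
  jaw: 1
  steps:
    - [0,0,-0.5,-0.4]
    - [0,0,-0.8,-0.5]
    - [0,0,-0.95,-0.5]
    - [0,0,-0.95,0]
    - [0,0,-0.95,0]
    - [0,0,-0.95,0]
    - [0,0,-0.8,0]
    - [0,0,-0.5,0]
    - [0,0,0,0]

```text
t: 91.8
eef_pos: [503.8, 85.2, 273.8]
tcp_rot: [1.19, 1.57, -0.259]
ft_force: [0.1, -0.3, -0.2]
opening: 0.113
```

```bash
cat > gc.py <<'E'
import sys
from cs import *
# gc.py casex casey tipz
x,y,z=[float(a) for a in sys.argv[1:4]];p,R=axes();t=o+x*ex+y*ey+np.array([0,0,z-37.])
q=p-o
print("pos",p.round(1),"tip case",(q@ex).round(1),(q@ey).round(1),(p[2]+37).round(1),"yaw",np.degrees(np.arctan2(R[1,1],R[0,1])).round(1),"units",(R.T@(t-p)/50).round(3),"F",state()['ft_force'].round(1),state()['t'])
E
python3 gc.py 0 105 230
```

```text
pos [503.8  85.2 273.8] tip case -32.6 101.9 310.8 yaw 7.0 units [ 1.616 -0.062 -0.653] F [ 0.1 -0.3 -0.2] 91.8
```

Call:
step_arm:
  steps:
    - [0.3,-0.06,-0.35,0]
    - [0.6,0,-0.3,0]
    - [0.8,0,0,0]
    - [0.7,0,0,0]
    - [0.4,0,0,0]
    - [0.15,0,0,0]
    - [0,0,0,0]

```text
t: 92.68
eef_pos: [496.5, 116.6, 125.8]
tcp_rot: [-1.523, 1.57, -2.973]
ft_force: [-0.3, -0.2, 0.5]
opening: 0.005
```

```bash
python3 gc.py 0 80 165;python3 -c "
from h import *
shot('scene','G1',(200,60,400,260),3);shot('side','G1s',(150,80,350,300),3)"
```

```text
pos [496.5 116.6 125.8] tip case -0.6 105.3 162.8 yaw 6.9 units [-0.044  0.506 -0.013] F [-0.3 -0.2  0.5] 92.675
```

View pics/G1.png

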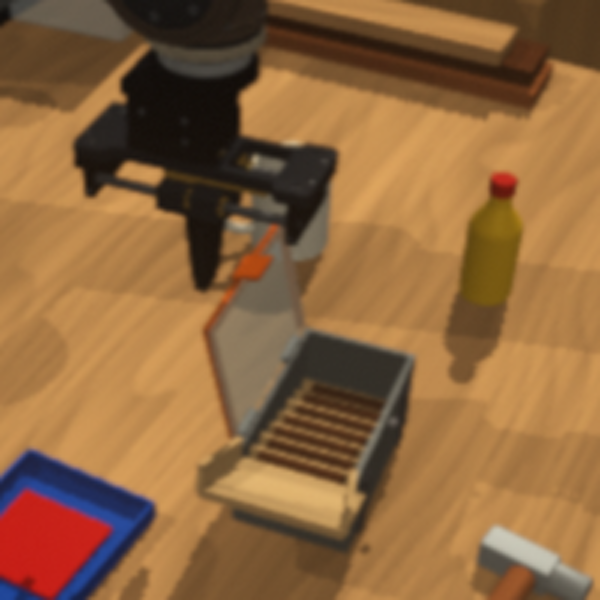

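View pics/G1s.png

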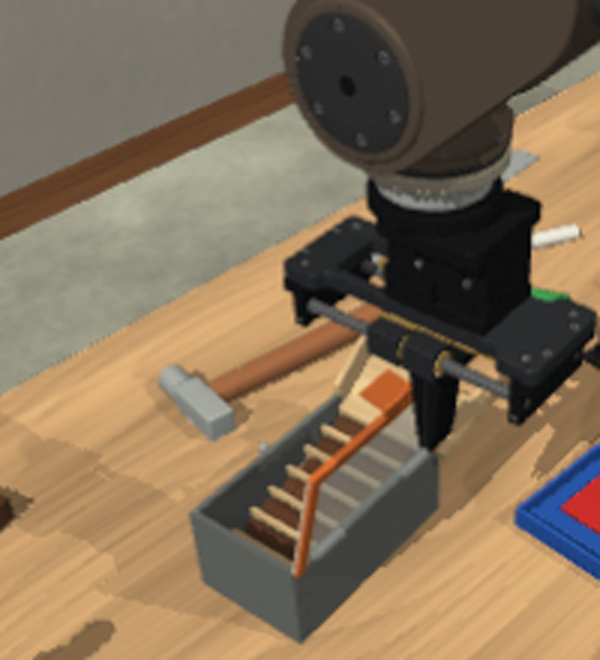

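Call:
step_arm:
  steps:
    - [0,0.2,0,0]
    - [0,0.2,0,0]
    - [0,0.15,0,0]
    - [0,0.15,0,0]
    - [0,0.15,0,0]
    - [0,0.15,0,0]
    - [0,0.15,0,0]
    - [0,0.15,0,0]
    - [0,0,0,0]

```text
t: 93.9
eef_pos: [561.7, 124.7, 126.0]
tcp_rot: [1.534, 1.57, 0.085]
ft_force: [-0.2, -0.0, -0.2]
opening: 0.003
```

```bash
python3 gc.py 0 22 163;python3 -c "
from h import *
shot('side','G2s',(150,80,350,300),3)"
```

```text
pos [561.7 124.7 126. ] tip case -0.5 39.7 163.0 yaw 7.0 units [-0.     0.353 -0.009] F [-0.2 -0.  -0.2] 93.9
```

View pics/G2s.png

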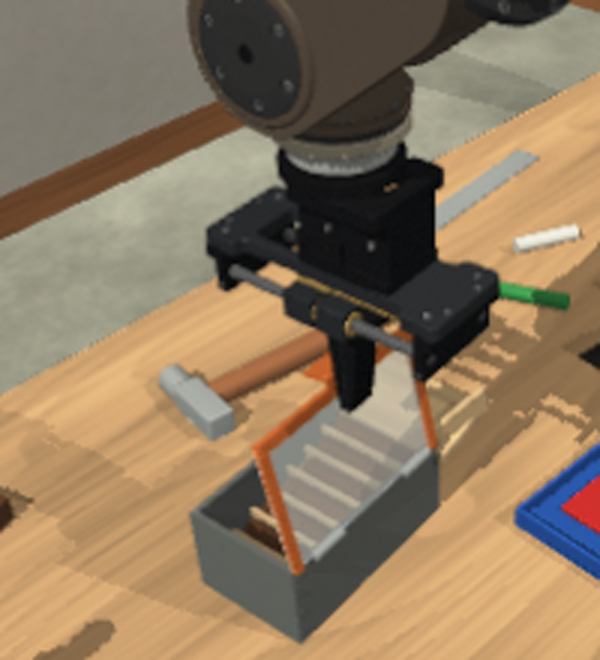

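Call:
step_arm:
  steps:
    - [0,0.12,0,0]
    - [0,0.12,0,0]
    - [0,0.12,0,0]
    - [0.07,0.17,0,0]
    - [0.09,0.17,0,0]
    - [0.1,0.17,0,0]
    - [0.12,0.13,0,0]
    - [0.13,0.13,0,0]
    - [0.14,0.12,0,0]
    - [0.16,0.1,0,0]
    - [0.17,0.09,0,0]
    - [0.17,0.08,0,0]
    - [0,0,0,0]

```text
t: 95.58
eef_pos: [636.4, 133.9, 67.7]
tcp_rot: [-1.546, 1.57, -2.995]
ft_force: [0.6, 0.3, 0.9]
opening: 0.004
```

```bash
python3 gc.py 0 -41 90;python3 -c "
from h import *
shot('side','G3s',(150,80,350,300),3)"
```

```text
pos [636.4 133.9  67.7] tip case -0.5 -35.6 104.7 yaw 7.0 units [ 0.294  0.108 -0.009] F [0.6 0.3 0.9] 95.575
```

View pics/G3s.png

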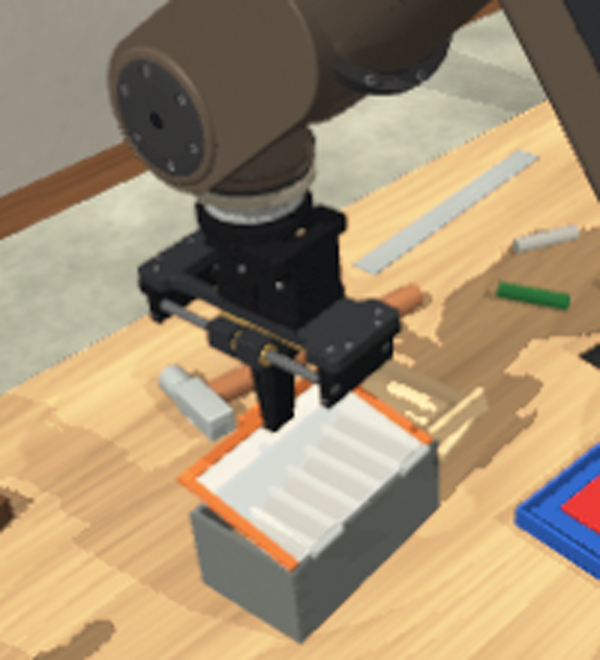

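Call:
step_arm:
  steps:
    - [0.12,0.05,0,0]
    - [0.12,0.04,0,0]
    - [0.1,0.02,0,0]
    - [0,0,0,0]

```text
t: 96.12
eef_pos: [642.0, 134.6, 51.2]
tcp_rot: [-1.516, 1.57, -2.965]
ft_force: [0.1, 0.1, -0.3]
opening: 0.001
```

Call:
step_arm:
  steps:
    - [0.06,0,0,0]
    - [0.05,0,0,0]
    - [0,0,0,0]

```text
t: 96.5
eef_pos: [641.8, 134.6, 45.8]
tcp_rot: [-1.539, 1.57, -2.988]
ft_force: [-0.9, -0.3, 0.0]
opening: 0.005
```

Call:
step_arm:
  steps:
    - [0.04,0,0,0]
    - [0.04,0,0,0]
    - [0,0,0,0]

```text
t: 96.88
eef_pos: [642.0, 134.6, 43.3]
tcp_rot: [1.376, 1.57, -0.073]
ft_force: [-4.0, -1.3, 12.5]
opening: 0.006
```

Call:
step_arm:
  steps:
    - [0.03,0,0,0]
    - [0,0,0,0]

```text
t: 97.12
eef_pos: [642.1, 134.6, 43.0]
tcp_rot: [1.449, 1.57, 0.0]
ft_force: [-8.7, -1.2, 23.1]
opening: 0.005
```

```bash
python3 gc.py 0 -41 80;python3 -c "
from h import *
shot('side','G4s',(180,180,320,300),5)"
```

```text
pos [642.1 134.6  43. ] tip case -0.4 -41.3 80.0 yaw 7.0 units [-0.    -0.007 -0.009] F [-8.7 -1.2 23.1] 97.125
```

View pics/G4s.png

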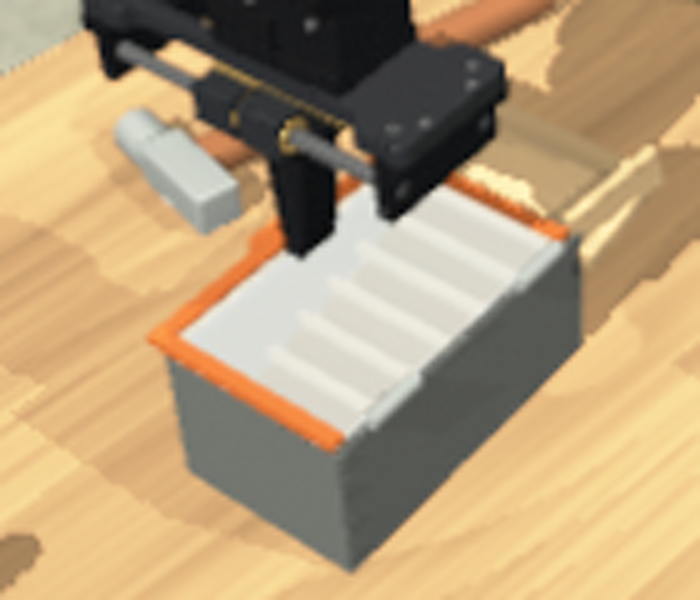

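Call:
step_arm:
  steps:
    - [-0.2,0,0,0]
    - [-0.5,0,0,0]
    - [-0.9,0,0,0]
    - [-0.9,0,0,0]
    - [-0.9,0,0,0]
    - [0,-0.6,0.8,0]
    - [0,-0.6,0.8,0]
    - [0,0,0.4,0]
    - [0,0,0,0]
    - [0,0,0,0]

```text
t: 98.42
eef_pos: [595.0, 28.7, 210.4]
tcp_rot: [-3.001, 1.571, 1.833]
ft_force: [0.4, -0.4, -1.0]
opening: 0.005
```

```bash
python3 -c "
from h import *
shot('wrist','H1');shot('scene','H1s');shot('side','H1d')
shot('wrist','H1z',(130,30,330,200),4)"; python3 go.py 600 100 200
```

```text
pos [594.7  28.9 210.3] tooly deg 7.02 tilt [-0.  0. -1.] units(tool xyz) [ 0.207  0.279 -1.399] force [-0.4  0.1 -0.5] t 98.625 j [-0.06  0.42  1.59  0.    1.13 -0.19] op 0.008823774855654222
```

View pics/H1.png

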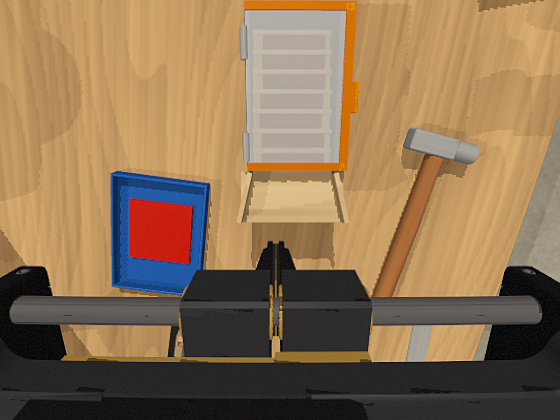

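View pics/H1s.png

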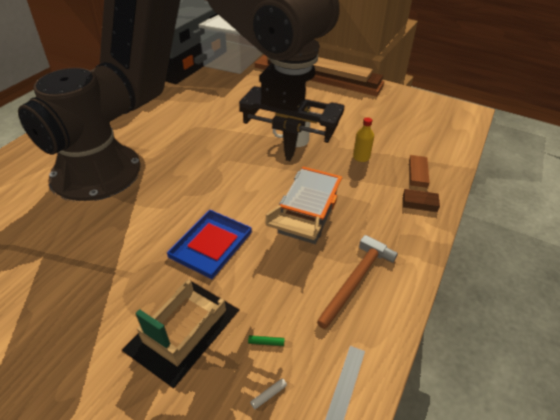

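View pics/H1d.png

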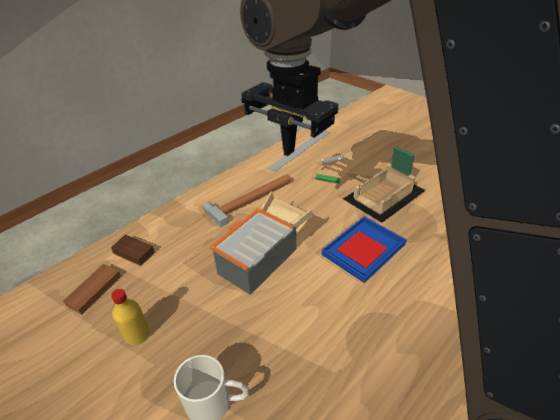

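View pics/H1z.png

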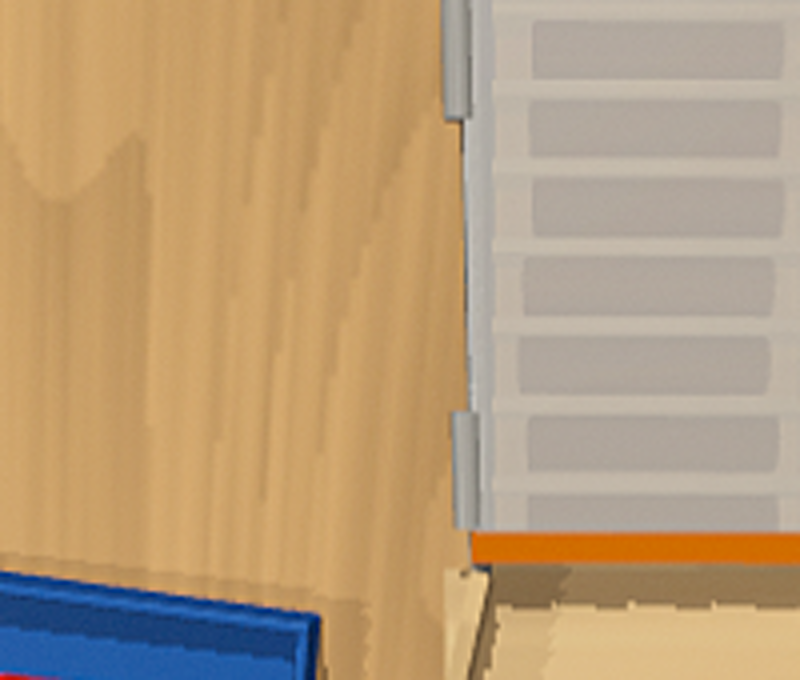

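```bash
python3 -c "
from cell import *
print(job_done())"
```

```text
the job is handed in; nothing more can be done
None
```

The job is done and handed in at about 99 s of the 210 s allowed.

- **Gate:** The first grasp missed because the fingertips turned out to be about 35 mm above the reported TCP. I re-measured, redid the grasp, and the gate now lies flat in the blue tray.
- **Box:** The moves can't tilt the tool, so I gripped the fin across its 60 mm width, wedged the box mouth between the chute guides and swung the rear up. That tipped the box only about 20 degrees (not measured exactly), but it emptied. I set it back on the mat. It was later knocked aside, so I put it back, centred and upright.
- **Dowels:** All four box dowels came out, but two stuck short of their own grooves. I rolled those down with the closed fingers, then placed the three loose ones in grooves 4, 5 and 6. The last picture shows seven dowels through the lid, one to a groove.
- **Lid:** I pushed it shut and pressed to 23 N against a hard stop. It looks flush, but I could not sense the click directly, so I infer it from the force and the picture.

I did not touch the mug, glue bottle, hammer, or the green and white look-alikes, and they look unmoved in the last pictures. Two contacts were harder than planned. A finger pressed the chute plate at 27 N while I found its true height, and there was a side contact of about 5 N in the case at groove 6.

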